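# Rack the press plates and roll them into the bay

## Robot

A 6-joint arm with a two-finger parallel gripper is mounted at the origin on the work surface. World frame = base frame: x ahead of the robot, y to its left, z up, the work surface at z = 0. Lengths are in m, angles in degrees, forces in N, time in s.
With the tool pointing down it reaches from about 0.375 to 0.825 m from the base axis. Payload 5.5 kg.
Tool frame: the origin (TCP) lies between the finger pads; the fingertips stand ctrl.tips_ahead ahead of it and the grasp point (between the pads) is the TCP (ctrl.tips_ahead is the distance from the TCP to the fingertips, in m); z points along the fingers, x is the direction in which the jaws open and shut, and the axes are right-handed (so a half turn about z gives the same grasp; the last joint's range is limited). The gripper opens to 85 mm and grips with 20 to 120 N. Pads are 22 mm wide; open, the fingers measure 114 mm over their backs; the gripper's body (76 mm by 85 mm) begins 54 mm behind the grasp point. The pads swing forward as they close: fully open they stand 13 mm farther back than shut.
Start: joints at [-73.339, 17.962, -2.699, 69.339, 0, 90], TCP at [0.172, -0.575, 0.25] pointing down, gripper open.
Joint ranges: [-152.73, 152.73], [-39.44, 99.34], [-58.76, 71.6], [-118.89, 123.64], [-81.53, 83.1], [-180, 180]. Speed limits (degrees/s): [136.94, 136.94, 172.46, 180, 180, 180].

## Interface

Orientations are given as [roll, pitch, yaw] about the fixed x, y, z axes, in that order (R = Rz(yaw) Ry(pitch) Rx(roll)).
In Python, from rig import ctrl gives the robot as it stands.
- The arm moves only by the tool servo_tool, never from a script. Its argument "motion" is a list of rows, each a list of 5 numbers: the opening, from 0 (shut) to 1 (fully open), then the shift along the tool's x, y, z in m, then the turn about the tool's z in degrees. In form: [[hand, tx, ty, tz, spin], ...]. A call has 1 to 5 rows; each row is the pose to reach, as a shift and turn from the pose measured when the call began, along the tool's axes at that moment; what a row does not reach only later rows make up. A row lasts 1/12 s, in which the tool goes at most 41.7 mm and 7.16 degrees, less where a joint would pass 70% of its speed; a pose out of reach is approached as far as the arm can. A call with a gripper value outside its range is refused whole. The fingers move at their own pace and stop on an object; the grip force is fixed at half the most. Time passes only in rows, so rows that repeat a pose let the fingers close. It gives the time, the measured TCP pose, the force and the opening at its end, in the units of the state.
- ctrl.observe(): the state, without advancing time (a new reading comes with each control period).
- ctrl.get_image(name): name is "side" or "top" or "wrist"; returns (picture, depth): 420x560x3 uint8, red, green, blue; 420x560 float32, m along the optical axis (not along the pixel's ray), 0 where there is no reading.
- ctrl.camera_model(name): a dict with "fovy" (degrees; the focal length in pixels is half the picture's height over the tangent of half this angle, whatever the lens; pixels are square), "cx", "cy" (the principal point, pixels), "D" ([k1, k2, p1, p2, k3] as OpenCV has them; the pictures are not rectified), "R" (3x3) and "t" (3): a world point X has camera coordinates R X + t; the wrist camera has in their place "T_tool_cam" (4x4, takes a point from camera to tool coordinates, whose origin is the TCP and whose axes are the tool frame's). Camera axes: x right, y down, z forward; pixel columns grow to the right and rows downward; lengths in m; the calibration is good to about 2 mm. A picture is of the moment at which its call begins: read the wrist's pose just before it. camera_model takes no time and is no camera call.
- ctrl.sign_off(): hands the job in, once; it reports no verdict.
The state is a dict: "time": time; "joint_positions": joint angles; "qvel": joint speeds; "tau": joint torques, N m; "tcp_pos": TCP position; "orientation": TCP orientation; "contact_force": force on the tool from outside, world axes, zero at the start; "wrist_torque": the same for the moment, N m; "finger_gap": finger opening in m.
Only numpy, scipy, OpenCV 4.12 (cv2) and the standard library are available. Lean on these libraries where they do the work, as an engineer would, in place of code of your own. Each camera call takes 0.05 s, during which the arm holds its last target.

## Task

Clear the bay at the end of the roller track by sliding the aluminium bearing seater, without lifting it, along the steel deck into its parking ring. Then stand every loose press plate on its short edge in the slotted rack, one to a slot and bottomed, roll the loaded rack along the rollers (do not lift it) until it is home against the bay's end stop, and finally throw the lever beside the stop fully over. Leave the other things on the cart where they are.

Things in the scene. Friction and masses are not known exactly. Their poses are not given: they have to be found in the camera images.
- track: fixed roller track along its own y, ending at -y in a steel deck. Origin on the cart top under its middle; +x points away from the robot, z up. In mm: ten free rollers, 22 mm diameter, axes along x, y = -55 to 195, tops at z = 45. Side rails to z = 60, inner faces at x = 77 (whole length) and x = -77 (only for y above -70: the bay is open on the robot's side).
- bay (a point): on the deck top in the bay, axes like the track's; the rack's origin is here (to 1 mm) when the rack is home. The seater starts near here. In the track's frame it lies at x 0, y -137, z 44 mm. The deck covers y = -197 to -70 and x = -235 to 83. End stop: a grey wall with its face 50 mm from here to -y, 46 mm high above the deck, 10 mm thick
- park (a point): on the deck top, centre of the painted parking ring (inner diameter 82 mm), 155 mm from point bay towards the track's -x. Three edges of the deck here have lips 6 mm high, 60 mm or more from this point; the way from the bay is flat and open
- seater: bearing seater, a stepped aluminium drift standing upright: foot 68 mm diameter and 22 mm high, above it a shaft 36 mm diameter up to 90 mm; 0.4 to 0.7 kg. Origin at the centre of its underside, z up
- rack: loose grey plastic rack on the rollers at the track's +y end, 4 mm play to each side rail; 0.8 kg; about 2 N to roll, 5 to 20 N on the deck. Origin at the centre of the underside of its base, axes like the track's. Base 146 (x) x 100 (y) x 10 mm. Four slots at x = -48, -16, 16, 48 mm, each for one plate standing with its flat faces along x
- rack_floor (a point): centre of the rack's slot floor, z = 10 mm in its frame. Slots are 16 mm wide in x between five walls 36 mm wide in y (18 mm either side of here), upright to 25 mm above here, then a ridge to 33 mm whose 45 degree flanks lead into the slots. Side walls with inner faces 34 mm either side in y, 28 mm high, keep the plates in
- rack_tab (a point): middle of the outer (+y) face of the rack's upright push tab, 90 mm from the rack's origin in y and 40 mm above its underside; tab 60 mm wide in x, 12 mm thick, its top 15 mm above here
- plate1: loose flat aluminium press plate, 100 x 54 x 12 mm, 0.12 to 0.25 kg, with two dark holes drawn on its flat faces (not real openings); origin at its centre, x along the 100 mm, y along the 54 mm, z along the 12 mm thickness. Starts lying flat on the cart top; may be absent
- plate2: loose flat aluminium press plate, 100 x 54 x 12 mm, 0.12 to 0.25 kg, with two dark holes drawn on its flat faces (not real openings); like plate1; origin at its centre, x along the 100 mm, y along the 54 mm, z along the 12 mm thickness. Starts lying flat on the cart top; may be absent
- plate3: loose flat aluminium press plate, 100 x 54 x 12 mm, 0.12 to 0.25 kg, with two dark holes drawn on its flat faces (not real openings); like plate1; origin at its centre, x along the 100 mm, y along the 54 mm, z along the 12 mm thickness. Starts lying flat on the cart top; may be absent
- plate4: loose flat aluminium press plate, 100 x 54 x 12 mm, 0.12 to 0.25 kg, with two dark holes drawn on its flat faces (not real openings); like plate1; origin at its centre, x along the 100 mm, y along the 54 mm, z along the 12 mm thickness. Starts lying flat on the cart top; may be absent
- lever (a joint): angle of the lever (rad): about 0 leaning to the track's -x, 1.0 (its stop) leaning to +x; it stays where it is left. It turns about an axis along the track's y, 22 mm above the cart top at x = -20, y = -265 mm in the track's frame; its arm is 80 mm long
- lever_tip (a point): centre of the black ball knob, 26 mm diameter, at the end of the lever arm; pushed to the track's +x it swings the lever over with about 1 N
- ratchet: chrome ratchet handle, 140 mm long; bystander, leave alone; origin at its underside
- bin: clear open bin, 130 x 100 x 60 mm; bystander, leave alone; origin at its underside
- wheel: white urethane wheel lying flat, 76 mm diameter, 28 mm high; bystander, leave alone; origin at its underside
- bushing: green silicone bushing, 32 mm diameter, 22 mm high; bystander, leave alone; origin at its underside
- socket: steel socket, 26 mm diameter, 30 mm high; bystander, leave alone; origin at its underside
- can: grey spray can, 54 mm diameter, 120 mm high; bystander, leave alone; origin at its underside

How it is judged:
By the outcome, as a careful person would: the job done as asked, in the order asked, and still so for the second after the job is handed in, with the robot touching nothing.
Of plate1, plate2, plate3, plate4 only 3 to 4 are there at a start; the rules pass over those that are not, and their reading is None.
At some moment in a run one of seater may be knocked a few centimetres aside while the robot is not near it.
It also fails if it takes over 210 s, if anything falls off the work surface, if the arm or the gripper's body presses on something with over 40 N, if the wrist force passes 120 N, or if a joint passes its speed limit or range.

## Working session

There is one attempt and no reset: what is moved stays moved. The work goes in short steps, Python scripts to look and compute and a tool call to move; the robot and the scene stay as the last step left them, time stands still between calls to the robot, and variables do not carry over. Pictures are saved under pics/ and viewed, and the job is handed in when it is done.

Besides the shell and the picture viewer there is one more tool, called after "Request:" by a JSON object that holds its "op" and its "data", one argument or row to a line. servo_tool: Moves the arm, as the interface text tells. Its arguments: {"type":"object","properties":{"motion":{"type":"array"}},"required":["motion"]}

```bash
ls; mkdir -p pics
python3 - <<'E'
from rig import ctrl
import cv2,json
print(ctrl.observe(), ctrl.tips_ahead)
for n in ("side","top","wrist"):
    im,d=ctrl.get_image(n)
    cv2.imwrite(f"pics/{n}0.png",im[:,:,::-1])
    print(n,ctrl.camera_model(n),(d>0).mean())
E
```

```text
pics
{'time': 0.0, 'joint_positions': array([-7.33385320e+01,  1.80026119e+01, -2.75626846e+00,  6.93388577e+01,
       -3.09362905e-04,  8.99996668e+01]), 'qvel': array([-0.04832916,  0.00644376,  0.01832735, -0.06900775, -0.03600037,
        0.03009765]), 'tau': array([ 7.20132193e-04, -5.39582491e+01,  3.39752197e+01,  1.88971160e-02,
       -1.59213882e-04, -5.41573058e-06]), 'tcp_pos': array([ 0.17186854, -0.5742764 ,  0.24943544]), 'orientation': array([ 1.79999691e+02,  9.77380561e-02, -7.33381988e+01]), 'contact_force': array([-0.5938895 ,  1.81313551,  0.417235  ]), 'wrist_torque': array([-0.05708608,  0.04032103, -0.04114257]), 'finger_gap': 0.0858856627537791} 0.019
side {'fovy': 48.977328529374724, 'cx': 286.1585417662432, 'cy': 211.03216042660026, 'D': array([-0.09059156,  0.        ,  0.        ,  0.        ,  0.        ]), 'R': array([[-0.96068293, -0.27666401, -0.02335253],
       [-0.13747982,  0.54707886, -0.82571425],
       [ 0.24122109, -0.79003908, -0.56360503]]), 't': array([0.4882241 , 0.12848977, 1.01680851])} 0.9959183673469387
top {'fovy': 47.40331476759147
[... 223 characters left out ...]
1.71836472e-02, -1.78098096e-01],
       [ 1.78065994e-01,  3.39278214e-03, -9.84012698e-01]]), 't': array([-0.00414975,  0.48989199,  1.48190589])} 0.9959608843537415
wrist {'fovy': 64.24683725628081, 'cx': 285.3536460436671, 'cy': 219.1505448025176, 'D': array([-0.0494032,  0.       ,  0.       ,  0.       ,  0.       ]), 'T_tool_cam': array([[ 9.99998296e-01, -1.79663026e-03, -4.25306135e-04,
         1.31447458e-03],
       [ 1.84423655e-03,  9.61178695e-01,  2.75920485e-01,
        -7.06460680e-02],
       [-8.69318985e-05, -2.75920800e-01,  9.61180371e-01,
        -1.23660418e-01],
       [ 0.00000000e+00,  0.00000000e+00,  0.00000000e+00,
         1.00000000e+00]])} 0.9958843537414966
```

View pics/top0.png

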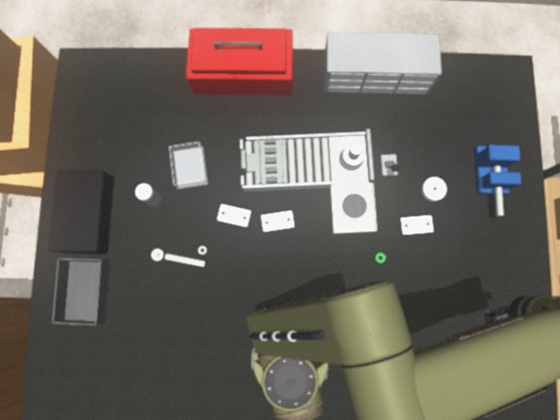

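View pics/side0.png

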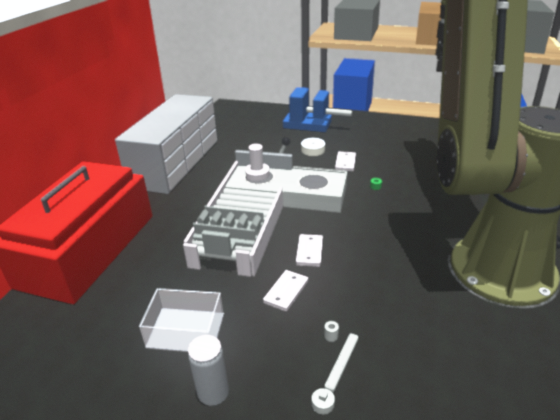

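View pics/wrist0.png

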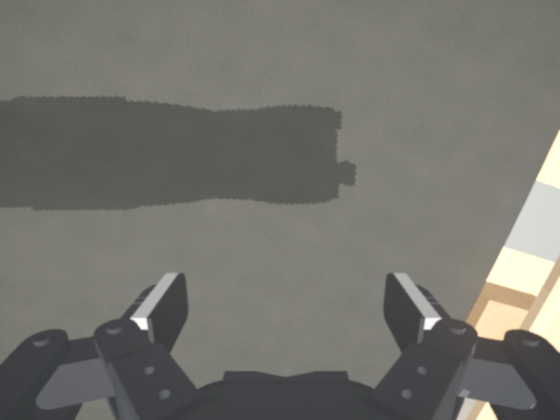

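```bash
cat > h.py <<'E'
from rig import ctrl
import numpy as np, cv2
from scipy.spatial.transform import Rotation as Ro
def snap(name):
    o=ctrl.observe(); im,d=ctrl.get_image(name); m=ctrl.camera_model(name)
    f=210/np.tan(np.radians(m["fovy"]/2)); K=np.array([[f,0,m["cx"]],[0,f,m["cy"]],[0,0,1.]])
    if name=="wrist":
        T=np.eye(4);T[:3,:3]=Ro.from_euler("xyz",o["orientation"],degrees=True).as_matrix();T[:3,3]=o["tcp_pos"]
        M=T@m["T_tool_cam"]; R=M[:3,:3];C=M[:3,3]
    else:
        R=m["R"].T;C=-R@m["t"]
    return dict(im=im,d=d,K=K,D=m["D"],R=R,C=C,name=name)
def rays(s,uv):
    p=cv2.undistortPoints(np.float64(uv).reshape(-1,1,2),s["K"],s["D"]).reshape(-1,2)
    return np.c_[p,np.ones(len(p))]
def plane(s,uv,z):
    r=rays(s,uv)@s["R"].T; k=(z-s["C"][2])/r[:,2]; return s["C"]+r*k[:,None]
def cloud(s):
    h,w=s["d"].shape; u,v=np.meshgrid(np.arange(w),np.arange(h))
    r=rays(s,np.c_[u.ravel(),v.ravel()].astype(float))
    P=(r*s["d"].ravel()[:,None])@s["R"].T+s["C"]; P[s["d"].ravel()==0]=np.nan
    return P.reshape(h,w,3)
def project(s,X):
    rv=cv2.Rodrigues(s["R"].T)[0]; return cv2.projectPoints(np.float64(X).reshape(-1,1,3),rv,-s["R"].T@s["C"],s["K"],s["D"])[0].reshape(-1,2)
def save(s,fn,box=None,k=1):
    im=s["im"]
    if box: im=im[box[1]:box[3],box[0]:box[2]]
    im=cv2.resize(im,None,fx=k,fy=k,interpolation=cv2.INTER_CUBIC)
    cv2.imwrite("pics/"+fn+".png",im[:,:,::-1])
E
python3 - <<'E'
from h import *
s=snap("top"); P=cloud(s)
save(s,"top1",(130,110,470,280),2.3)
for n,(u,v) in dict(table=(220,290),deck=(345,175),stop=(371,140),ring=(355,215),p1=(234,215),p2=(277,221),p3=(417,225),wheel=(434,188),bush=(380,258),rail=(290,135),seat=(354,150)).items(): print(n,P[v,u].round(4))
# bright blobs at z<25mm
z=P[:,:,2]
hs=cv2.cvtColor(s["im"],cv2.COLOR_RGB2GRAY)
m=((hs>150)).astype(np.uint8)
c,_=cv2.findContours(m,cv2.RETR_EXTERNAL,cv2.CHAIN_APPROX_NONE)
for k in c:
    a=cv2.contourArea(k)
    if 60<a<6000:
        r=cv2.minAreaRect(k); b=cv2.boxPoints(r); 
        q=plane(s,b,0.012); print(a,np.round(r[0]),q[:,:2].mean(0).round(4),np.linalg.norm(q[0]-q[1]).round(3),np.linalg.norm(q[1]-q[2]).round(3),np.degrees(np.arctan2(*(q[1]-q[0])[[1,0]])).round(1),np.degrees(np.arctan2(*(q[2]-q[1])[[1,0]])).round(1))
E
```

```text
table [ 0.2135  0.2271 -0.0029]
deck [ 0.5853 -0.1672  0.0494]
stop [ 0.7214 -0.2616 -0.0024]
ring [ 0.4562 -0.1991  0.0454]
p1 [0.4546 0.1893 0.0125]
p2 [0.4377 0.0493 0.0105]
p3 [ 0.4315 -0.4046  0.0156]
wheel [ 0.5557 -0.4654  0.0138]
bush [ 0.3249 -0.2869 -0.0083]
rail [0.7122 0.012  0.0623]
seat [ 0.6447 -0.1861  0.1315]
94.5 [322. 374.] [-0.0361 -0.1002] 0.025 0.057 -89.2 -179.5
1163.0 [391. 392.] [-0.0887 -0.3125] 0.075 0.185 -73.4 -163.2
115.0 [257. 368.] [-0.0221  0.1014] 0.023 0.088 -69.5 -158.4
1391.0 [371. 325.] [ 0.1123 -0.2516] 0.081 0.198 -73.2 -163.7
208.5 [184. 260.] [0.3069 0.3434] 0.02 0.13 -8.1 -99.9
108.0 [157. 254.] [0.3232 0.4333] 0.039 0.039 3.7 -88.8
531.0 [417. 224.] [ 0.4338 -0.4045] 0.107 0.059 -84.3 -177.1
539.5 [277. 221.] [0.4387 0.048 ] 0.106 0.059 -80.8 -171.0
525.0 [234. 215.] [0.4546 0.1907] 0.059 0.105 -10.6 -102.3
3325.5 [ 20. 244.] [0.346  0.8964] 0.142 0.34 -89.1 -174.0
141.0 [499. 201.] [ 0.5166 -0.6845] 0.021 0.095 -86.2 179.2
217.5 [144. 191.] [0.5293 0.4921] 0.057 0.054 -89.1 -175.9
1019.0 [552. 236.] [ 0.4061 -0.8565] 0.053 0.394 -88.7 175.5
429.5 [434. 188.] [ 0.5546 -0.4676] 0.077 0.078 -88.9 177.6
471.5 [ 22. 179.] [0.5641 0.9164] 0.154 0.049 -89.4 -173.4
164.0 [389. 164.] [ 0.6335 -0.3179] 0.052 0.07 -83.9 -176.8
1070.5 [189. 165.] [0.6199 0.3456] 0.103 0.144 -81.8 -170.1
```

View pics/top1.png

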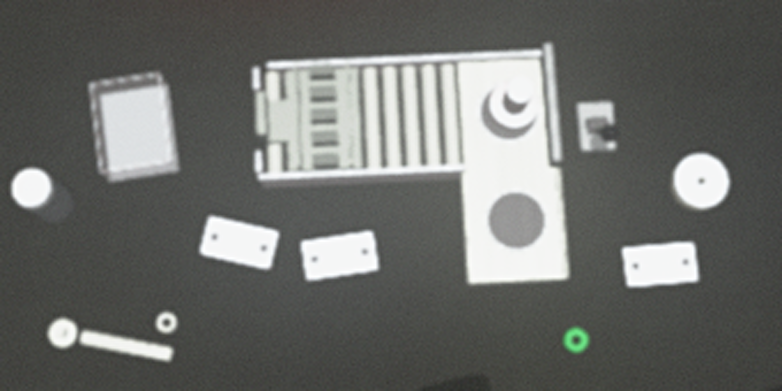

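Run:
```python
from h import *
s=snap("top")
g=cv2.cvtColor(s["im"],cv2.COLOR_RGB2GRAY)
# ring dark blob
sub=((g>100)&(g<200)).astype(np.uint8)
m=np.zeros_like(g); m[188:222,336:374]=1
print(g[190:222:4,335:375:4])
mm=((g<190)&(m>0)).astype(np.uint8)
n,l,st,ce=cv2.connectedComponentsWithStats(mm)
print(st,ce)
i=1+np.argmax(st[1:,4]); c=plane(s,ce[i],0.044)[0]; print("ring",c)
# outer rail line: topmost bright edge
pts=[]
for u in range(250,362,4):
    col=g[110:150,u].astype(float); d=np.diff(col); k=np.argmax(d); 
    pts.append((u,110+k+0.5))
pts=np.array(pts); q=plane(s,pts,0.06); print(np.c_[pts,q[:,:2].round(4)][::3])
# near deck edge
```

```text
[[244 243 244 242 242 243 243 243 243 232]
 [244 244 244 239 173 167 226 245 244 244]
 [244 244 239 146 155 150 153 175 245 242]
 [244 244 171 154 151 150 151 149 241 242]
 [244 245 155 154 151 149 152 151 238 244]
 [245 244 195 153 153 152 151 147 247 244]
 [245 245 242 160 154 149 154 219 245 244]
 [245 245 244 245 238 224 244 245 245 244]]
[[     0      0    560    420 234757]
 [   343    194     23     24    443]] [[279.35934179 209.50785706]
 [354.03837472 205.33634312]]
ring [ 0.48763198 -0.19644231  0.044     ]
[[ 2.500e+02  1.365e+02  7.058e-01  1.417e-01]
 [ 2.620e+02  1.355e+02  7.098e-01  1.028e-01]
 [ 2.740e+02  1.345e+02  7.138e-01  6.390e-02]
 [ 2.860e+02  1.345e+02  7.145e-01  2.500e-02]
 [ 2.980e+02  1.335e+02  7.185e-01 -1.390e-02]
 [ 3.100e+02  1.335e+02  7.192e-01 -5.290e-02]
 [ 3.220e+02  1.325e+02  7.234e-01 -9.180e-02]
 [ 3.340e+02  1.325e+02  7.241e-01 -1.309e-01]
 [ 3.460e+02  1.315e+02  7.283e-01 -1.699e-01]
 [ 3.580e+02  1.315e+02  7.291e-01 -2.091e-01]]
```

Request:
{"op": "servo_tool", "data": {
  "motion": [
    [1,-0.02,0.0,0,0],
    [1,-0.06,0.0,0,0],
    [1,-0.1,0,0,0],
    [1,-0.14,0,0,0],
    [1,-0.18,0,0,0]
  ]
}}

```text
time: 0.67
tcp_pos: [0.1198, -0.4002, 0.2495]
orientation: [-180.0, 0.1, -73.3]
contact_force: [-0.4, -1.0, 1.5]
finger_gap: 0.0857
```

```bash
cat >> h.py <<'E'
def rel(x,y,z,yaw=None):
    o=ctrl.observe(); R=Ro.from_euler("xyz",o["orientation"],degrees=True).as_matrix()
    d=R.T@(np.array([x,y,z])-o["tcp_pos"]); sp=0
    if yaw is not None:
        sp=-(yaw-o["orientation"][2]); sp=(sp+90)%180-90
    print("rel",d.round(4),"spin",round(sp,1),"n rows",np.ceil(max(np.linalg.norm(d)/.0417,abs(sp)/7.16)))
E
python3 - <<'E'
from h import *
rel(.56,-.15,.30,3.8)
print(ctrl.observe()["joint_positions"].round(1))
E
```

```text
rel [-0.1136 -0.4935 -0.0503] spin -77.1 n rows 13.0
[-73.3  -1.6 -25.7  66.    0.   90. ]
```

Request:
{"op": "servo_tool", "data": {
  "motion": [
    [1,-0.114,-0.494,-0.05,-77],
    [1,-0.114,-0.494,-0.05,-77],
    [1,-0.114,-0.494,-0.05,-77],
    [1,-0.114,-0.494,-0.05,-77],
    [1,-0.114,-0.494,-0.05,-77]
  ]
}}

```text
time: 1.08
tcp_pos: [0.3013, -0.2976, 0.2709]
orientation: [-180.0, -0.0, -37.2]
contact_force: [0.6, -0.7, -0.1]
finger_gap: 0.0858
```

Run:
```python
from h import *
rel(.56,-.15,.30,3.8)
print(ctrl.observe()["joint_positions"].round(1))
```

```text
rel [ 0.1167 -0.274  -0.029 ] spin -41.0 n rows 8.0
[-44.7  -1.6 -22.9  68.7   0.   82.6]
```

Request:
{"op": "servo_tool", "data": {
  "motion": [
    [1,0.117,-0.274,-0.029,-41],
    [1,0.117,-0.274,-0.029,-41],
    [1,0.117,-0.274,-0.029,-41],
    [1,0.117,-0.274,-0.029,-41],
    [1,0.117,-0.274,-0.029,-41]
  ]
}}

```text
time: 1.5
tcp_pos: [0.4817, -0.1944, 0.2912]
orientation: [180.0, -0.0, -1.3]
contact_force: [-0.1, -1.6, 0.4]
finger_gap: 0.0854
```

Run:
```python
from h import *
rel(.56,-.15,.30,3.8)
```

```text
rel [ 0.0772 -0.0462 -0.0088] spin -5.1 n rows 3.0
```

Request:
{"op": "servo_tool", "data": {
  "motion": [
    [1,0.077,-0.046,-0.009,-5.1],
    [1,0.077,-0.046,-0.009,-5.1],
    [1,0.077,-0.046,-0.009,-5.1],
    [1,0.077,-0.046,-0.009,-5.1]
  ]
}}

```text
time: 1.83
tcp_pos: [0.5619, -0.1484, 0.2996]
orientation: [-180.0, -0.0, 4.0]
contact_force: [-0.4, 0.3, -0.3]
finger_gap: 0.0855
```

Run:
```python
from h import *
s=snap("wrist"); save(s,"w2"); print(ctrl.observe()["tcp_pos"],ctrl.observe()["orientation"])
t=snap("top"); save(t,"top2")
P=cloud(s)
g=cv2.cvtColor(s["im"],cv2.COLOR_RGB2GRAY)
np.save("/tmp/P.npy",P); np.save("/tmp/g.npy",g)
for uv in [(280,210),(200,210)]: print(P[uv[1],uv[0]])
for X in [(0.4876,-.1964,.044),(.6423,-.1861,.044),(.6423,-.1861,.134)]: print(project(s,X))
```

```text
[ 0.56019888 -0.14947248  0.29956328] [1.79999971e+02 3.03309655e-02 3.87392697e+00]
[ 0.55855659 -0.17757633  0.04380736]
[ 0.46514386 -0.18343543  0.04534212]
[[219.20912489 221.52241312]]
[[350.1187452  221.61586709]]
[[368.16389719 249.05623233]]
```

View pics/w2.png

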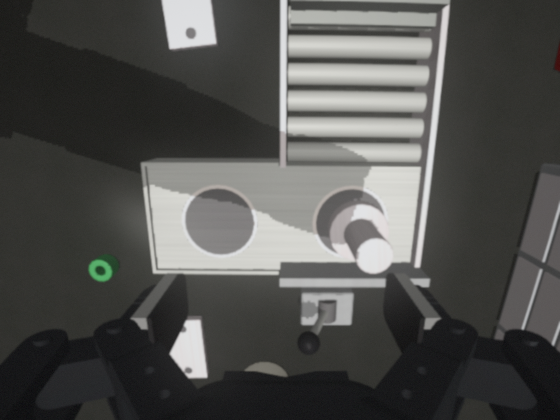

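View pics/top2.png

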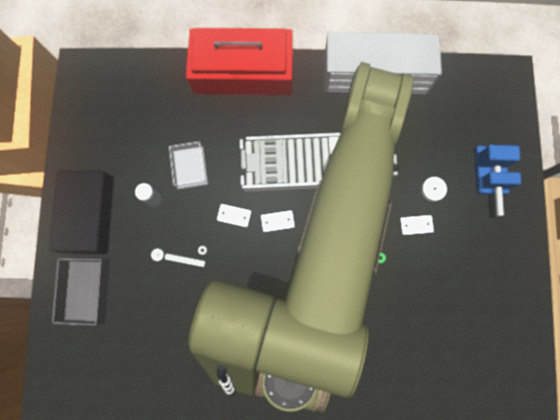

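Run:
```python
import numpy as np, cv2
from h import *
P=np.load("/tmp/P.npy"); g=np.load("/tmp/g.npy")
z=P[:,:,2]
m=(abs(z-.134)<.006); m[:, :340]=0; m[:,410:]=0; m[:200]=0; m[285:]=0
v,u=np.nonzero(m); print(len(v),u.min(),u.max(),v.min(),v.max(),P[m].mean(0),P[m].min(0),P[m].max(0))
# foot top
m=(abs(z-.066)<.005); m[:, :310]=0; m[:,410:]=0; m[:190]=0; m[258:]=0
q=P[m]; print(len(q),q.min(0),q.max(0))
s=dict(); 
s=snap("wrist")
# ring centre
mm=((g<160)).astype(np.uint8); mm[:188]=0; mm[258:]=0; mm[:,:182]=0;mm[:,258:]=0
c,_=cv2.findContours(mm,cv2.RETR_EXTERNAL,cv2.CHAIN_APPROX_NONE); c=max(c,key=cv2.contourArea)
q=plane(s,c.reshape(-1,2).astype(float),.044); (e,ax,_)=cv2.fitEllipse((q[:,:2]*1000).astype(np.float32)); print("ring",e,ax)
# stop/deck edge at v~273, rail edges
for u in range(170,270,20):
    col=g[:,u].astype(float); print(u,[ (k,int(col[k])) for k in (150,156,160,164,168,266,270,274,278)])
```

```text
1070 355 393 237 272 [ 0.64845743 -0.19116371  0.13370825] [ 0.63183919 -0.20979833  0.12813519] [ 0.66686633 -0.1748638   0.13646242]
1441 [ 0.61611237 -0.22271475  0.06100437] [ 0.68236688 -0.15888037  0.07098738]
ring (484.18377685546875, -197.86672973632812) (79.16802215576172, 80.90695190429688)
170 [(150, 44), (156, 47), (160, 91), (164, 146), (168, 149), (266, 210), (270, 166), (274, 108), (278, 97)]
190 [(150, 46), (156, 46), (160, 91), (164, 149), (168, 149), (266, 210), (270, 157), (274, 124), (278, 74)]
210 [(150, 44), (156, 46), (160, 91), (164, 149), (168, 151), (266, 210), (270, 153), (274, 139), (278, 77)]
230 [(150, 44), (156, 48), (160, 91), (164, 151), (168, 152), (266, 209), (270, 147), (274, 147), (278, 78)]
250 [(150, 49), (156, 52), (160, 93), (164, 152), (168, 154), (266, 209), (270, 148), (274, 158), (278, 79)]
```

Run:
```python
from h import *
rel(.649,-.191,.20,3.8)
rel(.649,-.191,.096,3.8)
```

```text
rel [0.0876 0.0461 0.0998] spin -0.1 n rows 4.0
rel [0.0877 0.0461 0.2038] spin -0.1 n rows 6.0
```

Request:
{"op": "servo_tool", "data": {
  "motion": [
    [1,0.0876,0.046,0.1,0],
    [1,0.0876,0.046,0.1,0],
    [1,0.0876,0.046,0.1,0],
    [1,0.0876,0.046,0.1,0],
    [1,0.0876,0.046,0.1,0]
  ]
}}

```text
time: 2.4
tcp_pos: [0.6471, -0.1927, 0.1953]
orientation: [-179.9, 0.4, 3.6]
contact_force: [-1.2, 0.9, -0.5]
finger_gap: 0.0852
```

Run:
```python
from h import *
rel(.649,-.191,.096,3.8)
s=snap("wrist"); save(s,"w3")
```

```text
rel [ 0.0026 -0.0014  0.0993] spin -0.2 n rows 3.0
```

View pics/w3.png

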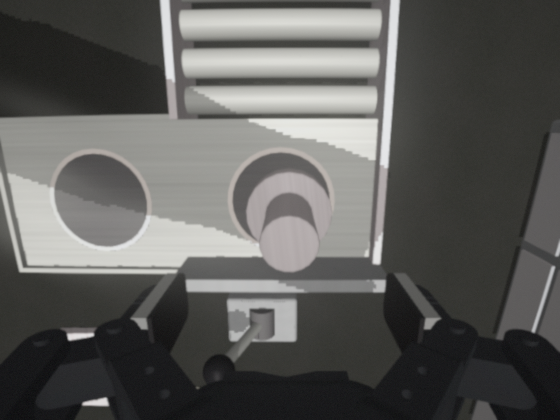

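Request:
{"op": "servo_tool", "data": {
  "motion": [
    [1,0.0026,-0.001,0.04,0],
    [1,0.0026,-0.001,0.08,0],
    [1,0.0026,-0.001,0.099,0],
    [1,0.0026,-0.001,0.099,0],
    [1,0.0026,-0.001,0.099,0]
  ]
}}

```text
time: 2.87
tcp_pos: [0.6478, -0.1912, 0.1001]
orientation: [-179.9, 0.3, 3.5]
contact_force: [-0.3, -1.2, 0.6]
finger_gap: 0.0856
```

Request:
{"op": "servo_tool", "data": {
  "motion": [
    [0.4,0,0,0,0],
    [0.4,0,0,0,0],
    [0.4,0,0,0,0],
    [0.3,0,0,0,0],
    [0.3,0,0,0,0]
  ]
}}

```text
time: 3.28
tcp_pos: [0.6489, -0.1915, 0.1022]
orientation: [-180.0, 0.1, 3.5]
contact_force: [-1.6, -0.1, 7.9]
finger_gap: 0.0348
```

Run:
```python
from h import *
o=ctrl.observe()["tcp_pos"];print(o)
rel(.4842,-.1982,o[2]-.0005,3.8)
```

```text
[ 0.64885971 -0.1915431   0.10219355]
rel [-0.1648 -0.0035  0.0009] spin -0.3 n rows 4.0
```

Request:
{"op": "servo_tool", "data": {
  "motion": [
    [0.3,-0.015,0,0.0005,0],
    [0.3,-0.035,-0.001,0.0005,0],
    [0.3,-0.055,-0.001,0.0005,0],
    [0.3,-0.075,-0.002,0.0005,0],
    [0.3,-0.09,-0.002,0.0005,0]
  ]
}}

```text
time: 3.7
tcp_pos: [0.558, -0.1949, 0.1022]
orientation: [-180.0, 0.1, 3.6]
contact_force: [2.0, 0.0, -3.2]
finger_gap: 0.0347
```

Run:
```python
from h import *
o=ctrl.observe()["tcp_pos"];print(o)
rel(.4842,-.1982,.1017,3.8)
```

```text
[ 0.55803392 -0.19488228  0.10216018]
rel [-0.0739 -0.0013  0.0006] spin -0.2 n rows 2.0
```

Request:
{"op": "servo_tool", "data": {
  "motion": [
    [0.3,-0.015,0,0.0012,0],
    [0.3,-0.035,-0.001,0.0012,0],
    [0.3,-0.055,-0.001,0.0012,0],
    [0.3,-0.074,-0.0013,0.0012,0],
    [0.3,-0.074,-0.0013,0.0012,0]
  ]
}}

```text
time: 4.12
tcp_pos: [0.4816, -0.1985, 0.1022]
orientation: [180.0, 0.2, 3.5]
contact_force: [-9.5, -0.6, 10.8]
finger_gap: 0.0348
```

Request:
{"op": "servo_tool", "data": {
  "motion": [
    [0.3,0,0,0.0005,0],
    [0.6,0,0,0,0],
    [0.9,0,0,0,0],
    [1,0,0,0,0],
    [1,0,0,0,0]
  ]
}}

```text
time: 4.53
tcp_pos: [0.4823, -0.1985, 0.1022]
orientation: [180.0, 0.1, 3.5]
contact_force: [0.5, 0.0, 0.2]
finger_gap: 0.0808
```

Request:
{"op": "servo_tool", "data": {
  "motion": [
    [1,0,0,-0.03,0],
    [1,0,0,-0.07,0],
    [1,0,0,-0.11,0],
    [1,0,-0.02,-0.14,0],
    [1,0,-0.04,-0.16,0]
  ]
}}

```text
time: 4.95
tcp_pos: [0.4818, -0.1589, 0.2658]
orientation: [179.9, -0.1, 3.4]
contact_force: [1.2, 0.4, -0.2]
finger_gap: 0.0857
```

Run:
```python
from h import *
s=snap("wrist"); save(s,"w4"); s=snap("side"); save(s,"s4")
rel(.454,.119,.30,8)
```

```text
rel [-0.0108 -0.2775 -0.0343] spin -4.4 n rows 7.0
```

View pics/w4.png

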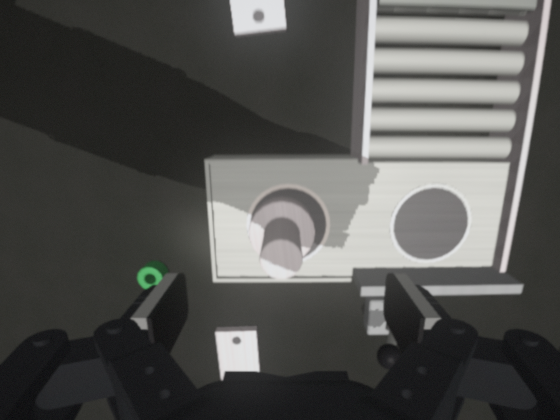

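View pics/s4.png

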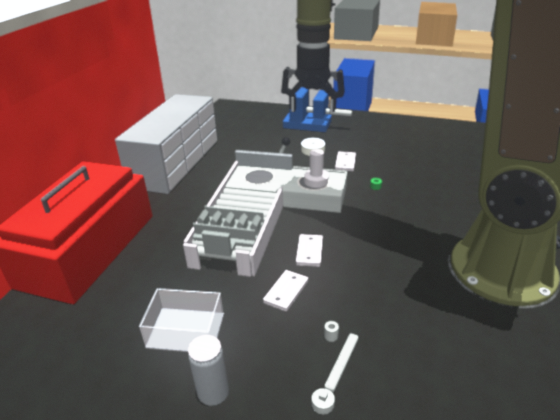

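Run:
```python
from h import *
s=snap("wrist"); P=cloud(s); z=P[:,:,2]; save(s,"w4z",(190,150,490,300),2.6)
m=(abs(z-.134)<.006); m[:,:255]=0;m[:,310:]=0;m[:225]=0;m[285:]=0
q=P[m]; print(len(q),(q.max(0)+q.min(0))/2)
m=(abs(z-.066)<.005); m[:,:240]=0;m[:,330:]=0;m[:185]=0;m[262:]=0
q=P[m]; print(len(q),(q.max(0)+q.min(0))/2,q.max(0)-q.min(0))
m=(abs(z-.044)<.004); q=P[m&(np.arange(420)[:,None]<280)]
# bay circle
hsv=cv2.cvtColor(s["im"],cv2.COLOR_RGB2GRAY)
print(hsv[223,380:480:4])
mm=(hsv<140).astype(np.uint8); mm[:180]=0; mm[266:]=0; mm[:,378:]*=1; mm[:,:386]=0; mm[:,480:]=0
c,_=cv2.findContours(mm,cv2.RETR_EXTERNAL,cv2.CHAIN_APPROX_NONE)
for k in c:
    if cv2.contourArea(k)>500:
        q=plane(s,k.reshape(-1,2).astype(float),.044); print("bay",cv2.fitEllipse((q[:,:2]*1000).astype(np.float32)))
```

```text
1405 [ 0.4812561  -0.19935162  0.13229496]
1743 [ 0.48173523 -0.19529261  0.06601062] [0.06688292 0.05912081 0.00997316]
[210 211 216 179 128 128 126 125 124 125 123 123 122 121 119 121 121 119
 119 119 119 166 219 212 212]
bay ((642.666259765625, -187.3607940673828), (78.00155639648438, 78.549072265625), 173.7810516357422)
```

View pics/w4z.png

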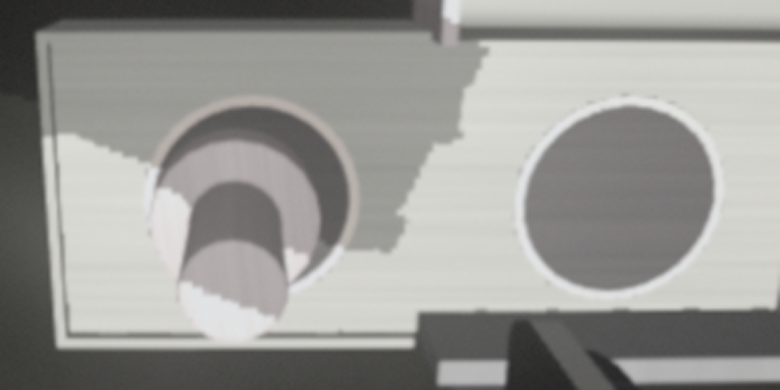

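Run:
```python
from h import *
rel(.482,-.199,.20,3.8)
rel(.482,-.199,.101,3.8)
```

```text
rel [-0.0024  0.0408  0.0641] spin -0.2 n rows 2.0
rel [-0.0025  0.0406  0.1631] spin -0.2 n rows 5.0
```

Request:
{"op": "servo_tool", "data": {
  "motion": [
    [1,0,0.041,0.03,0],
    [1,0,0.041,0.06,0],
    [1,0,0.041,0.1,0],
    [1,0,0.041,0.14,0],
    [1,0,0.041,0.163,0]
  ]
}}

```text
time: 5.52
tcp_pos: [0.4812, -0.1988, 0.0955]
orientation: [-180.0, 0.3, 3.6]
contact_force: [-0.4, -0.4, 0.1]
finger_gap: 0.0856
```

Request:
{"op": "servo_tool", "data": {
  "motion": [
    [0.4,0,0,0,0],
    [0.4,0,0,0,0],
    [0.4,0,0,0,0],
    [0.3,0,0,0,0],
    [0.3,0,0,0,0]
  ]
}}

```text
time: 5.93
tcp_pos: [0.4822, -0.1995, 0.0974]
orientation: [179.9, 0.2, 3.6]
contact_force: [-3.0, -0.6, 2.2]
finger_gap: 0.0346
```

Run:
```python
from h import *
print(ctrl.observe()["tcp_pos"])
rel(.487,-.1972,.101,3.8)
```

```text
[ 0.48223222 -0.19947838  0.09737142]
rel [ 0.0049 -0.002  -0.0036] spin -0.2 n rows 1.0
```

Request:
{"op": "servo_tool", "data": {
  "motion": [
    [0.3,0.003,-0.001,0.0005,0],
    [0.3,0.005,-0.002,0.0005,0],
    [0.3,0.0055,-0.002,0.0005,0],
    [0.3,0.0055,-0.002,0.0005,0]
  ]
}}

```text
time: 6.27
tcp_pos: [0.4885, -0.197, 0.0973]
orientation: [179.9, 0.1, 3.6]
contact_force: [-0.0, 1.4, -1.2]
finger_gap: 0.0347
```

Request:
{"op": "servo_tool", "data": {
  "motion": [
    [0.6,0,0,0,0],
    [0.9,0,0,0,0],
    [1,0,0,0,0],
    [1,0,0,0,0],
    [1,0,0,0,0]
  ]
}}

```text
time: 6.68
tcp_pos: [0.4885, -0.1971, 0.0975]
orientation: [179.9, 0.1, 3.6]
contact_force: [-0.2, -0.9, 0.1]
finger_gap: 0.0854
```

Request:
{"op": "servo_tool", "data": {
  "motion": [
    [1,0,0,-0.03,0],
    [1,0,0,-0.07,0],
    [1,0,0,-0.11,0],
    [1,0,-0.02,-0.14,0],
    [1,0,-0.04,-0.16,0]
  ]
}}

```text
time: 7.1
tcp_pos: [0.4874, -0.1575, 0.2612]
orientation: [179.8, -0.2, 3.5]
contact_force: [0.4, -0.8, -0.1]
finger_gap: 0.0851
```

Run:
```python
from h import *
s=snap("wrist"); P=cloud(s); z=P[:,:,2]
m=(abs(z-.134)<.006); m[:,:255]=0;m[:,310:]=0;m[:225]=0;m[285:]=0
q=P[m]; print(len(q),(q.max(0)+q.min(0))/2)
rel(.4387,.09,.25,8.5)
```

```text
1466 [ 0.48916836 -0.19665953  0.13212101]
rel [-0.0339 -0.2472  0.0134] spin -4.9 n rows 6.0
```

Request:
{"op": "servo_tool", "data": {
  "motion": [
    [1,-0.034,-0.247,0.01,-5],
    [1,-0.034,-0.247,0.01,-5],
    [1,-0.034,-0.247,0.01,-5],
    [1,-0.034,-0.247,0.01,-5],
    [1,-0.034,-0.247,0.01,-5]
  ]
}}

```text
time: 7.57
tcp_pos: [0.446, 0.0491, 0.254]
orientation: [179.9, -0.4, 8.6]
contact_force: [0.9, 0.0, 0.2]
finger_gap: 0.0853
```

Request:
{"op": "servo_tool", "data": {
  "motion": [
    [1,0,-0.06,0,0],
    [1,0,-0.06,0,0],
    [1,0,-0.06,0,0]
  ]
}}

```text
time: 7.82
tcp_pos: [0.4361, 0.1118, 0.2538]
orientation: [180.0, -0.4, 8.9]
contact_force: [-0.2, -0.5, 0.4]
finger_gap: 0.0852
```

```bash
cat >> h.py <<'E'
def plates(s,zt=.012,lo=150):
    g=cv2.cvtColor(s["im"],cv2.COLOR_RGB2GRAY); P=cloud(s)
    m=((g>lo)&(abs(P[:,:,2]-zt)<.012)).astype(np.uint8)
    m=cv2.morphologyEx(m,cv2.MORPH_CLOSE,np.ones((9,9),np.uint8))
    c,_=cv2.findContours(m,cv2.RETR_EXTERNAL,cv2.CHAIN_APPROX_NONE)
    for k in c:
        if cv2.contourArea(k)<400: continue
        q=plane(s,k.reshape(-1,2).astype(float),zt)
        r=cv2.minAreaRect((q[:,:2]*1000).astype(np.float32)); b=cv2.boxPoints(r)
        e1=b[1]-b[0];e2=b[2]-b[1]
        if np.linalg.norm(e1)<np.linalg.norm(e2): e1,e2=e2,e1
        print("c",np.round(r[0],1),"L",np.linalg.norm(e1).round(1),"W",np.linalg.norm(e2).round(1),"short-axis yaw",round((np.degrees(np.arctan2(e2[1],e2[0]))+90)%180-90,1),"px",k.reshape(-1,2).mean(0).round())
E
python3 - <<'E'
from h import *
s=snap("wrist"); save(s,"w5"); plates(s)
print(ctrl.observe()["tcp_pos"],ctrl.observe()["orientation"])
E
```

```text
c [439.3  47.7] L 100.1 W 54.9 short-axis yaw 9.1 px [278. 240.]
c [455.6 190.5] L 100.1 W 55.1 short-axis yaw -12.0 px [313. 115.]
c [629.1 322.5] L 97.7 W 25.5 short-axis yaw -78.5 px [504.  13.]
c [615.9 311. ] L 125.8 W 39.8 short-axis yaw -80.5 px [473.  35.]
[0.43651039 0.11005072 0.25374869] [179.86938517  -0.38910206   8.83083957]
```

View pics/w5.png

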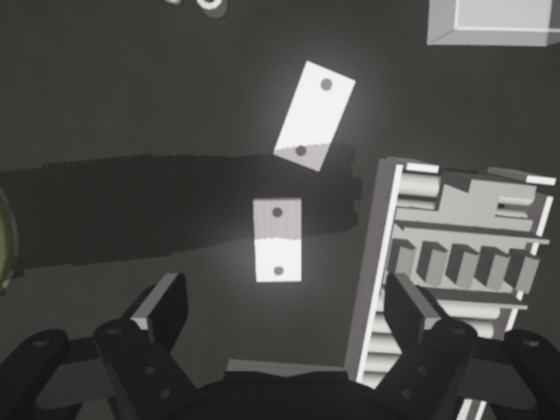

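Run:
```python
from h import *
rel(.4335,.0842,.10,9.1)
rel(.4335,.0842,.022,9.1)
```

```text
rel [-0.008   0.0247  0.1538] spin -0.3 n rows 4.0
rel [-0.0085  0.0246  0.2318] spin -0.3 n rows 6.0
```

Request:
{"op": "servo_tool", "data": {
  "motion": [
    [1,-0.008,0.0247,0.154,0],
    [1,-0.008,0.0247,0.154,0],
    [1,-0.008,0.0247,0.154,0],
    [1,-0.008,0.0247,0.154,0],
    [1,-0.008,0.0247,0.154,0]
  ]
}}

```text
time: 8.28
tcp_pos: [0.4284, 0.0815, 0.0943]
orientation: [179.8, 0.2, 8.7]
contact_force: [-1.5, -0.8, 0.2]
finger_gap: 0.0857
```

Run:
```python
from h import *
rel(.4335,.0842,.022,9.1); print(ctrl.observe()["tcp_pos"])
s=snap("wrist"); save(s,"w6")
```

```text
rel [ 0.0057 -0.0021  0.0723] spin -0.4 n rows 2.0
[0.42842414 0.08150493 0.09433116]
```

View pics/w6.png

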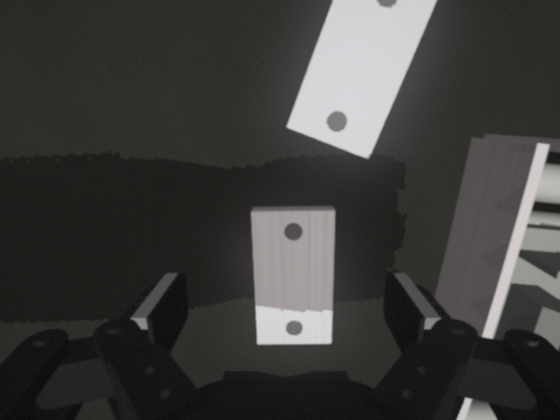

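Request:
{"op": "servo_tool", "data": {
  "motion": [
    [1,0.0057,-0.002,0.02,0],
    [1,0.0057,-0.002,0.04,0],
    [1,0.0057,-0.002,0.055,0],
    [1,0.0057,-0.002,0.062,0],
    [1,0.0057,-0.002,0.062,0]
  ]
}}

```text
time: 8.75
tcp_pos: [0.4365, 0.0849, 0.0358]
orientation: [179.8, 0.0, 8.7]
contact_force: [-0.2, 0.7, -0.4]
finger_gap: 0.0854
```

Run:
```python
from h import *
rel(.4335,.0842,.022,9.1); print(ctrl.observe()["tcp_pos"])
```

```text
rel [-0.0031  0.0002  0.0138] spin -0.4 n rows 1.0
[0.43647915 0.08489938 0.03582327]
```

Request:
{"op": "servo_tool", "data": {
  "motion": [
    [1,-0.002,0,0.006,0],
    [1,-0.002,0,0.012,0],
    [1,-0.002,0,0.012,0],
    [1,-0.002,0,0.012,0]
  ]
}}

```text
time: 9.08
tcp_pos: [0.4347, 0.0846, 0.0242]
orientation: [179.8, -0.0, 8.7]
contact_force: [-0.0, 0.9, 0.1]
finger_gap: 0.0852
```

Request:
{"op": "servo_tool", "data": {
  "motion": [
    [0.55,0,0,0,0],
    [0.55,0,0,0,0],
    [0.55,0,0,0,0],
    [0.5,0,0,0,0],
    [0.5,0,0,0,0]
  ]
}}

```text
time: 9.5
tcp_pos: [0.4349, 0.0847, 0.0251]
orientation: [179.8, -0.0, 8.7]
contact_force: [-3.8, -0.2, 11.9]
finger_gap: 0.0509
```

Request:
{"op": "servo_tool", "data": {
  "motion": [
    [0.5,0,0,-0.02,0],
    [0.5,0,0,-0.05,0],
    [0.5,0,0,-0.08,0],
    [0.5,0,0,-0.12,0],
    [0.5,0,0,-0.16,0]
  ]
}}

```text
time: 9.92
tcp_pos: [0.4335, 0.0849, 0.1863]
orientation: [179.8, 0.1, 8.7]
contact_force: [0.7, 0.2, -1.1]
finger_gap: 0.0508
```

Run:
```python
from h import *
s=snap("side"); save(s,"s7",(160,120,440,330),2.7)
s=snap("wrist"); save(s,"w7")
```

```text
(no output)
```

View pics/s7.png

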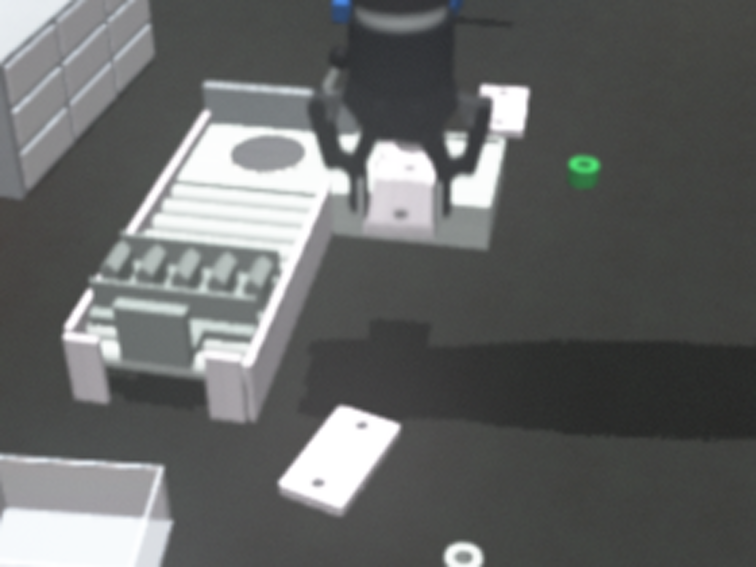

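View pics/w7.png

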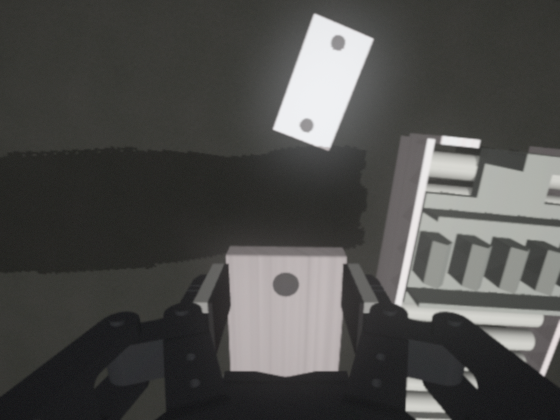

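Request:
{"op": "servo_tool", "data": {
  "motion": [
    [0.5,0,0,0.03,0],
    [0.5,0,0,0.055,0],
    [0.5,0,0,0.055,0]
  ]
}}

```text
time: 10.27
tcp_pos: [0.4362, 0.0853, 0.1324]
orientation: [179.9, -0.3, 8.7]
contact_force: [-0.6, -1.2, -2.0]
finger_gap: 0.0508
```

Request:
{"op": "servo_tool", "data": {
  "motion": [
    [0.58,0,0,0,0],
    [0.58,0,0,0,0],
    [0.59,0,0,0,0],
    [0.59,0,0,0,0]
  ]
}}

```text
time: 10.6
tcp_pos: [0.4369, 0.0855, 0.1333]
orientation: [179.9, -0.4, 8.7]
contact_force: [0.1, 0.1, -1.9]
finger_gap: 0.0507
```

Run:
```python
from h import *
s=snap("wrist"); save(s,"w8")
P=cloud(s); print([P[v,290].round(3) for v in (260,300,340,360)])
```

```text
[array([0.438, 0.096, 0.12 ]), array([0.441, 0.077, 0.12 ]), array([0.444, 0.055, 0.12 ]), array([0.446, 0.043, 0.119])]
```

View pics/w8.png

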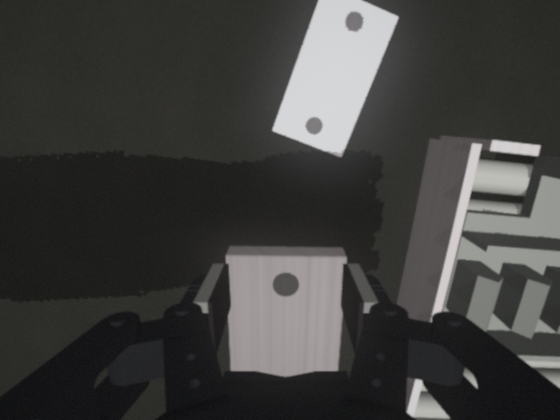

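Request:
{"op": "servo_tool", "data": {
  "motion": [
    [0.6,0,0,0,0],
    [0.6,0,0,0,0],
    [0.6,0,0,0,0]
  ]
}}

```text
time: 10.9
tcp_pos: [0.4373, 0.0855, 0.1337]
orientation: [179.9, -0.4, 8.7]
contact_force: [0.2, -0.3, -1.4]
finger_gap: 0.0512
```

Run:
```python
from h import *
s=snap("wrist"); save(s,"w9")
P=cloud(s); print([P[v,290].round(3) for v in (260,300,340,360)])
```

```text
[array([0.438, 0.097, 0.121]), array([0.442, 0.076, 0.119]), array([0.445, 0.055, 0.12 ]), array([0.447, 0.043, 0.12 ])]
```

Request:
{"op": "servo_tool", "data": {
  "motion": [
    [0.61,0,0,0,0],
    [0.61,0,0,0,0]
  ]
}}

```text
time: 11.12
tcp_pos: [0.4372, 0.0855, 0.1337]
orientation: [179.9, -0.4, 8.7]
contact_force: [1.2, 0.6, -1.0]
finger_gap: 0.0521
```

Run:
```python
from h import *
s=snap("wrist"); save(s,"w10")
P=cloud(s); print([P[v,290].round(3) for v in (260,300,340,360)],ctrl.observe()["finger_gap"])
```

```text
[array([0.438, 0.097, 0.122]), array([0.441, 0.077, 0.121]), array([0.445, 0.055, 0.119]), array([0.447, 0.044, 0.12 ])] 0.05188097495016743
```

Request:
{"op": "servo_tool", "data": {
  "motion": [
    [0.617,0,0,0,0],
    [0.617,0,0,0,0]
  ]
}}

```text
time: 11.33
tcp_pos: [0.4371, 0.0855, 0.1336]
orientation: [179.9, -0.4, 8.7]
contact_force: [-0.2, 0.1, -0.7]
finger_gap: 0.0528
```

Run:
```python
from h import *
s=snap("wrist"); save(s,"w11")
P=cloud(s); print([P[v,290].round(3) for v in (260,300,340,360)],ctrl.observe()["finger_gap"])
```

```text
[array([0.438, 0.097, 0.122]), array([0.441, 0.077, 0.12 ]), array([0.445, 0.055, 0.12 ]), array([0.446, 0.044, 0.12 ])] 0.052878235114936105
```

Request:
{"op": "servo_tool", "data": {
  "motion": [
    [0.623,0,0,0,0],
    [0.623,0,0,0,0]
  ]
}}

```text
time: 11.55
tcp_pos: [0.4371, 0.0855, 0.1335]
orientation: [179.9, -0.4, 8.7]
contact_force: [0.4, 0.5, -0.7]
finger_gap: 0.0538
```

Run:
```python
from h import *
s=snap("wrist"); save(s,"w12")
P=cloud(s); print([P[v,290].round(3) for v in (260,300,340,360)],ctrl.observe()["finger_gap"])
```

```text
[array([0.438, 0.097, 0.121]), array([0.441, 0.078, 0.122]), array([0.445, 0.055, 0.119]), array([0.446, 0.045, 0.121])] 0.05318062139502528
```

Request:
{"op": "servo_tool", "data": {
  "motion": [
    [0.628,0,0,0,0],
    [0.628,0,0,0,0]
  ]
}}

```text
time: 11.77
tcp_pos: [0.4371, 0.0855, 0.1336]
orientation: [179.9, -0.4, 8.7]
contact_force: [0.6, 0.5, -0.9]
finger_gap: 0.0535
```

Run:
```python
from h import *
s=snap("wrist"); save(s,"w13")
P=cloud(s); print([P[v,290].round(3) for v in (260,300,340,360)],ctrl.observe()["finger_gap"])
```

```text
[array([0.438, 0.098, 0.124]), array([0.442, 0.075, 0.118]), array([0.446, 0.051, 0.113]), array([0.448, 0.036, 0.111])] 0.053959803596303056
```

View pics/w13.png

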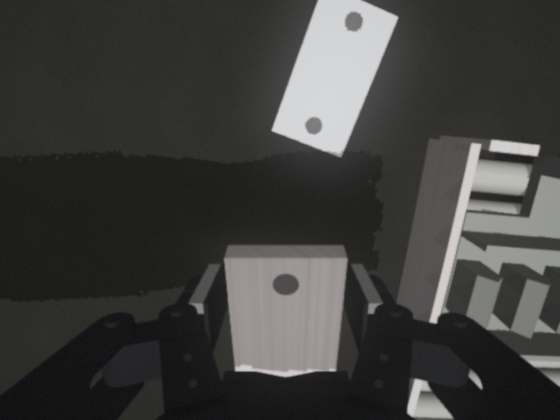

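Request:
{"op": "servo_tool", "data": {
  "motion": [
    [0.628,0,0,0,0],
    [0.628,0,0,0,0],
    [0.628,0,0,0,0]
  ]
}}

```text
time: 12.07
tcp_pos: [0.4371, 0.0856, 0.1335]
orientation: [179.9, -0.4, 8.7]
contact_force: [0.5, -0.1, -0.7]
finger_gap: 0.0541
```

Run:
```python
from h import *
s=snap("wrist"); save(s,"w14")
P=cloud(s); print([P[v,290].round(3) for v in (260,300,340,360)],ctrl.observe()["finger_gap"])
```

```text
[array([0.438, 0.1  , 0.129]), array([0.454, 0.009, 0.   ]), array([ 0.46 , -0.03 ,  0.001]), array([ 0.464, -0.052, -0.   ])] 0.05381767471280859
```

View pics/w14.png

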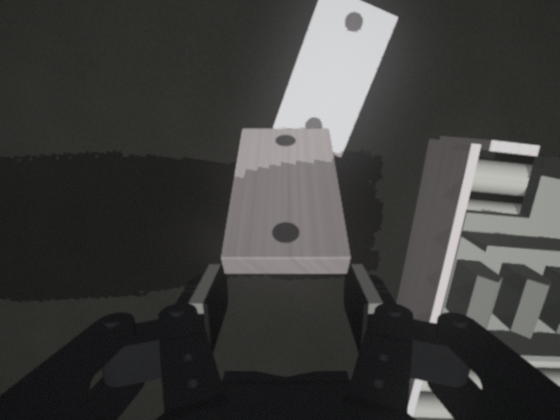

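```bash
cat >> h.py <<'E'
def face(s,u=300,v0=135,v1=255,step=30):
    P=cloud(s); Q=np.array([P[v,u] for v in range(v0,v1,step)]); print(Q.round(3).tolist())
    d=Q[-1]-Q[0]; R=Ro.from_euler("xyz",ctrl.observe()["orientation"],degrees=True).as_matrix(); t=R.T@d; print("tilt deg (tool y over z)",np.degrees(np.arctan2(t[1],-t[2])).round(1))
E
python3 - <<'E'
from h import *
s=snap("wrist"); save(s,"w15"); face(s)
s=snap("wrist"); face(s); print(ctrl.observe()["finger_gap"])
E
```

```text
[[0.44, 0.147, 0.012], [0.44, 0.132, 0.065], [0.44, 0.12, 0.09], [0.441, 0.111, 0.112]]
tilt deg (tool y over z) 20.0
[[0.44, 0.147, 0.011], [0.444, 0.125, 0.0], [0.442, 0.115, 0.067], [0.442, 0.108, 0.103]]
tilt deg (tool y over z) 23.1
0.0534519840260408
```

Request:
{"op": "servo_tool", "data": {
  "motion": [
    [0.626,0,0,0,0],
    [0.626,0,0,0,0],
    [0.626,0,0,0,0],
    [0.625,0,0,0,0]
  ]
}}

```text
time: 12.55
tcp_pos: [0.4371, 0.0856, 0.1336]
orientation: [179.9, -0.4, 8.7]
contact_force: [-0.7, 0.9, -0.4]
finger_gap: 0.0536
```

Run:
```python
from h import *
s=snap("wrist"); save(s,"w16"); print(ctrl.observe()["finger_gap"])
t=snap("side"); save(t,"s16",(260,100,460,280),4)
```

```text
0.053566777648436405
```

View pics/w16.png

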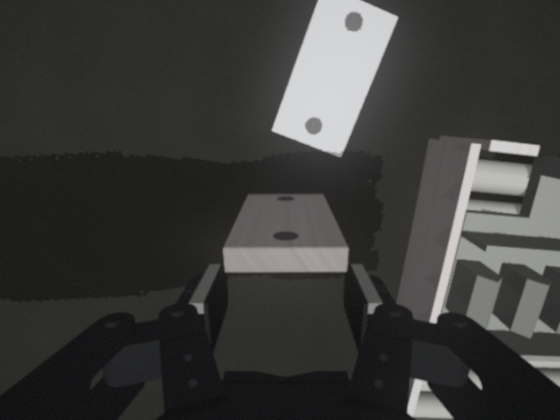

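View pics/s16.png

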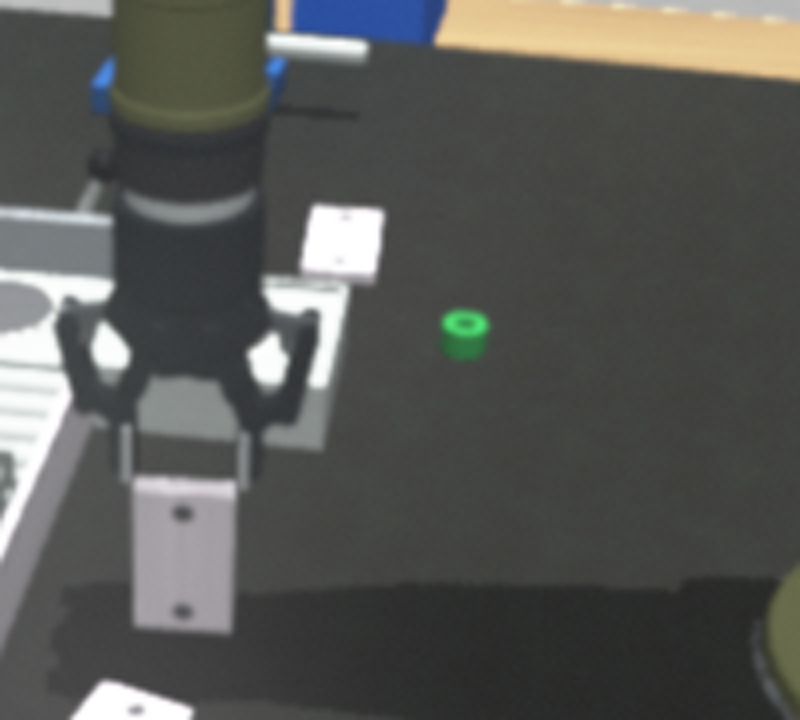

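Request:
{"op": "servo_tool", "data": {
  "motion": [
    [0.6,0,0,0,0],
    [0.57,0,0,0,0],
    [0.53,0,0,0,0],
    [0.5,0,0,0,0]
  ]
}}

```text
time: 12.98
tcp_pos: [0.4371, 0.0855, 0.1336]
orientation: [179.9, -0.4, 8.7]
contact_force: [-0.9, -0.1, -1.0]
finger_gap: 0.0466
```

Run:
```python
from h import *
s=snap("wrist"); save(s,"w17"); print(ctrl.observe()["finger_gap"],ctrl.observe()["tcp_pos"])
face(s,300,200,246,9); P=cloud(s); print(P[252:272:4,286].round(3).tolist())
```

```text
0.04665378118565682 [0.43713558 0.08548607 0.13355593]
[[0.449, 0.098, -0.0], [0.45, 0.09, 0.0], [0.446, 0.097, 0.052], [0.444, 0.1, 0.082], [0.443, 0.103, 0.103], [0.442, 0.104, 0.121]]
tilt deg (tool y over z) -3.5
[[0.436, 0.1, 0.121], [0.436, 0.099, 0.122], [0.437, 0.097, 0.121], [0.437, 0.095, 0.122], [0.437, 0.094, 0.123]]
```

View pics/w17.png

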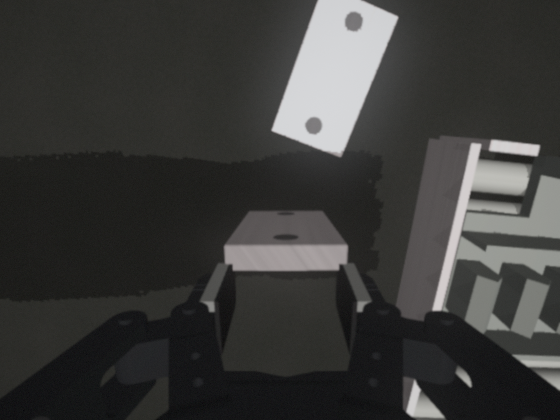

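Run:
```python
from h import *
t=snap("side"); save(t,"s17",(260,150,400,280),5)
```

```text
(no output)
```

View pics/s17.png

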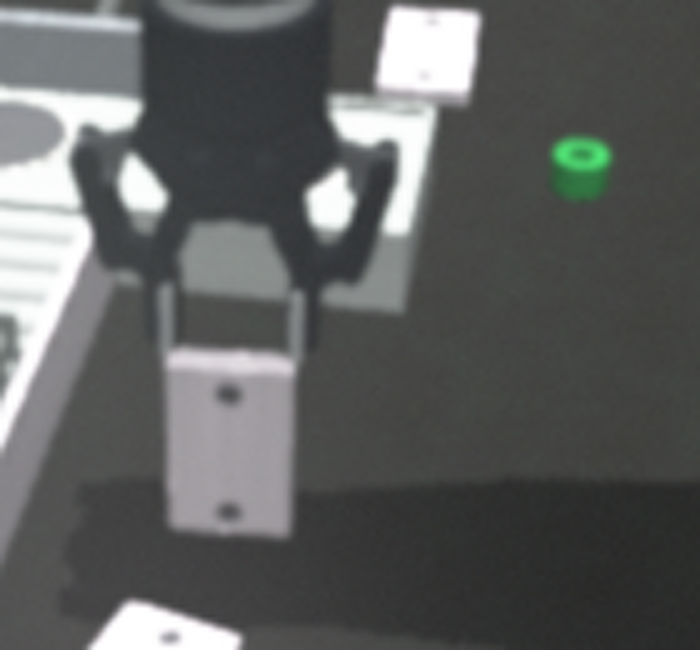

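Request:
{"op": "servo_tool", "data": {
  "motion": [
    [0.5,0,0,0.008,0],
    [0.5,0,0,0.014,0],
    [0.5,0,0,0.018,0],
    [0.5,0,0,0.018,0]
  ]
}}

```text
time: 13.42
tcp_pos: [0.4362, 0.0852, 0.1142]
orientation: [179.8, -0.3, 8.7]
contact_force: [-1.0, -0.2, -0.3]
finger_gap: 0.0465
```

Run:
```python
from h import *
s=snap("wrist"); save(s,"w18"); print(ctrl.observe()["finger_gap"],ctrl.observe()["tcp_pos"])
face(s,300,200,246,9); P=cloud(s); print(P[248:272:4,286].round(3).tolist())
```

```text
0.046096485563204004 [0.43648794 0.0852961  0.11468473]
[[0.446, 0.102, -0.0], [0.447, 0.095, 0.001], [0.445, 0.098, 0.036], [0.443, 0.101, 0.064], [0.441, 0.103, 0.086], [0.441, 0.104, 0.101]]
tilt deg (tool y over z) -1.6
[[0.435, 0.102, 0.103], [0.435, 0.1, 0.103], [0.435, 0.099, 0.103], [0.436, 0.097, 0.102], [0.436, 0.095, 0.104], [0.436, 0.093, 0.102]]
```

Top at z≈0.103, so the bottom is ~3 mm above the table. Lower to touch.

Request:
{"op": "servo_tool", "data": {
  "motion": [
    [0.5,0,0,0.002,0],
    [0.5,0,0,0.004,0],
    [0.5,0,0,0.006,0],
    [0.5,0,0,0.006,0]
  ]
}}

```text
time: 13.8
tcp_pos: [0.4377, 0.0858, 0.1109]
orientation: [179.9, -0.5, 8.7]
contact_force: [-6.6, -0.1, 20.7]
finger_gap: 0.0465
```

Run:
```python
from h import *
s=snap("wrist"); print(ctrl.observe()["contact_force"],ctrl.observe()["finger_gap"],ctrl.observe()["tcp_pos"])
face(s,300,218,246,5); P=cloud(s); print(P[248:272:4,286].round(3).tolist())
```

```text
[-5.97138505 -0.53621481 21.25360361] 0.04658759613762669 [0.43761276 0.08575637 0.1108981 ]
[[0.447, 0.098, 0.031], [0.445, 0.1, 0.048], [0.444, 0.101, 0.063], [0.444, 0.102, 0.074], [0.443, 0.104, 0.086], [0.442, 0.104, 0.095]]
tilt deg (tool y over z) -5.8
[[0.436, 0.103, 0.1], [0.436, 0.101, 0.1], [0.437, 0.099, 0.099], [0.437, 0.097, 0.1], [0.437, 0.096, 0.101], [0.437, 0.094, 0.101]]
```

Request:
{"op": "servo_tool", "data": {
  "motion": [
    [0.6,0,0,-0.001,0],
    [0.66,0,0,-0.001,0],
    [0.68,0,0,0,0],
    [0.68,0,0,0,0]
  ]
}}

```text
time: 14.18
tcp_pos: [0.4375, 0.0857, 0.1106]
orientation: [179.9, -0.4, 8.7]
contact_force: [-0.9, 0.2, 0.5]
finger_gap: 0.0578
```

Run:
```python
from h import *
s=snap("wrist"); save(s,"w19"); print(ctrl.observe()["contact_force"],ctrl.observe()["finger_gap"],ctrl.observe()["tcp_pos"])
face(s,300,218,246,5); P=cloud(s); print(P[248:272:4,286].round(3).tolist())
```

```text
[-0.26811052  0.04482724  0.20678555] 0.05776382658775225 [0.43735534 0.08571375 0.11050617]
[[0.447, 0.095, 0.021], [0.447, 0.095, 0.033], [0.446, 0.096, 0.044], [0.446, 0.095, 0.053], [0.445, 0.096, 0.062], [0.445, 0.096, 0.07]]
tilt deg (tool y over z) -0.5
[[0.437, 0.095, 0.078], [0.437, 0.095, 0.084], [0.437, 0.095, 0.089], [0.437, 0.094, 0.093], [0.437, 0.095, 0.097], [0.437, 0.094, 0.1]]
```

View pics/w19.png

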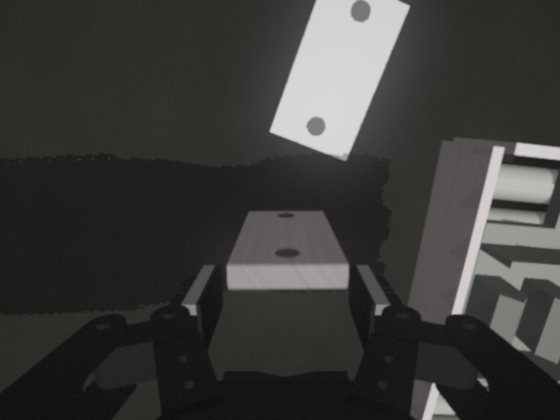

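Request:
{"op": "servo_tool", "data": {
  "motion": [
    [0.72,0,-0.003,0.0,0],
    [0.72,0,-0.003,0.01,0],
    [0.72,0,-0.003,0.025,0],
    [0.72,0,-0.003,0.039,0],
    [0.72,0,-0.003,0.039,0]
  ]
}}

```text
time: 14.65
tcp_pos: [0.4349, 0.0883, 0.0686]
orientation: [179.9, -0.2, 8.7]
contact_force: [-0.5, -0.1, -0.3]
finger_gap: 0.0613
```

Request:
{"op": "servo_tool", "data": {
  "motion": [
    [0.6,0,0,0,0],
    [0.55,0,0,0,0],
    [0.5,0,0,0,0],
    [0.5,0,0,0,0]
  ]
}}

```text
time: 14.98
tcp_pos: [0.4349, 0.0883, 0.0688]
orientation: [179.9, -0.2, 8.7]
contact_force: [-1.4, -0.2, -1.2]
finger_gap: 0.0531
```

Request:
{"op": "servo_tool", "data": {
  "motion": [
    [0.5,0,0,-0.02,0],
    [0.5,0,0,-0.06,0],
    [0.5,0,0,-0.1,0],
    [0.5,0,0,-0.14,0],
    [0.5,0,0,-0.16,0]
  ]
}}

```text
time: 15.4
tcp_pos: [0.4361, 0.0889, 0.2337]
orientation: [179.9, -0.5, 8.7]
contact_force: [0.8, 0.1, -1.9]
finger_gap: 0.0531
```

Run:
```python
from h import *
s=snap("wrist"); save(s,"w20"); print(ctrl.observe()["contact_force"],ctrl.observe()["finger_gap"],ctrl.observe()["tcp_pos"])
P=cloud(s); print(P[218:330:14,286].round(3).tolist())
t=snap("side"); save(t,"s20",(260,100,400,260),4)
```

```text
[2.54405701 1.11679993 1.92860265] 0.05315811063584734 [0.4376117  0.08925599 0.23597401]
[[0.444, 0.057, 0.001], [0.447, 0.04, -0.001], [0.437, 0.095, 0.191], [0.436, 0.097, 0.214], [0.436, 0.097, 0.23], [0.436, 0.098, 0.243], [0.435, 0.1, 0.257], [0.435, 0.099, 0.265]]
```

View pics/w20.png

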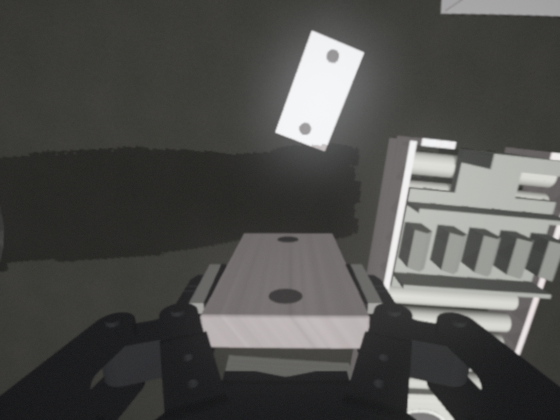

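View pics/s20.png

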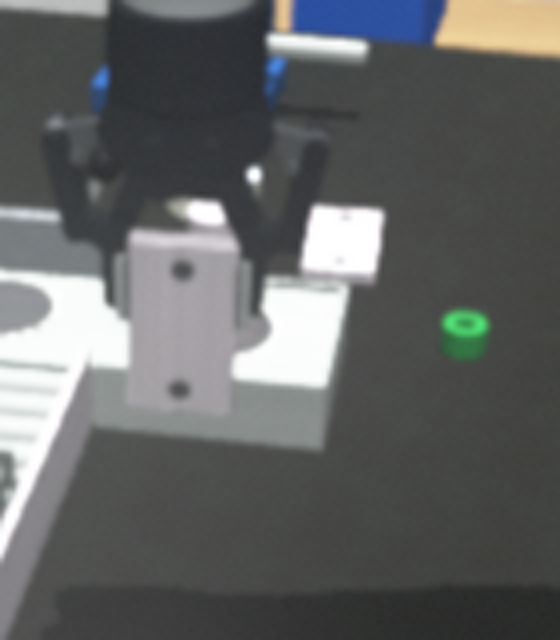

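```bash
cat >> h.py <<'E'
TY=np.radians(3.8)
ex=np.array([np.cos(TY),np.sin(TY)]); ey=np.array([-np.sin(TY),np.cos(TY)])
BAY=np.array([.6427,-.1870]); TO=BAY+ex*0-ey*(-.137)
def t2w(x,y): return TO+ex*x/1000+ey*y/1000
def w2t(X): d=np.asarray(X)[...,:2]-TO; return np.stack([d@ex,d@ey],-1)*1000
E
python3 - <<'E'
from h import *
print("track origin",TO)
s=snap("wrist"); P=cloud(s)
q=w2t(P); z=P[:,:,2]
m=(z>.078)&(z<.094)&(abs(q[:,:,0])<75)&(q[:,:,1]>20)&(q[:,:,1]<260)
p=q[m]; print(m.sum()); H,_,_=np.histogram2d(p[:,1],p[:,0],bins=[np.arange(60,260,5),np.arange(-75,80,5)])
for i,r in enumerate(H): 
    if r.sum(): print(60+5*i,r.astype(int).tolist())
m=(z>.094)&(z<.106)&(abs(q[:,:,0])<75)&(q[:,:,1]>20); p=q[m]; print("tab",len(p),p.min(0),p.max(0))
E
```

```text
track origin [ 0.63362048 -0.0503012 ]
5435
80 [1, 0, 0, 0, 0, 1, 0, 1, 1, 1, 4, 0, 0, 0, 0, 2, 0, 0, 2, 2, 4, 1, 1, 0, 0, 0, 2, 3, 4, 0]
85 [23, 35, 34, 34, 34, 31, 35, 29, 35, 33, 29, 29, 28, 32, 28, 32, 33, 28, 32, 27, 27, 33, 28, 27, 27, 31, 28, 25, 28, 16]
90 [2, 0, 0, 0, 0, 0, 0, 0, 0, 0, 0, 0, 0, 1, 0, 0, 0, 0, 0, 0, 0, 0, 0, 0, 0, 0, 0, 0, 0, 0]
100 [0, 0, 0, 0, 0, 0, 0, 0, 0, 0, 0, 0, 0, 2, 2, 3, 2, 0, 0, 0, 3, 0, 0, 0, 0, 0, 6, 6, 0, 0]
105 [15, 39, 22, 14, 0, 0, 0, 45, 32, 9, 2, 0, 0, 28, 43, 11, 5, 0, 0, 10, 48, 19, 4, 0, 0, 1, 41, 34, 1, 1]
110 [17, 44, 18, 14, 0, 0, 1, 40, 35, 13, 1, 0, 0, 29, 42, 15, 5, 0, 0, 4, 48, 25, 6, 0, 0, 0, 43, 46, 2, 0]
115 [16, 44, 24, 15, 0, 0, 3, 46, 31, 13, 1, 0, 0, 27, 46, 14, 5, 0, 0, 15, 41, 25, 4, 0, 0, 0, 46, 42, 1, 0]
120 [15, 45, 25, 14, 1, 0, 0, 43, 36, 10, 2, 0, 0, 30, 39, 15, 5, 0, 0, 14, 42, 27, 5, 0, 0, 0, 40, 43, 3, 0]
125 [18, 44, 25, 13, 0, 0, 2, 46, 32, 13, 3, 0, 0, 31, 44, 16, 2, 0, 0, 16, 48, 29, 4, 1, 0, 0, 40, 44, 4, 1]
130 [17, 42, 27, 14, 1, 0, 0, 47, 33, 12, 4, 0, 0, 35, 43, 15, 4, 0, 0, 14, 53, 30, 3, 1, 0, 0, 41, 46, 2, 1]
135 [17, 44, 25, 12, 0, 0, 1, 49, 34, 11, 4, 0, 0, 35, 47, 13, 6, 0, 0, 12, 45, 28, 6, 0, 0, 0, 47, 45, 1, 0]
140 [5, 17, 19, 10, 0, 0, 0, 18, 25, 12, 3, 0, 0, 9, 21, 15, 3, 0, 0, 3, 17, 19, 8, 0, 0, 0, 10, 12, 6, 0]
155 [16, 20, 17, 23, 16, 23, 20, 19, 18, 21, 18, 21, 21, 23, 20, 17, 23, 19, 20, 20, 23, 18, 21, 20, 15, 15, 17, 4, 0, 0]
160 [8, 14, 12, 12, 12, 12, 12, 12, 13, 12, 12, 11, 10, 10, 12, 10, 10, 12, 8, 9, 9, 10, 10, 10, 7, 9, 7, 4, 0, 0]
200 [0, 0, 0, 0, 0, 0, 0, 0, 5, 53, 0, 0, 0, 0, 0, 0, 0, 0, 0, 0, 0, 0, 0, 0, 0, 0, 0, 0, 0, 0]
205 [0, 0, 0, 0, 0, 0, 0, 0, 2, 71, 0, 0, 0, 0, 0, 0, 0, 0, 0, 0, 0, 0, 0, 0, 0, 0, 0, 0, 0, 0]
210 [0, 0, 0, 0, 0, 0, 0, 0, 0, 46, 4, 2, 3, 3, 2, 4, 2, 2, 3, 4, 2, 2, 0, 0, 0, 0, 0, 0, 0, 0]
tab 1159 [-30.30604664 200.87440574] [ 30.99039448 213.24982257]
```

Run:
```python
from h import *
for x in (48,16,-16,-48): print(x,t2w(x,123))
w=t2w(48,123); rel(w[0]+.0015,w[1],.235,93.8)
```

```text
48 [0.67336326 0.07560953]
16 [0.64143361 0.07348876]
-16 [0.60950396 0.071368  ]
-48 [0.57757432 0.06924723]
rel [ 0.2344  0.0492 -0.0025] spin -85.1 n rows 12.0
```

Request:
{"op": "servo_tool", "data": {
  "motion": [
    [0.5,0.03,0.01,0,-7],
    [0.5,0.06,0.02,0,-14],
    [0.5,0.09,0.02,0,-21],
    [0.5,0.12,0.03,0,-28],
    [0.5,0.15,0.035,0,-35]
  ]
}}

```text
time: 15.97
tcp_pos: [0.5895, 0.0763, 0.2293]
orientation: [179.8, -0.1, 44.0]
contact_force: [0.8, 1.1, -1.3]
finger_gap: 0.053
```

Run:
```python
from h import *
w=t2w(48,123); rel(w[0]+.0015,w[1],.235,93.8)
```

```text
rel [ 0.0609  0.0598 -0.0054] spin -49.8 n rows 7.0
```

Request:
{"op": "servo_tool", "data": {
  "motion": [
    [0.5,0.02,0.02,-0.005,-7],
    [0.5,0.04,0.04,-0.005,-14],
    [0.5,0.061,0.06,-0.005,-21],
    [0.5,0.061,0.06,-0.005,-28],
    [0.5,0.061,0.06,-0.005,-35]
  ]
}}

```text
time: 16.38
tcp_pos: [0.6754, 0.0753, 0.2304]
orientation: [-180.0, 0.1, 79.4]
contact_force: [-0.1, 0.8, -1.1]
finger_gap: 0.0533
```

Run:
```python
from h import *
w=t2w(48,123); rel(w[0]+.0015,w[1],.235,93.8)
```

```text
rel [ 0.0002 -0.0005 -0.0046] spin -14.4 n rows 3.0
```

Request:
{"op": "servo_tool", "data": {
  "motion": [
    [0.5,0,0,-0.002,-7.1],
    [0.5,0,0,-0.002,-14.4],
    [0.5,0,0,-0.002,-14.4],
    [0.5,0,0,-0.002,-14.4]
  ]
}}

```text
time: 16.72
tcp_pos: [0.6744, 0.0752, 0.2302]
orientation: [-179.8, 0.1, 93.6]
contact_force: [0.1, 0.1, -0.9]
finger_gap: 0.0534
```

```bash
cat >> h.py <<'E'
def rackview(s):
    P=cloud(s); q=w2t(P); z=P[:,:,2]
    m=(z>.079)&(z<.093)&(abs(q[:,:,0])<77)&(q[:,:,1]>107)&(q[:,:,1]<139)
    h,_=np.histogram(q[m][:,0],bins=np.arange(-76,78,4)); print(dict(zip(np.arange(-74,76,4).tolist(),h.tolist())))
E
python3 - <<'E'
from h import *
w=t2w(48,123); rel(w[0]+.0015,w[1],.15,93.8)
s=snap("wrist"); save(s,"w21"); rackview(s)
P=cloud(s); print([(v,P[v,286].round(3).tolist(),w2t(P[v,286]).round(1).tolist()) for v in range(200,340,15)])
t=snap("side"); save(t,"s21",(160,100,380,290),3)
E
```

```text
rel [0.0006 0.0008 0.0802] spin -0.2 n rows 2.0
{-74: 0, -70: 164, -66: 207, -62: 265, -58: 268, -54: 62, -50: 0, -46: 0, -42: 0, -38: 187, -34: 231, -30: 209, -26: 245, -22: 2, -18: 0, -14: 0, -10: 0, -6: 198, -2: 202, 2: 202, 6: 195, 10: 43, 14: 0, 18: 0, 22: 0, 26: 175, 30: 217, 34: 184, 38: 124, 42: 37, 46: 0, 50: 0, 54: 0, 58: 183, 62: 230, 66: 151, 70: 39, 74: 0}
[(200, [0.672, 0.074, 0.055], [46.7, 121.4]), (215, [0.682, 0.075, 0.07], [56.9, 121.4]), (230, [0.69, 0.075, 0.088], [65.0, 121.4]), (245, [0.668, 0.074, 0.187], [42.1, 121.5]), (260, [0.667, 0.074, 0.21], [41.1, 121.5]), (275, [0.665, 0.074, 0.229], [39.8, 121.5]), (290, [0.664, 0.074, 0.243], [39.0, 121.6]), (305, [0.664, 0.074, 0.255], [38.6, 121.6]), (320, [0.666, 0.074, 0.261], [40.2, 121.6]), (335, [0.67, 0.074, 0.262], [44.9, 121.5])]
```

View pics/w21.png

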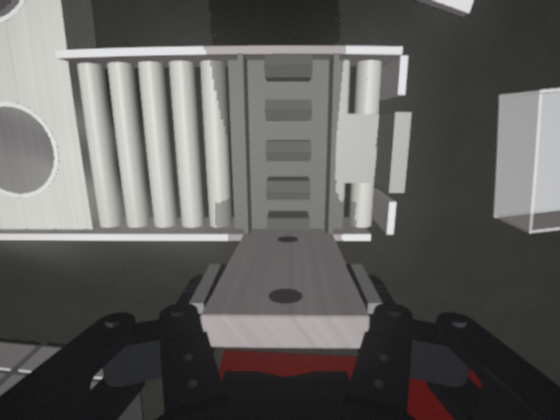

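View pics/s21.png

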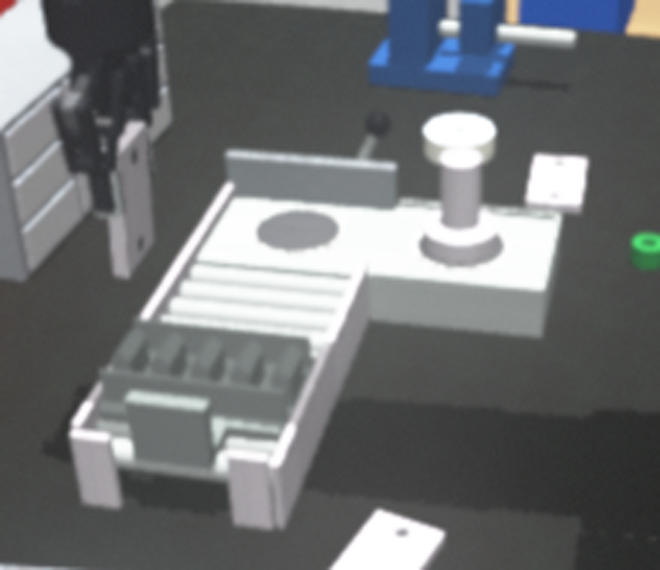

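Request:
{"op": "servo_tool", "data": {
  "motion": [
    [0.5,0.0006,0,0.03,0],
    [0.5,0.0006,0,0.055,0],
    [0.5,0.0006,0,0.075,0],
    [0.5,0.0006,0,0.09,0],
    [0.5,0.0006,0,0.09,0]
  ]
}}

```text
time: 17.23
tcp_pos: [0.6725, 0.0754, 0.1373]
orientation: [-179.6, 0.1, 93.5]
contact_force: [-0.8, -0.2, -2.2]
finger_gap: 0.0536
```

Run:
```python
from h import *
s=snap("wrist"); save(s,"w22"); print(ctrl.observe()["tcp_pos"],ctrl.observe()["contact_force"])
P=cloud(s); print([(v,P[v,286].round(3).tolist(),w2t(P[v,286]).round(1).tolist()) for v in range(200,340,15)])
```

```text
[0.67324168 0.07548482 0.13937785] [-0.38426468 -0.48773118 -0.88464706]
[(200, [0.649, 0.073, 0.056], [23.8, 122.0]), (215, [0.652, 0.073, 0.081], [26.8, 122.0]), (230, [0.659, 0.074, 0.087], [33.9, 121.9]), (245, [0.665, 0.074, 0.094], [39.9, 121.9]), (260, [0.664, 0.074, 0.118], [38.6, 121.9]), (275, [0.664, 0.074, 0.135], [38.0, 121.9]), (290, [0.662, 0.074, 0.151], [36.7, 121.9]), (305, [0.662, 0.074, 0.162], [36.3, 122.0]), (320, [0.663, 0.074, 0.17], [37.4, 121.9]), (335, [0.669, 0.074, 0.168], [43.7, 121.9])]
```

View pics/w22.png

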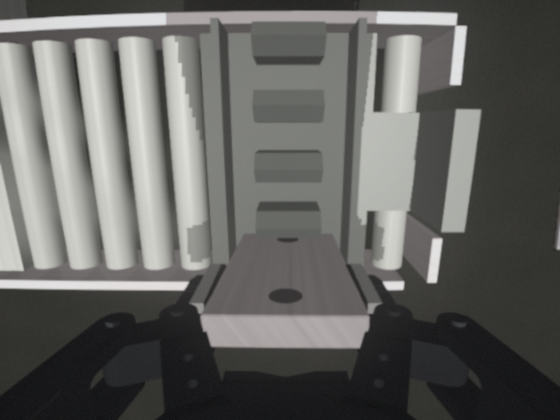

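Request:
{"op": "servo_tool", "data": {
  "motion": [
    [0.5,0.0,0.001,0.005,0],
    [0.5,0.0,0.001,0.01,0],
    [0.5,0.0,0.001,0.013,0],
    [0.5,0.0,0.001,0.016,0],
    [0.5,0,0.001,0.016,0]
  ]
}}

```text
time: 17.7
tcp_pos: [0.6745, 0.0756, 0.1238]
orientation: [-179.7, 0.1, 93.5]
contact_force: [0.9, 0.1, -0.9]
finger_gap: 0.0533
```

Request:
{"op": "servo_tool", "data": {
  "motion": [
    [0.5,0.0,0.0,0.002,0],
    [0.5,0.0,0,0.004,0],
    [0.5,0.0,0,0.004,0]
  ]
}}

```text
time: 17.95
tcp_pos: [0.675, 0.0756, 0.1233]
orientation: [-179.9, 0.1, 93.5]
contact_force: [-5.0, 0.1, 17.4]
finger_gap: 0.0536
```

Run:
```python
from h import *
s=snap("wrist"); save(s,"w23"); print(ctrl.observe()["tcp_pos"],ctrl.observe()["contact_force"])
P=cloud(s); print([(v,P[v,286].round(3).tolist(),w2t(P[v,286]).round(1).tolist()) for v in range(230,340,15)])
```

```text
[0.67504844 0.07564542 0.12333099] [-4.78915373  0.44232418 17.05457187]
[(230, [0.658, 0.074, 0.087], [32.3, 122.0]), (245, [0.668, 0.074, 0.082], [42.1, 121.9]), (260, [0.667, 0.074, 0.104], [41.3, 122.0]), (275, [0.666, 0.074, 0.121], [40.7, 122.0]), (290, [0.665, 0.074, 0.136], [39.5, 122.0]), (305, [0.664, 0.074, 0.148], [38.8, 122.0]), (320, [0.666, 0.074, 0.155], [40.2, 122.0]), (335, [0.671, 0.074, 0.155], [45.8, 122.0])]
```

Request:
{"op": "servo_tool", "data": {
  "motion": [
    [0.6,0,0,-0.001,0],
    [0.68,0,0,-0.001,0],
    [0.75,0,0,-0.001,0],
    [0.78,0,0,-0.001,0]
  ]
}}

```text
time: 18.33
tcp_pos: [0.6751, 0.0757, 0.1241]
orientation: [-179.9, 0.1, 93.5]
contact_force: [1.0, 0.5, 0.6]
finger_gap: 0.0667
```

Request:
{"op": "servo_tool", "data": {
  "motion": [
    [0.8,0,0,-0.03,0],
    [0.8,0,0,-0.07,0],
    [0.8,0,0,-0.11,0],
    [1,0,0,-0.12,0],
    [1,0,0,-0.12,0]
  ]
}}

```text
time: 18.75
tcp_pos: [0.6778, 0.0762, 0.2487]
orientation: [179.7, 0.1, 93.5]
contact_force: [-0.6, 0.1, -0.3]
finger_gap: 0.0853
```

Run:
```python
from h import *
s=snap("wrist"); save(s,"w24")
P=cloud(s); q=w2t(P); z=P[:,:,2]
m=(abs(z-.155)<.006)&(abs(q[:,:,0])<77)&(q[:,:,1]>80)&(q[:,:,1]<170); p=q[m]; print(m.sum(),p.min(0),p.max(0),np.median(z[m]))
rel(.4456,.227,.25,-12)
```

```text
1483 [43.27120887 96.90890013] [ 55.97176504 150.43547421] 0.15498105128448111
rel [ 0.1647 -0.2214 -0.0048] spin -74.5 n rows 11.0
```

View pics/w24.png

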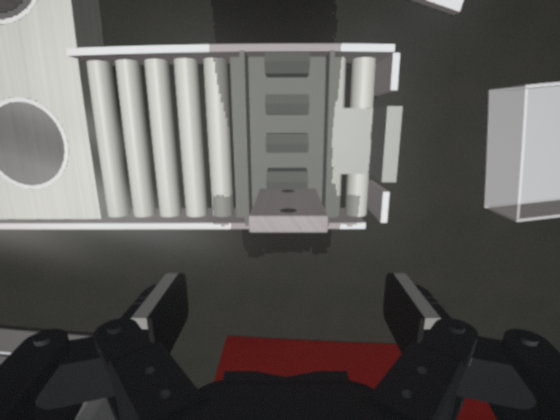

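Run:
```python
from h import *
rel(.4487,.1582,.12,168)
```

```text
rel [ 0.0961 -0.2227  0.1253] spin -74.5 n rows 11.0
```

Request:
{"op": "servo_tool", "data": {
  "motion": [
    [1,0.02,-0.04,0,-7],
    [1,0.04,-0.08,0,-14],
    [1,0.06,-0.12,0,-21],
    [1,0.08,-0.16,0.01,-28],
    [1,0.096,-0.2,0.03,-35]
  ]
}}

```text
time: 19.22
tcp_pos: [0.4846, 0.155, 0.221]
orientation: [180.0, 0.1, 128.8]
contact_force: [1.0, 0.6, -0.1]
finger_gap: 0.0851
```

Run:
```python
from h import *
rel(.4487,.1582,.12,168)
```

```text
rel [ 0.0253 -0.026   0.1009] spin -39.2 n rows 6.0
```

Request:
{"op": "servo_tool", "data": {
  "motion": [
    [1,0.025,-0.026,0.02,-7],
    [1,0.025,-0.026,0.04,-14],
    [1,0.025,-0.026,0.06,-21],
    [1,0.025,-0.026,0.08,-28],
    [1,0.025,-0.026,0.1,-35]
  ]
}}

```text
time: 19.63
tcp_pos: [0.447, 0.1575, 0.1183]
orientation: [-179.8, -0.0, 164.2]
contact_force: [0.8, -0.4, -0.3]
finger_gap: 0.0858
```

Run:
```python
from h import *
s=snap("wrist"); save(s,"w25"); plates(s)
rel(.4487,.1582,.022,168)
```

```text
c [299.2 287.3] L 25.5 W 18.4 short-axis yaw -4.8 px [505. 324.]
c [455.  189.9] L 101.3 W 55.0 short-axis yaw -12.1 px [288. 264.]
rel [-0.0038  0.0031  0.0927] spin -3.5 n rows 3.0
```

View pics/w25.png

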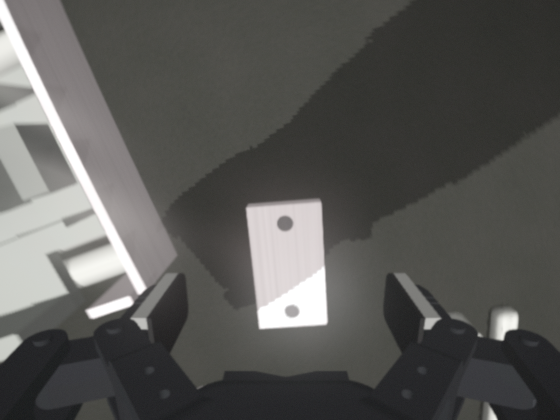

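Request:
{"op": "servo_tool", "data": {
  "motion": [
    [1,-0.002,0.002,0.03,-3.5],
    [1,-0.002,0.002,0.06,-3.5],
    [1,-0.002,0.002,0.08,-3.5],
    [1,-0.002,0.002,0.086,-3.5],
    [1,-0.002,0.002,0.086,-3.5]
  ]
}}

```text
time: 20.1
tcp_pos: [0.4443, 0.1568, 0.0267]
orientation: [-179.5, -0.5, 167.9]
contact_force: [0.3, -1.3, 0.5]
finger_gap: 0.0853
```

Run:
```python
from h import *
print(ctrl.observe()["tcp_pos"])
rel(.4482,.1578,.022,168)
```

```text
[0.44429802 0.15678354 0.02669905]
rel [-0.0036  0.0019  0.0046] spin -0.1 n rows 1.0
```

Request:
{"op": "servo_tool", "data": {
  "motion": [
    [1,-0.0036,0.002,0.004,0],
    [1,-0.0036,0.002,0.004,0],
    [1,-0.0036,0.002,0.004,0]
  ]
}}

```text
time: 20.35
tcp_pos: [0.4493, 0.1583, 0.0236]
orientation: [-179.6, -0.5, 167.9]
contact_force: [0.4, -0.0, 0.7]
finger_gap: 0.0855
```

Request:
{"op": "servo_tool", "data": {
  "motion": [
    [0.55,0,0,0,0],
    [0.55,0,0,0,0],
    [0.55,0,0,0,0],
    [0.5,0,0,0,0],
    [0.5,0,0,0,0]
  ]
}}

```text
time: 20.77
tcp_pos: [0.4498, 0.1586, 0.0249]
orientation: [-179.6, -0.4, 167.9]
contact_force: [-2.7, 0.2, 12.0]
finger_gap: 0.0513
```

Request:
{"op": "servo_tool", "data": {
  "motion": [
    [0.5,0,0,-0.02,0],
    [0.5,0,0,-0.05,0],
    [0.5,0,0,-0.08,0],
    [0.5,0,0,-0.11,0],
    [0.5,0,0,-0.11,0]
  ]
}}

```text
time: 21.18
tcp_pos: [0.4541, 0.1603, 0.1405]
orientation: [-179.9, 0.0, 167.9]
contact_force: [1.3, 0.5, -1.1]
finger_gap: 0.0509
```

Request:
{"op": "servo_tool", "data": {
  "motion": [
    [0.59,0,0,0,0],
    [0.6,0,0,0,0],
    [0.61,0,0,0,0],
    [0.62,0,0,0,0]
  ]
}}

```text
time: 21.52
tcp_pos: [0.453, 0.1599, 0.1392]
orientation: [-179.8, -0.1, 167.9]
contact_force: [-0.4, 0.8, -2.8]
finger_gap: 0.0532
```

Run:
```python
from h import *
s=snap("wrist"); save(s,"w26"); print(ctrl.observe()["tcp_pos"],ctrl.observe()["finger_gap"])
P=cloud(s); print([P[v,290].round(3).tolist() for v in (240,260,300,340,360)])
```

```text
[0.45301961 0.1599081  0.13916129] 0.05269490960173493
[[0.455, 0.182, -0.0], [0.45, 0.147, 0.126], [0.454, 0.166, 0.127], [0.458, 0.188, 0.126], [0.461, 0.199, 0.126]]
```

Request:
{"op": "servo_tool", "data": {
  "motion": [
    [0.626,0,0,0,0],
    [0.627,0,0,0,0],
    [0.627,0,0,0,0]
  ]
}}

```text
time: 21.82
tcp_pos: [0.4527, 0.16, 0.1386]
orientation: [-179.8, -0.2, 167.9]
contact_force: [-0.4, 1.5, -2.4]
finger_gap: 0.0541
```

```bash
cat >> h.py <<'E'
def pv(s,u=290,vs=(200,220,240,260,280,300,340,360)):
    P=cloud(s); print(ctrl.observe()["tcp_pos"].round(4),round(ctrl.observe()["finger_gap"],4),[(v,*P[v,u].round(3)[1:].tolist()) for v in vs])
E
python3 - <<'E'
from h import *
s=snap("wrist"); save(s,"w27"); pv(s)
E
```

```text
[0.4529 0.16   0.1388] 0.0534 [(200, 0.148, 0.001), (220, 0.165, -0.001), (240, 0.181, 0.002), (260, 0.146, 0.13), (280, 0.162, 0.115), (300, 0.2, 0.065), (340, 0.278, -0.001), (360, 0.298, 0.0)]
```

Request:
{"op": "servo_tool", "data": {
  "motion": [
    [0.625,0,0,0,0],
    [0.625,0,0,0,0],
    [0.625,0,0,0,0]
  ]
}}

```text
time: 22.12
tcp_pos: [0.4528, 0.16, 0.1387]
orientation: [-179.8, -0.1, 167.9]
contact_force: [-0.1, -0.4, -2.1]
finger_gap: 0.0533
```

Run:
```python
from h import *
s=snap("wrist"); save(s,"w28"); pv(s)
s=snap("wrist"); pv(s)
```

```text
[0.4529 0.1601 0.1388] 0.0535 [(200, 0.149, 0.0), (220, 0.143, 0.077), (240, 0.14, 0.122), (260, 0.146, 0.13), (280, 0.218, -0.001), (300, 0.236, 0.0), (340, 0.277, 0.0), (360, 0.298, 0.0)]
[0.453  0.1602 0.1389] 0.0535 [(200, 0.149, 0.001), (220, 0.165, 0.0), (240, 0.182, -0.0), (260, 0.146, 0.13), (280, 0.218, -0.001), (300, 0.237, 0.001), (340, 0.277, -0.0), (360, nan, nan)]
```

View pics/w28.png

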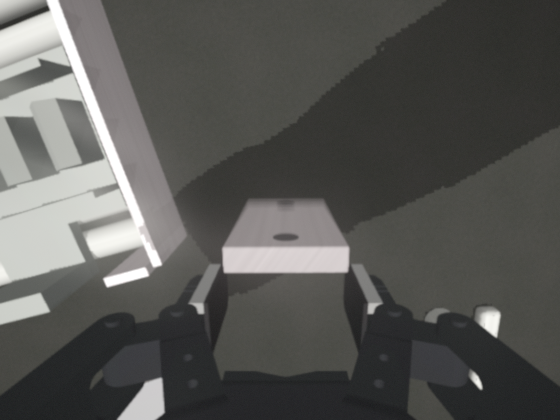

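Request:
{"op": "servo_tool", "data": {
  "motion": [
    [0.624,0,0,0,0],
    [0.624,0,0,0,0],
    [0.623,0,0,0,0],
    [0.622,0,0,0,0]
  ]
}}

```text
time: 22.55
tcp_pos: [0.453, 0.1602, 0.1389]
orientation: [-179.8, -0.1, 167.9]
contact_force: [-0.4, -0.1, -2.8]
finger_gap: 0.0535
```

Run:
```python
from h import *
s=snap("wrist"); save(s,"w29"); pv(s,290,(210,220,230,240,250,260))
s=snap("wrist"); pv(s,290,(210,220,230,240,250,260))
```

```text
[0.453  0.1603 0.1389] 0.0532 [(210, 0.157, -0.001), (220, 0.166, -0.001), (230, 0.15, 0.077), (240, 0.142, 0.116), (250, 0.142, 0.129), (260, 0.147, 0.128)]
[0.4531 0.1604 0.1389] 0.0531 [(210, 0.157, 0.0), (220, 0.165, 0.001), (230, 0.159, 0.048), (240, 0.143, 0.113), (250, 0.142, 0.129), (260, 0.146, 0.13)]
```

Request:
{"op": "servo_tool", "data": {
  "motion": [
    [0.626,0,0,0,0],
    [0.627,0,0,0,0],
    [0.627,0,0,0,0],
    [0.626,0,0,0,0],
    [0.625,0,0,0,0]
  ]
}}

```text
time: 23.07
tcp_pos: [0.4531, 0.1604, 0.1389]
orientation: [-179.9, -0.1, 167.9]
contact_force: [-0.1, -1.2, -2.8]
finger_gap: 0.0535
```

Run:
```python
from h import *
s=snap("wrist"); save(s,"w29"); pv(s,290,(200,210,220,230,240,250,260))
s=snap("wrist"); pv(s,290,(200,210,220,230,240,250,260))
```

```text
[0.453  0.1603 0.1389] 0.0536 [(200, 0.149, 0.0), (210, 0.146, 0.046), (220, 0.144, 0.077), (230, 0.142, 0.101), (240, 0.14, 0.121), (250, 0.142, 0.13), (260, 0.146, 0.13)]
[0.453  0.1603 0.1389] 0.0536 [(200, 0.149, -0.0), (210, 0.143, 0.058), (220, 0.142, 0.082), (230, 0.141, 0.104), (240, 0.14, 0.122), (250, 0.142, 0.13), (260, 0.146, 0.131)]
```

Request:
{"op": "servo_tool", "data": {
  "motion": [
    [0.615,0,0,0.004,0],
    [0.61,0,0,0.011,0],
    [0.61,0,0,0.018,0],
    [0.61,0,0,0.023,0],
    [0.61,0,0,0.023,0]
  ]
}}

```text
time: 23.58
tcp_pos: [0.4517, 0.1598, 0.1142]
orientation: [-179.8, -0.3, 167.9]
contact_force: [-0.1, 0.1, -2.3]
finger_gap: 0.0522
```

Run:
```python
from h import *
s=snap("wrist"); save(s,"w30"); pv(s,290,(200,210,220,230,240,250,260))
```

```text
[0.4521 0.1599 0.1149] 0.0523 [(200, 0.143, -0.0), (210, 0.151, -0.0), (220, 0.147, 0.037), (230, 0.143, 0.07), (240, 0.14, 0.095), (250, 0.142, 0.104), (260, 0.146, 0.105)]
```

Request:
{"op": "servo_tool", "data": {
  "motion": [
    [0.622,0,0,0,0],
    [0.626,0,0,0,0],
    [0.627,0,0,0,0],
    [0.626,0,0,0,0],
    [0.625,0,0,0,0]
  ]
}}

```text
time: 24.05
tcp_pos: [0.4523, 0.16, 0.1151]
orientation: [-179.8, -0.2, 167.9]
contact_force: [-0.3, 0.6, -1.8]
finger_gap: 0.0531
```

Run:
```python
from h import *
s=snap("wrist"); pv(s,290,(200,210,220,230,240,250,260))
s=snap("wrist"); save(s,"w31"); pv(s,290,(200,210,220,230,240,250,260))
```

```text
[0.4523 0.16   0.1151] 0.0533 [(200, 0.143, 0.002), (210, 0.151, -0.001), (220, 0.149, 0.035), (230, 0.144, 0.07), (240, 0.141, 0.096), (250, 0.142, 0.105), (260, 0.146, 0.105)]
[0.4522 0.16   0.115 ] 0.0532 [(200, 0.144, 0.0), (210, 0.151, 0.001), (220, 0.146, 0.043), (230, 0.143, 0.073), (240, 0.141, 0.095), (250, 0.142, 0.106), (260, 0.146, 0.106)]
```

Request:
{"op": "servo_tool", "data": {
  "motion": [
    [0.627,0,0,0,0],
    [0.627,0,0,0,0],
    [0.627,0,0,0,0],
    [0.627,0,0,0,0],
    [0.627,0,0,0,0]
  ]
}}

```text
time: 24.57
tcp_pos: [0.4522, 0.16, 0.115]
orientation: [-179.8, -0.2, 167.9]
contact_force: [0.2, 0.3, -2.7]
finger_gap: 0.0535
```

Run:
```python
from h import *
s=snap("wrist"); pv(s,290,(200,210,220,230,240,250,260))
s=snap("wrist"); save(s,"w31"); pv(s,290,(200,210,220,230,240,250,260))
```

```text
[0.4522 0.16   0.115 ] 0.0535 [(200, 0.144, -0.001), (210, 0.149, 0.008), (220, 0.145, 0.047), (230, 0.143, 0.074), (240, 0.14, 0.096), (250, 0.141, 0.107), (260, 0.146, 0.106)]
[0.4522 0.16   0.115 ] 0.0534 [(200, 0.143, 0.001), (210, 0.151, -0.001), (220, 0.147, 0.04), (230, 0.143, 0.073), (240, 0.141, 0.095), (250, 0.142, 0.105), (260, 0.146, 0.106)]
```

Request:
{"op": "servo_tool", "data": {
  "motion": [
    [0.61,0,0,0.002,0],
    [0.6,0,0,0.005,0],
    [0.6,0,0,0.007,0],
    [0.6,0,0.004,0.008,0],
    [0.6,0,0.008,0.008,0]
  ]
}}

```text
time: 25.08
tcp_pos: [0.4548, 0.1689, 0.1087]
orientation: [-180.0, -0.1, 167.9]
contact_force: [-3.6, 2.3, 13.1]
finger_gap: 0.0513
```

Run:
```python
from h import *
s=snap("wrist"); save(s,"w31"); pv(s,290,(200,210,220,230,240,250,260)); print(ctrl.observe()["contact_force"])
```

```text
[0.4549 0.1695 0.1087] 0.0517 [(200, 0.15, 0.008), (210, 0.149, 0.036), (220, 0.149, 0.058), (230, 0.149, 0.076), (240, 0.149, 0.091), (250, 0.15, 0.1), (260, 0.154, 0.102)]
[-4.13767844  2.08078409 14.05494161]
```

Request:
{"op": "servo_tool", "data": {
  "motion": [
    [0.63,0,0,-0.001,0],
    [0.66,0,0,-0.001,0],
    [0.7,0,0,-0.001,0],
    [0.72,0,0,-0.001,0]
  ]
}}

```text
time: 25.47
tcp_pos: [0.4549, 0.1693, 0.1095]
orientation: [-180.0, -0.1, 167.9]
contact_force: [-0.3, 0.8, 0.1]
finger_gap: 0.0613
```

```bash
cat >> h.py <<'E'
def tf(s,u=290,vs=(200,210,220,230,240,250,260)):
    o=ctrl.observe(); R=Ro.from_euler("xyz",o["orientation"],degrees=True).as_matrix(); P=cloud(s)
    for v in vs: print(v,((P[v,u]-o["tcp_pos"])@R).round(4),P[v,u].round(3))
E
python3 - <<'E'
from h import *
s=snap("wrist"); save(s,"w32"); tf(s)
E
```

```text
200 [ 0.0019 -0.018   0.1099] [ 0.449  0.152 -0.   ]
210 [ 0.0017 -0.0143  0.0957] [0.45  0.156 0.014]
220 [ 0.0015 -0.0124  0.0778] [0.451 0.158 0.032]
230 [ 0.0013 -0.0115  0.0602] [0.451 0.158 0.049]
240 [ 0.0011 -0.0101  0.0468] [0.451 0.16  0.063]
250 [ 0.0009 -0.0092  0.0343] [0.452 0.16  0.075]
260 [ 0.0008 -0.0086  0.0229] [0.452 0.161 0.087]
```

View pics/w32.png

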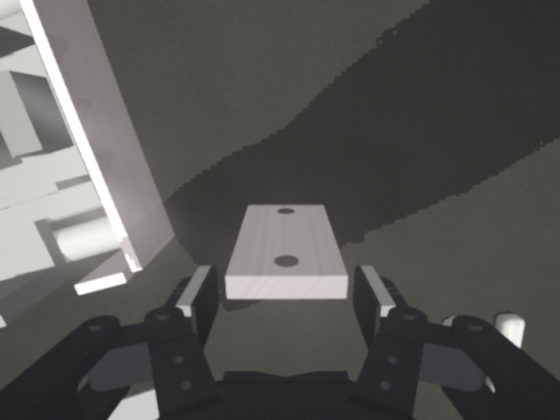

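Run:
```python
from h import *
s=snap("wrist"); save(s,"w33"); tf(s)
```

```text
200 [ 0.002  -0.0183  0.1088] [0.449 0.152 0.001]
210 [ 0.0019 -0.0144  0.0955] [0.45  0.156 0.014]
220 [ 0.0016 -0.0125  0.0776] [0.45  0.157 0.032]
230 [ 0.0014 -0.0116  0.0602] [0.451 0.158 0.049]
240 [ 0.0012 -0.0107  0.0455] [0.451 0.159 0.064]
250 [ 0.001  -0.0097  0.0332] [0.452 0.16  0.076]
260 [ 0.0008 -0.0098  0.0204] [0.452 0.16  0.089]
```

Request:
{"op": "servo_tool", "data": {
  "motion": [
    [0.75,0.0,-0.006,0.0,0],
    [0.75,0,-0.006,0.012,0],
    [0.75,0,-0.006,0.026,0],
    [0.75,0,-0.006,0.039,0],
    [0.75,0,-0.006,0.039,0]
  ]
}}

```text
time: 25.98
tcp_pos: [0.4515, 0.1623, 0.0683]
orientation: [-179.8, -0.3, 167.9]
contact_force: [-1.2, -0.2, 0.3]
finger_gap: 0.0639
```

Run:
```python
from h import *
s=snap("wrist"); save(s,"w34"); tf(s,290,range(200,340,20))
```

```text
200 [ 0.002  -0.0276  0.0703] [ 0.444  0.136 -0.001]
220 [ 0.002  -0.0157  0.069 ] [0.446 0.148 0.   ]
240 [nan nan nan] [nan nan nan]
260 [ 0.0015 -0.0058  0.0316] [0.449 0.157 0.038]
280 [ 0.0012 -0.0046  0.0119] [0.45  0.158 0.057]
300 [ 0.001  -0.0037 -0.0039] [0.45  0.159 0.073]
320 [ 0.0008 -0.003  -0.0171] [0.451 0.16  0.086]
```

View pics/w34.png

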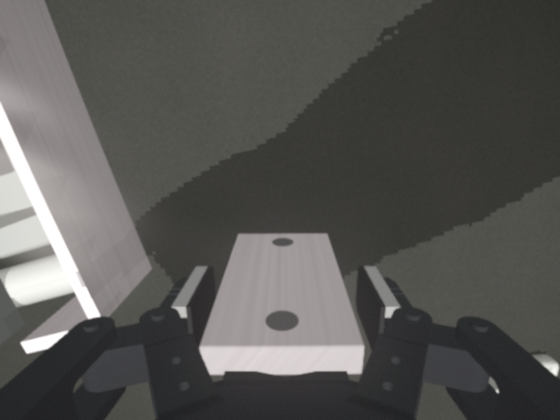

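Request:
{"op": "servo_tool", "data": {
  "motion": [
    [0.6,0,0,0,0],
    [0.55,0,0,0,0],
    [0.5,0,0,0,0],
    [0.5,0,0,0,0]
  ]
}}

```text
time: 26.37
tcp_pos: [0.4522, 0.1625, 0.0699]
orientation: [-179.9, -0.3, 167.9]
contact_force: [-1.1, -0.9, 4.1]
finger_gap: 0.0534
```

Request:
{"op": "servo_tool", "data": {
  "motion": [
    [0.5,0,0,-0.02,0],
    [0.5,0,0,-0.06,0],
    [0.5,0,0,-0.1,0],
    [0.5,0,0,-0.14,0],
    [0.5,0,0,-0.16,0]
  ]
}}

```text
time: 26.78
tcp_pos: [0.4547, 0.1633, 0.2349]
orientation: [179.9, 0.0, 167.9]
contact_force: [0.6, 0.3, -1.6]
finger_gap: 0.0531
```

Run:
```python
from h import *
s=snap("wrist"); save(s,"w35"); tf(s,290,range(240,340,20))
w=t2w(16,123); rel(w[0],w[1],.235,93.8)
```

```text
240 [ 0.0029 -0.0083  0.0572] [0.452 0.156 0.18 ]
260 [ 0.0025 -0.0061  0.0335] [0.453 0.158 0.204]
280 [ 0.0021 -0.0043  0.0149] [0.453 0.16  0.222]
300 [ 0.0018 -0.0043 -0.0029] [0.454 0.16  0.24 ]
320 [ 0.0016 -0.0036 -0.016 ] [0.454 0.161 0.253]
rel [-0.2    -0.0495  0.0029] spin 74.1 n rows 11.0
```

Request:
{"op": "servo_tool", "data": {
  "motion": [
    [0.5,-0.04,-0.01,0.0,7],
    [0.5,-0.08,-0.02,0.0,14],
    [0.5,-0.12,-0.03,0,21],
    [0.5,-0.16,-0.04,0,28],
    [0.5,-0.19,-0.047,0,35]
  ]
}}

```text
time: 27.25
tcp_pos: [0.6345, 0.0763, 0.2373]
orientation: [179.7, 0.1, 132.5]
contact_force: [0.6, 1.0, -1.1]
finger_gap: 0.0532
```

Run:
```python
from h import *
w=t2w(16,123); rel(w[0]+.004,w[1],.235,93.8)
```

```text
rel [-0.0095  0.0061  0.0024] spin 38.7 n rows 6.0
```

Request:
{"op": "servo_tool", "data": {
  "motion": [
    [0.5,-0.009,0.006,0.002,7],
    [0.5,-0.009,0.006,0.002,14],
    [0.5,-0.009,0.006,0.002,21],
    [0.5,-0.009,0.006,0.002,28],
    [0.5,-0.009,0.006,0.002,35]
  ]
}}

```text
time: 27.67
tcp_pos: [0.6449, 0.0736, 0.2344]
orientation: [179.8, -0.1, 97.1]
contact_force: [0.6, 0.3, -1.1]
finger_gap: 0.0533
```

Request:
{"op": "servo_tool", "data": {
  "motion": [
    [0.5,0,0,0,3.7],
    [0.5,0,0,0,3.7],
    [0.5,0,0,0,3.7]
  ]
}}

```text
time: 27.92
tcp_pos: [0.6446, 0.0736, 0.2339]
orientation: [179.8, -0.1, 93.6]
contact_force: [-0.6, -0.7, -1.4]
finger_gap: 0.0531
```

Run:
```python
from h import *
w=t2w(16,123); rel(w[0]+.004,w[1],.145,93.8)
s=snap("wrist"); save(s,"w36"); rackview(s)
P=cloud(s); print([(v,P[v,286].round(3).tolist(),w2t(P[v,286]).round(1).tolist()) for v in range(200,340,15)])
print(ctrl.observe()["tcp_pos"],ctrl.observe()["orientation"])
```

```text
rel [-0.0003  0.0005  0.0889] spin -0.2 n rows 3.0
{-74: 0, -70: 162, -66: 214, -62: 237, -58: 214, -54: 30, -50: 0, -46: 0, -42: 0, -38: 160, -34: 239, -30: 189, -26: 171, -22: 40, -18: 0, -14: 0, -10: 0, -6: 188, -2: 223, 2: 167, 6: 136, 10: 16, 14: 0, 18: 0, 22: 0, 26: 188, 30: 224, 34: 150, 38: 102, 42: 10, 46: 0, 50: 0, 54: 0, 58: 0, 62: 0, 66: 0, 70: 0, 74: 0}
[(200, [0.644, 0.073, 0.055], [19.0, 122.5]), (215, [0.652, 0.074, 0.081], [26.2, 122.4]), (230, [0.666, 0.074, 0.08], [40.1, 122.3]), (245, [0.64, 0.073, 0.185], [14.5, 122.1]), (260, [0.641, 0.073, 0.203], [15.8, 122.0]), (275, [0.642, 0.073, 0.219], [16.5, 122.0]), (290, [0.642, 0.072, 0.232], [16.9, 121.9]), (305, [0.643, 0.072, 0.243], [17.5, 121.9]), (320, [0.644, 0.073, 0.251], [18.9, 121.9]), (335, [0.645, 0.073, 0.26], [19.3, 121.8])]
[0.6446803  0.07364772 0.23405491] [ 1.79800465e+02 -9.81167368e-02  9.35517345e+01]
```

View pics/w36.png

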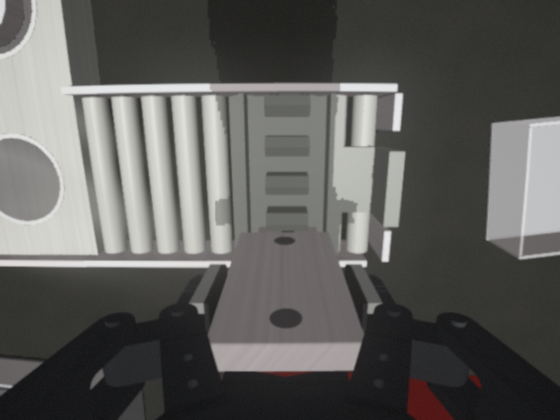

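Request:
{"op": "servo_tool", "data": {
  "motion": [
    [0.5,0,-0.002,0.03,0],
    [0.5,0,-0.002,0.055,0],
    [0.5,0,-0.002,0.075,0],
    [0.5,0,-0.002,0.09,0],
    [0.5,0,-0.002,0.09,0]
  ]
}}

```text
time: 28.38
tcp_pos: [0.6404, 0.0735, 0.1401]
orientation: [-179.8, -0.1, 93.6]
contact_force: [-0.8, 0.4, -2.0]
finger_gap: 0.053
```

Run:
```python
from h import *
s=snap("wrist"); save(s,"w37"); print(ctrl.observe()["tcp_pos"],ctrl.observe()["contact_force"])
P=cloud(s); print([(v,P[v,286].round(3).tolist(),w2t(P[v,286]).round(1).tolist()) for v in range(200,340,15)])
```

```text
[0.64144841 0.0735476  0.14222202] [ 0.33207013 -0.48811999 -1.33858199]
[(200, [0.618, 0.071, 0.055], [-7.2, 122.4]), (215, [0.621, 0.071, 0.083], [-4.9, 122.3]), (230, [0.629, 0.072, 0.086], [3.1, 122.3]), (245, [0.636, 0.072, 0.09], [10.6, 122.2]), (260, [0.637, 0.072, 0.109], [11.3, 122.1]), (275, [0.638, 0.072, 0.123], [13.0, 122.1]), (290, [0.639, 0.072, 0.138], [13.0, 122.1]), (305, [0.639, 0.072, 0.149], [13.6, 122.0]), (320, [0.639, 0.072, 0.159], [13.5, 122.0]), (335, [0.641, 0.072, 0.166], [15.1, 122.0])]
```

View pics/w37.png

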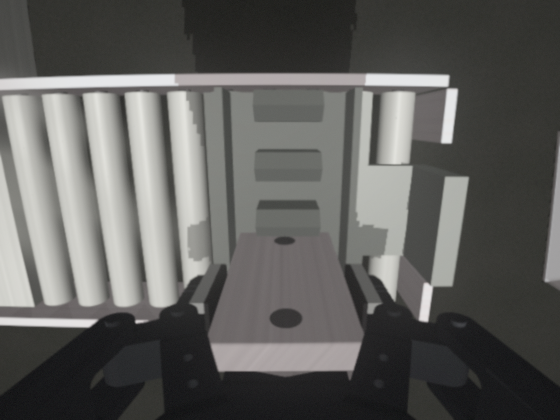

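Request:
{"op": "servo_tool", "data": {
  "motion": [
    [0.5,0.0,0,0.006,0],
    [0.5,0.0,0,0.011,0],
    [0.5,0.0,0,0.015,0],
    [0.5,0.0,0,0.019,0],
    [0.5,0,0,0.021,0]
  ]
}}

```text
time: 28.85
tcp_pos: [0.6426, 0.0737, 0.1247]
orientation: [179.8, -0.1, 93.6]
contact_force: [-8.4, -2.2, 29.8]
finger_gap: 0.0529
```

Run:
```python
from h import *
s=snap("wrist"); print(ctrl.observe()["tcp_pos"],ctrl.observe()["contact_force"])
P=cloud(s); print([(v,P[v,286].round(3).tolist(),w2t(P[v,286]).round(1).tolist()) for v in range(290,350,10)])
```

```text
[0.64244801 0.07365848 0.124792  ] [-6.43879476 -2.14545766 17.17077215]
[(290, [0.64, 0.072, 0.124], [14.2, 122.1]), (300, [0.641, 0.073, 0.13], [15.6, 122.1]), (310, [0.641, 0.073, 0.137], [15.8, 122.1]), (320, [0.643, 0.073, 0.142], [17.1, 122.0]), (330, [0.642, 0.073, 0.149], [16.5, 122.0]), (340, [0.643, 0.073, 0.152], [18.0, 122.0])]
```

Bottomed. Release and rise.

Request:
{"op": "servo_tool", "data": {
  "motion": [
    [0.6,0,0,-0.001,0],
    [0.68,0,0,-0.001,0],
    [0.75,0,0,-0.001,0],
    [0.78,0,0,-0.001,0]
  ]
}}

```text
time: 29.23
tcp_pos: [0.6428, 0.0737, 0.1258]
orientation: [179.8, -0.1, 93.6]
contact_force: [-0.1, -0.1, 0.2]
finger_gap: 0.0665
```

Request:
{"op": "servo_tool", "data": {
  "motion": [
    [0.8,0,0,-0.03,0],
    [0.8,0,0,-0.07,0],
    [0.8,0,0,-0.11,0],
    [1,0,0,-0.12,0],
    [1,0,0,-0.12,0]
  ]
}}

```text
time: 29.65
tcp_pos: [0.645, 0.0737, 0.2504]
orientation: [179.3, -0.1, 93.6]
contact_force: [0.4, 0.0, -0.2]
finger_gap: 0.0856
```

Run:
```python
from h import *
s=snap("wrist"); save(s,"w38")
P=cloud(s); q=w2t(P); z=P[:,:,2]
for a,b in((5,32),(36,64)):
    m=(abs(z-.155)<.006)&(q[:,:,0]>a)&(q[:,:,0]<b)&(q[:,:,1]>80)&(q[:,:,1]<170); p=q[m]; print(m.sum(),p.min(0),p.max(0),np.median(z[m]))
rel(.4338,-.4045,.25,5.7)
print(ctrl.observe()["joint_positions"])
t=snap("top"); save(t,"top38"); plates(t)
```

```text
1478 [12.94978936 94.57388526] [ 25.89215228 148.50610844] 0.15497084663874655
1347 [43.75861199 96.50577852] [ 57.20448149 150.4838902 ] 0.15485387309639537
rel [-0.4638 -0.2399 -0.0052] spin 87.9 n rows 13.0
[ 6.48178344 22.90304403  3.92934797 70.57735262  0.09187008  2.83688928]
c [328.4 364.3] L 175.9 W 64.5 short-axis yaw -6.1 px [182. 257.]
c [ 433.8 -404.4] L 105.1 W 58.9 short-axis yaw 5.7 px [417. 224.]
c [ 554.7 -467.6] L 78.7 W 76.9 short-axis yaw 88.1 px [435. 188.]
c [613.6 343.5] L 130.3 W 99.9 short-axis yaw -80.1 px [190. 167.]
```

View pics/w38.png

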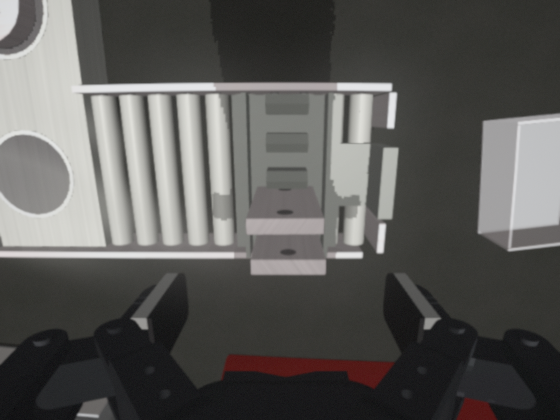

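View pics/top38.png

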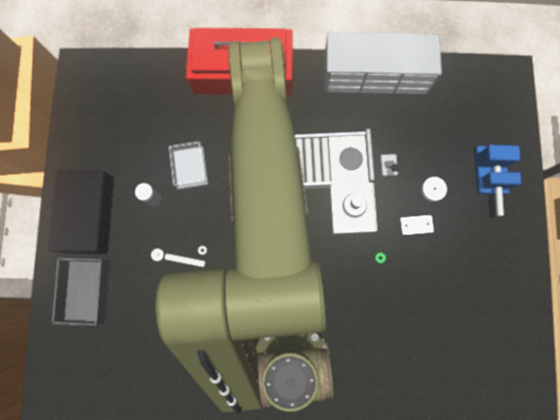

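Request:
{"op": "servo_tool", "data": {
  "motion": [
    [1,-0.04,-0.02,0,7],
    [1,-0.08,-0.04,0,14],
    [1,-0.12,-0.065,0,21],
    [1,-0.16,-0.09,0,28],
    [1,-0.2,-0.11,0,35]
  ]
}}

```text
time: 30.17
tcp_pos: [0.5511, -0.1158, 0.2421]
orientation: [-179.9, -0.1, 58.3]
contact_force: [-0.1, -0.9, 0.2]
finger_gap: 0.0852
```

Run:
```python
from h import *
rel(.4305,-.3417,.25,5.7)
```

```text
rel [-0.2556  0.0159 -0.0086] spin 52.6 n rows 8.0
```

Request:
{"op": "servo_tool", "data": {
  "motion": [
    [1,-0.04,0.0,-0.005,7],
    [1,-0.08,0.0,-0.005,14],
    [1,-0.12,0.01,-0.005,21],
    [1,-0.16,0.01,-0.005,28],
    [1,-0.2,0.016,-0.005,35]
  ]
}}

```text
time: 30.58
tcp_pos: [0.457, -0.295, 0.2442]
orientation: [-179.6, 0.1, 23.0]
contact_force: [1.0, 1.4, -0.0]
finger_gap: 0.0856
```

Run:
```python
from h import *
rel(.4305,-.3717,.22,5.7)
```

```text
rel [-0.0544  0.0604  0.0239] spin 17.3 n rows 3.0
```

Request:
{"op": "servo_tool", "data": {
  "motion": [
    [1,-0.03,0.03,0.02,7],
    [1,-0.054,0.06,0.05,14],
    [1,-0.054,0.06,0.08,17.3],
    [1,-0.054,0.06,0.1,17.3],
    [1,-0.054,0.06,0.1,17.3]
  ]
}}

```text
time: 31.0
tcp_pos: [0.4257, -0.3683, 0.1366]
orientation: [-179.2, 0.7, 5.6]
contact_force: [-0.4, 1.0, -0.9]
finger_gap: 0.0857
```

Run:
```python
from h import *
s=snap("wrist"); save(s,"w40"); plates(s)
rel(.4305,-.3717,.022,5.7)
```

```text
c [ 434.  -405.5] L 98.5 W 53.7 short-axis yaw 5.8 px [292. 260.]
rel [0.0039 0.0046 0.1175] spin -0.0 n rows 3.0
```

View pics/w40.png

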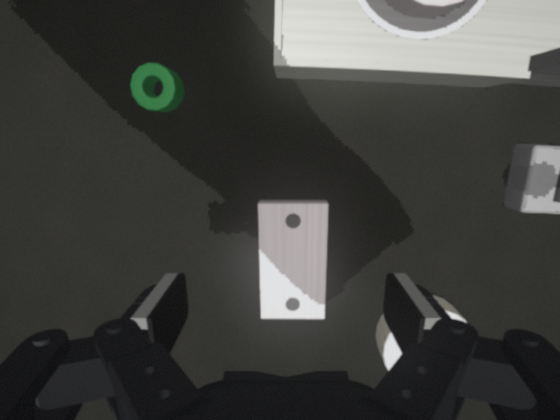

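Request:
{"op": "servo_tool", "data": {
  "motion": [
    [1,0.004,0.005,0.03,0],
    [1,0.004,0.005,0.06,0],
    [1,0.004,0.005,0.09,0],
    [1,0.004,0.005,0.108,0],
    [1,0.004,0.005,0.108,0]
  ]
}}

```text
time: 31.47
tcp_pos: [0.4291, -0.3696, 0.0286]
orientation: [-179.1, 0.7, 5.8]
contact_force: [-0.2, 0.3, -0.1]
finger_gap: 0.0854
```

Run:
```python
from h import *
print(ctrl.observe()["tcp_pos"]);rel(.4307,-.3727,.0225,5.7)
```

```text
[ 0.42906029 -0.36963988  0.02856625]
rel [0.0014 0.0033 0.006 ] spin 0.1 n rows 1.0
```

Request:
{"op": "servo_tool", "data": {
  "motion": [
    [1,0.0014,0.003,0.0055,0],
    [1,0.0014,0.003,0.0055,0],
    [1,0.0014,0.003,0.0055,0]
  ]
}}

```text
time: 31.72
tcp_pos: [0.4318, -0.373, 0.0244]
orientation: [-179.1, 0.7, 5.8]
contact_force: [-0.3, -0.7, 0.7]
finger_gap: 0.0851
```

Request:
{"op": "servo_tool", "data": {
  "motion": [
    [0.55,0,0,0,0],
    [0.55,0,0,0,0],
    [0.55,0,0,0,0],
    [0.5,0,0,0,0],
    [0.5,0,0,0,0]
  ]
}}

```text
time: 32.13
tcp_pos: [0.4326, -0.3737, 0.0264]
orientation: [-179.2, 0.6, 5.8]
contact_force: [-1.4, 1.9, 12.0]
finger_gap: 0.05
```

Request:
{"op": "servo_tool", "data": {
  "motion": [
    [0.5,0,0,-0.02,0],
    [0.5,0,0,-0.05,0],
    [0.5,0,0,-0.08,0],
    [0.5,0,0,-0.11,0],
    [0.5,0,0,-0.11,0]
  ]
}}

```text
time: 32.55
tcp_pos: [0.4367, -0.3776, 0.1428]
orientation: [-179.6, 0.2, 5.8]
contact_force: [1.5, -1.6, -0.6]
finger_gap: 0.0494
```

Request:
{"op": "servo_tool", "data": {
  "motion": [
    [0.59,0,0,0,0],
    [0.6,0,0,0,0],
    [0.61,0,0,0,0],
    [0.62,0,0,0,0]
  ]
}}

```text
time: 32.88
tcp_pos: [0.4358, -0.3768, 0.1413]
orientation: [-179.5, 0.3, 5.8]
contact_force: [-0.8, 0.6, -2.3]
finger_gap: 0.0529
```

Request:
{"op": "servo_tool", "data": {
  "motion": [
    [0.625,0,0,0,0],
    [0.626,0,0,0,0],
    [0.626,0,0,0,0]
  ]
}}

```text
time: 33.13
tcp_pos: [0.4354, -0.3767, 0.1405]
orientation: [-179.5, 0.4, 5.8]
contact_force: [0.1, 0.5, -3.1]
finger_gap: 0.0536
```

Run:
```python
from h import *
s=snap("wrist"); save(s,"w41"); pv(s)
```

```text
[ 0.4354 -0.3765  0.1406] 0.0535 [(200, -0.366, -0.0), (220, -0.359, 0.084), (240, -0.357, 0.127), (260, -0.363, 0.133), (280, -0.436, 0.002), (300, -0.456, -0.001), (340, -0.497, 0.0), (360, -0.518, 0.0)]
```

Request:
{"op": "servo_tool", "data": {
  "motion": [
    [0.625,0,0,0,0],
    [0.625,0,0,0,0],
    [0.625,0,0,0,0],
    [0.625,0,0,0,0]
  ]
}}

```text
time: 33.52
tcp_pos: [0.4357, -0.3767, 0.1409]
orientation: [-179.5, 0.3, 5.8]
contact_force: [-0.5, -0.2, -0.9]
finger_gap: 0.0535
```

Run:
```python
from h import *
s=snap("wrist"); pv(s,290,(190,200,210,220,230,240,250,260))
s=snap("wrist"); pv(s,290,(190,200,210,220,230,240,250,260))
```

```text
[ 0.4357 -0.3767  0.1409] 0.0535 [(190, -0.356, 0.012), (200, -0.363, 0.012), (210, -0.374, 0.0), (220, -0.383, -0.001), (230, -0.391, -0.0), (240, -0.4, -0.001), (250, -0.409, -0.0), (260, -0.418, 0.0)]
[ 0.4356 -0.3767  0.1409] 0.0532 [(190, -0.356, 0.011), (200, -0.363, 0.013), (210, -0.374, -0.0), (220, -0.383, 0.001), (230, -0.391, -0.0), (240, -0.4, 0.001), (250, -0.409, -0.0), (260, -0.418, -0.0)]
```

Request:
{"op": "servo_tool", "data": {
  "motion": [
    [1,0,-0.01,-0.03,0],
    [1,0,-0.02,-0.06,0],
    [1,0,-0.02,-0.09,0],
    [1,0,-0.02,-0.09,0]
  ]
}}

```text
time: 33.95
tcp_pos: [0.4367, -0.3592, 0.2374]
orientation: [-179.9, -0.1, 5.8]
contact_force: [1.1, -0.5, 0.7]
finger_gap: 0.0855
```

Run:
```python
from h import *
s=snap("wrist"); save(s,"w42"); plates(s)
```

```text
c [ 636.8 -302. ] L 68.8 W 18.8 short-axis yaw -87.8 px [480. 155.]
c [ 428.4 -318.5] L 98.7 W 53.3 short-axis yaw 0.7 px [280. 150.]
```

View pics/w42.png

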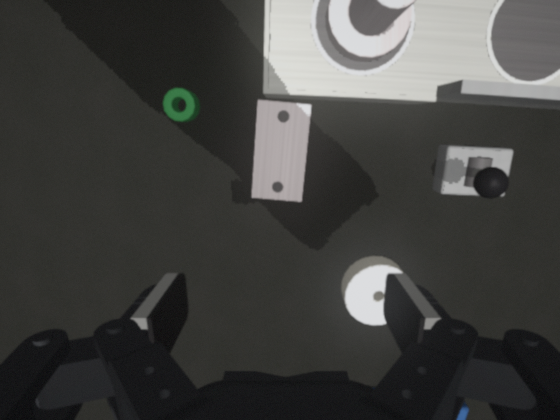

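Run:
```python
from h import *
rel(.4279,-.2885,.10,0.7)
rel(.4279,-.2885,.03,0.7)
```

```text
rel [-0.001  -0.0703  0.1351] spin 5.1 n rows 4.0
rel [-0.001  -0.0701  0.2051] spin 5.1 n rows 6.0
```

Request:
{"op": "servo_tool", "data": {
  "motion": [
    [1,-0.001,-0.04,0.03,5],
    [1,-0.001,-0.07,0.06,5],
    [1,-0.001,-0.07,0.1,5],
    [1,-0.001,-0.07,0.13,5],
    [1,-0.001,-0.07,0.13,5]
  ]
}}

```text
time: 34.42
tcp_pos: [0.4232, -0.2851, 0.0986]
orientation: [-179.4, 0.6, 0.8]
contact_force: [-1.3, 0.8, -0.6]
finger_gap: 0.0856
```

Run:
```python
from h import *
s=snap("wrist"); save(s,"w43"); plates(s); 
print(ctrl.observe()["tcp_pos"]);rel(.4279,-.2885,.03,0.7)
```

```text
c [ 427.7 -319.2] L 98.3 W 53.6 short-axis yaw 1.1 px [290. 276.]
[ 0.42484087 -0.2865978   0.10176305]
rel [0.0036 0.0025 0.0717] spin 0.1 n rows 2.0
```

View pics/w43.png

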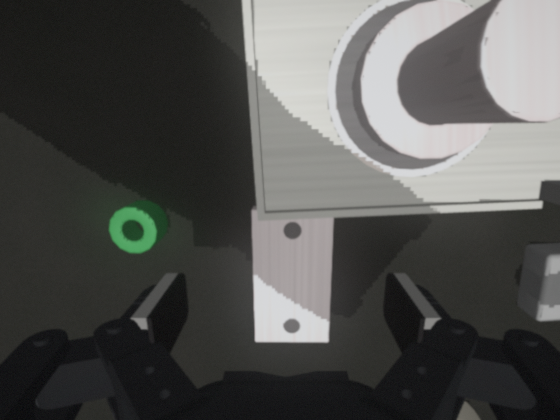

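Request:
{"op": "servo_tool", "data": {
  "motion": [
    [0.85,0.002,0.002,0.02,0],
    [0.85,0.002,0.002,0.045,0],
    [0.85,0.002,0.002,0.06,0],
    [0.85,0.002,0.002,0.068,0],
    [0.85,0.002,0.002,0.068,0]
  ]
}}

```text
time: 34.88
tcp_pos: [0.4263, -0.2884, 0.0336]
orientation: [-179.5, 0.5, 0.8]
contact_force: [-0.4, 0.0, -0.6]
finger_gap: 0.0723
```

Run:
```python
from h import *
print(ctrl.observe()["tcp_pos"],ctrl.observe()["contact_force"]);rel(.4275,-.2885,.0225,0.7)
```

```text
[ 0.42629964 -0.28836901  0.03361735] [-0.37754561  0.01610353 -0.55173107]
rel [0.0013 0.0002 0.0111] spin 0.1 n rows 1.0
```

Request:
{"op": "servo_tool", "data": {
  "motion": [
    [0.85,0.001,0,0.006,0],
    [0.85,0.001,0,0.01,0],
    [0.85,0.001,0,0.01,0]
  ]
}}

```text
time: 35.13
tcp_pos: [0.4277, -0.2887, 0.024]
orientation: [-179.5, 0.4, 0.8]
contact_force: [0.4, -0.3, -0.2]
finger_gap: 0.0727
```

Request:
{"op": "servo_tool", "data": {
  "motion": [
    [0.55,0,0,0,0],
    [0.55,0,0,0,0],
    [0.5,0,0,0,0],
    [0.5,0,0,0,0]
  ]
}}

```text
time: 35.47
tcp_pos: [0.4282, -0.2891, 0.0253]
orientation: [-179.6, 0.4, 0.7]
contact_force: [-2.5, 1.2, 8.6]
finger_gap: 0.0509
```

Request:
{"op": "servo_tool", "data": {
  "motion": [
    [0.5,0,0,-0.02,0],
    [0.5,0,0.02,-0.05,0],
    [0.5,0,0.06,-0.075,0],
    [0.5,0,0.1,-0.075,0],
    [0.5,0,0.1,-0.075,0]
  ]
}}

```text
time: 35.88
tcp_pos: [0.4322, -0.3972, 0.1029]
orientation: [179.9, 0.1, 0.5]
contact_force: [0.8, -0.3, -1.9]
finger_gap: 0.0508
```

Run:
```python
from h import *
s=snap("wrist"); save(s,"w44"); tf(s,290,(240,260,280,300,340))
print(ctrl.observe()["tcp_pos"],ctrl.observe()["contact_force"],ctrl.observe()["finger_gap"])
```

```text
240 [ 0.004  -0.0167  0.0128] [ 0.435 -0.377  0.089]
260 [ 0.004  -0.0078  0.0114] [ 0.435 -0.386  0.09 ]
280 [0.0041 0.0021 0.0119] [ 0.435 -0.396  0.089]
300 [0.0041 0.0128 0.0127] [ 0.435 -0.407  0.088]
340 [0.0042 0.0345 0.0126] [ 0.436 -0.429  0.089]
[ 0.43108582 -0.39420526  0.10128014] [-0.2676881  -1.10546171 -1.60312188] 0.05052693791160639
```

View pics/w44.png

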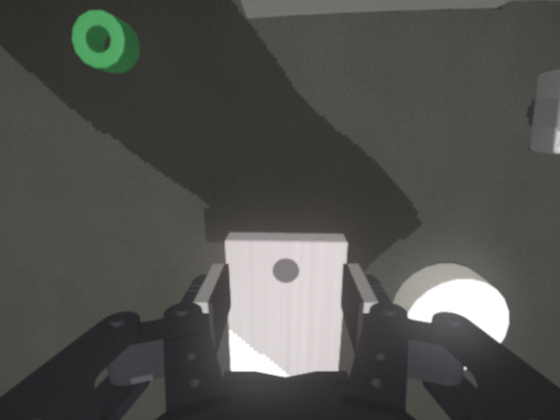

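Request:
{"op": "servo_tool", "data": {
  "motion": [
    [0.59,0,0,-0.002,0],
    [0.61,0,0,-0.002,0],
    [0.62,0,0,-0.002,0],
    [0.623,0,0,-0.002,0]
  ]
}}

```text
time: 36.27
tcp_pos: [0.4308, -0.3929, 0.1029]
orientation: [-179.8, 0.2, 0.6]
contact_force: [-1.1, -0.2, -2.1]
finger_gap: 0.0529
```

Request:
{"op": "servo_tool", "data": {
  "motion": [
    [0.625,0,0,0,0],
    [0.625,0,0,0,0]
  ]
}}

```text
time: 36.43
tcp_pos: [0.4307, -0.3918, 0.1026]
orientation: [-179.7, 0.3, 0.7]
contact_force: [-0.4, -0.2, -1.7]
finger_gap: 0.0534
```

Run:
```python
from h import *
s=snap("wrist"); save(s,"w45"); tf(s,290,(220,240,260,280,300,340))
print(ctrl.observe()["tcp_pos"],ctrl.observe()["finger_gap"])
```

```text
220 [ 0.004  -0.0038  0.1019] [ 0.434 -0.388  0.001]
240 [ 0.0029 -0.02    0.0147] [ 0.433 -0.372  0.088]
260 [ 0.0029 -0.011   0.0134] [ 0.433 -0.381  0.089]
280 [ 0.0029 -0.0015  0.013 ] [ 0.434 -0.39   0.09 ]
300 [0.0029 0.0082 0.0124] [ 0.434 -0.4    0.09 ]
340 [0.003  0.0303 0.0133] [ 0.434 -0.422  0.089]
[ 0.43073623 -0.39207785  0.10265241] 0.053556641426955105
```

Request:
{"op": "servo_tool", "data": {
  "motion": [
    [0.627,0,0,0,0],
    [0.627,0,0,0,0]
  ]
}}

```text
time: 36.65
tcp_pos: [0.4308, -0.3917, 0.1026]
orientation: [-179.7, 0.3, 0.7]
contact_force: [-0.9, 0.5, -1.0]
finger_gap: 0.0534
```

Run:
```python
from h import *
s=snap("wrist"); save(s,"w46"); tf(s,290,(220,240,260,280,300,340))
print(ctrl.observe()["tcp_pos"],ctrl.observe()["finger_gap"])
```

```text
220 [ 0.0041 -0.0035  0.1026] [ 0.434 -0.388  0.   ]
240 [ 0.0029 -0.0201  0.014 ] [ 0.433 -0.372  0.089]
260 [ 0.0029 -0.0118  0.0114] [ 0.433 -0.38   0.091]
280 [ 0.003  -0.0012  0.0134] [ 0.434 -0.391  0.089]
300 [0.003  0.0092 0.0138] [ 0.434 -0.401  0.089]
340 [0.0031 0.0329 0.0167] [ 0.434 -0.425  0.086]
[ 0.43078028 -0.39190512  0.10264348] 0.05353062935987633
```

Just starting to turn. Give it short bursts.

Request:
{"op": "servo_tool", "data": {
  "motion": [
    [0.627,0,0,0,0],
    [0.627,0,0,0,0]
  ]
}}

```text
time: 36.87
tcp_pos: [0.4308, -0.3921, 0.1027]
orientation: [-179.8, 0.3, 0.7]
contact_force: [0.1, -1.0, -3.2]
finger_gap: 0.0536
```

Run:
```python
from h import *
s=snap("wrist"); save(s,"w47"); tf(s,290,(200,210,220,230,240,250,260,280,300,340))
print(ctrl.observe()["tcp_pos"],ctrl.observe()["finger_gap"])
```

```text
200 [ 0.0041 -0.0176  0.102 ] [ 0.434 -0.374  0.001]
210 [ 0.0041 -0.0104  0.1024] [ 0.434 -0.381  0.   ]
220 [ 0.0041 -0.0034  0.1016] [ 0.434 -0.388  0.001]
230 [0.0042 0.0044 0.1028] [ 0.435 -0.396 -0.   ]
240 [ 0.0034 -0.0096  0.0424] [ 0.434 -0.382  0.06 ]
250 [ 0.0028 -0.0187  0.0046] [ 0.433 -0.373  0.098]
260 [ 0.0028 -0.0146  0.0038] [ 0.433 -0.377  0.099]
280 [0.0042 0.0433 0.1025] [ 0.435 -0.435  0.   ]
300 [0.0043 0.0603 0.103 ] [ 0.435 -0.452 -0.001]
340 [0.0044 0.0951 0.1017] [ 0.436 -0.486  0.001]
[ 0.43082201 -0.39191289  0.10271461] 0.05334152825778435
```

Request:
{"op": "servo_tool", "data": {
  "motion": [
    [0.62,0,0,0,0],
    [0.61,0,0,0,0],
    [0.6,0,0,0,0]
  ]
}}

```text
time: 37.17
tcp_pos: [0.431, -0.3921, 0.1031]
orientation: [-179.8, 0.2, 0.7]
contact_force: [-0.1, 0.4, 1.6]
finger_gap: 0.0517
```

Run:
```python
from h import *
s=snap("wrist"); save(s,"w48"); tf(s,290,(180,190,200,210,220,230,240,250,260))
print(ctrl.observe()["tcp_pos"],ctrl.observe()["finger_gap"])
```

```text
180 [ 0.0041 -0.0316  0.1031] [ 0.434 -0.36   0.   ]
190 [ 0.0041 -0.0246  0.1036] [ 0.434 -0.367 -0.   ]
200 [ 0.0041 -0.0176  0.1032] [ 0.434 -0.374 -0.   ]
210 [ 0.0042 -0.0105  0.1029] [ 0.435 -0.381  0.   ]
220 [ 0.0037 -0.0139  0.066 ] [ 0.434 -0.378  0.037]
230 [ 0.0033 -0.0167  0.038 ] [ 0.434 -0.375  0.065]
240 [ 0.003  -0.0194  0.0154] [ 0.434 -0.373  0.088]
250 [ 0.0028 -0.0196  0.0028] [ 0.434 -0.373  0.1  ]
260 [ 0.0028 -0.0153  0.0027] [ 0.434 -0.377  0.1  ]
[ 0.43095617 -0.39211702  0.10304116] 0.05176796740838732
```

View pics/w48.png

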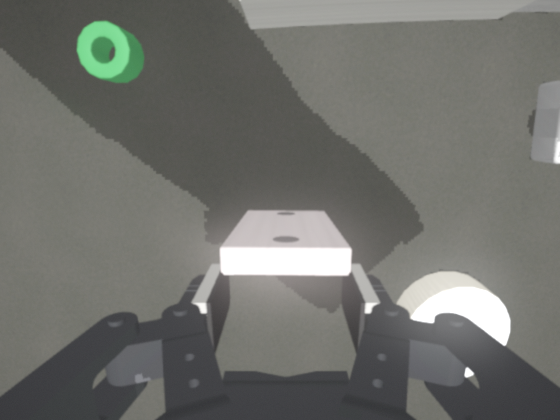

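Request:
{"op": "servo_tool", "data": {
  "motion": [
    [0.59,0,0.0,0.002,0],
    [0.58,0,0.004,0.003,0],
    [0.58,0,0.008,0.003,0],
    [0.58,0,0.009,0.003,0]
  ]
}}

```text
time: 37.55
tcp_pos: [0.4314, -0.4031, 0.1024]
orientation: [-180.0, 0.2, 0.6]
contact_force: [-4.8, -0.2, 15.0]
finger_gap: 0.0508
```

Run:
```python
from h import *
s=snap("wrist"); save(s,"w49"); tf(s,290,(190,200,210,220,230,240,250,260))
print(ctrl.observe()["tcp_pos"],ctrl.observe()["finger_gap"],ctrl.observe()["contact_force"])
```

```text
190 [ 0.0041 -0.025   0.1012] [ 0.435 -0.378  0.001]
200 [ 0.0039 -0.0213  0.0868] [ 0.435 -0.382  0.016]
210 [ 0.0036 -0.0208  0.063 ] [ 0.435 -0.382  0.039]
220 [ 0.0033 -0.0202  0.0441] [ 0.434 -0.383  0.058]
230 [ 0.0031 -0.0203  0.027 ] [ 0.434 -0.383  0.075]
240 [ 0.0029 -0.0203  0.0127] [ 0.434 -0.383  0.09 ]
250 [ 0.0028 -0.0198  0.0021] [ 0.434 -0.383  0.1  ]
260 [ 0.0028 -0.0154  0.0024] [ 0.434 -0.388  0.1  ]
[ 0.43142956 -0.40305369  0.10243354] 0.05062967449300408 [-4.18591445 -0.56623423 16.25328148]
```

Request:
{"op": "servo_tool", "data": {
  "motion": [
    [0.63,0,0,-0.001,0],
    [0.66,0,0,-0.001,0],
    [0.7,0,0,-0.001,0],
    [0.73,0,0,-0.001,0]
  ]
}}

```text
time: 37.93
tcp_pos: [0.4314, -0.4029, 0.1032]
orientation: [-180.0, 0.2, 0.6]
contact_force: [0.1, 0.8, 0.4]
finger_gap: 0.0624
```

Run:
```python
from h import *
s=snap("wrist"); save(s,"w50"); tf(s,290,(190,200,210,220,230,240,250,260))
s=snap("wrist"); tf(s,290,(190,210,230,250,260))
```

```text
190 [ 0.0042 -0.0245  0.1033] [ 0.435 -0.378 -0.   ]
200 [ 0.0042 -0.0175  0.1029] [ 0.435 -0.385  0.   ]
210 [ 0.0039 -0.0165  0.079 ] [ 0.435 -0.386  0.024]
220 [ 0.0036 -0.0166  0.0562] [ 0.435 -0.386  0.047]
230 [ 0.0033 -0.0169  0.0371] [ 0.434 -0.386  0.066]
240 [ 0.0031 -0.0171  0.0214] [ 0.434 -0.386  0.082]
250 [ 0.0029 -0.017   0.009 ] [ 0.434 -0.386  0.094]
260 [ 0.0029 -0.0145  0.0041] [ 0.434 -0.388  0.099]
190 [ 0.0041 -0.0247  0.1031] [ 0.435 -0.378 -0.   ]
210 [ 0.0038 -0.0165  0.0795] [ 0.435 -0.386  0.024]
230 [ 0.0033 -0.0161  0.0401] [ 0.434 -0.387  0.063]
250 [ 0.0029 -0.0155  0.0134] [ 0.434 -0.387  0.09 ]
260 [ 0.0028 -0.0154  0.0024] [ 0.434 -0.387  0.101]
```

Request:
{"op": "servo_tool", "data": {
  "motion": [
    [0.76,0.002,-0.0105,0.0,0],
    [0.76,0.002,-0.0105,0.01,0],
    [0.76,0.002,-0.0105,0.022,0],
    [0.76,0.002,-0.0105,0.033,0],
    [0.76,0.002,-0.0105,0.033,0]
  ]
}}

```text
time: 38.45
tcp_pos: [0.4317, -0.3905, 0.0671]
orientation: [-179.8, 0.4, 0.7]
contact_force: [0.4, -0.6, -0.8]
finger_gap: 0.0651
```

Request:
{"op": "servo_tool", "data": {
  "motion": [
    [0.6,0,0,0,0],
    [0.55,0,0,0,0],
    [0.5,0,0,0,0],
    [0.5,0,0,0,0]
  ]
}}

```text
time: 38.78
tcp_pos: [0.4316, -0.3904, 0.0671]
orientation: [-179.8, 0.4, 0.7]
contact_force: [0.0, -0.6, -2.6]
finger_gap: 0.053
```

Request:
{"op": "servo_tool", "data": {
  "motion": [
    [0.5,0,0,-0.02,0],
    [0.5,0,0,-0.06,0],
    [0.5,0,0,-0.1,0],
    [0.5,0,0,-0.14,0],
    [0.5,0,0,-0.175,0]
  ]
}}

```text
time: 39.2
tcp_pos: [0.4327, -0.3912, 0.2448]
orientation: [-179.8, 0.3, 0.7]
contact_force: [0.9, -0.7, -1.7]
finger_gap: 0.053
```

Run:
```python
from h import *
s=snap("wrist"); save(s,"w51"); tf(s,290,range(240,340,20))
w=t2w(-16,123); rel(w[0]+.001,w[1],.25,93.8)
```

```text
240 [ 0.0007 -0.0058  0.0684] [ 0.436 -0.388  0.184]
260 [ 0.0005 -0.006   0.0378] [ 0.436 -0.388  0.214]
280 [ 0.0004 -0.006   0.0154] [ 0.436 -0.387  0.237]
300 [ 0.0003 -0.006  -0.0019] [ 0.435 -0.387  0.254]
320 [ 0.0003 -0.0057 -0.0154] [ 0.435 -0.388  0.268]
rel [ 0.1806 -0.4627  0.0009] spin 86.9 n rows 13.0
```

View pics/w51.png

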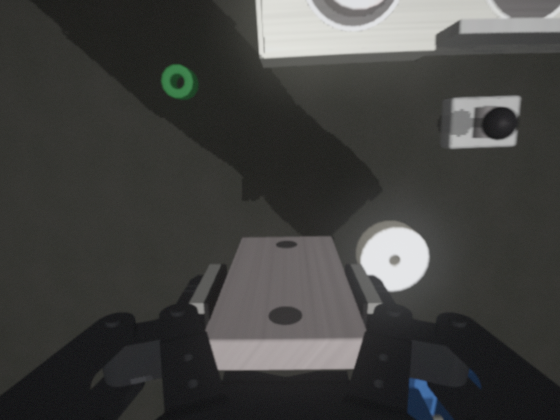

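Request:
{"op": "servo_tool", "data": {
  "motion": [
    [0.5,0.015,-0.037,0,-7],
    [0.5,0.03,-0.074,0,-14],
    [0.5,0.045,-0.111,0,-21],
    [0.5,0.06,-0.148,0,-28],
    [0.5,0.075,-0.185,0,-35]
  ]
}}

```text
time: 39.67
tcp_pos: [0.5082, -0.2059, 0.2517]
orientation: [179.8, 0.0, 36.0]
contact_force: [0.9, -0.4, -2.4]
finger_gap: 0.0535
```

Run:
```python
from h import *
w=t2w(-16,123); rel(w[0]+.001,w[1],.25,93.8)
```

```text
rel [ 0.2457 -0.1644  0.0009] spin -57.8 n rows 9.0
```

Request:
{"op": "servo_tool", "data": {
  "motion": [
    [0.5,0.03,-0.02,0,-7],
    [0.5,0.06,-0.04,0,-14],
    [0.5,0.09,-0.06,0,-21],
    [0.5,0.12,-0.08,0,-28],
    [0.5,0.15,-0.1,0,-35]
  ]
}}

```text
time: 40.08
tcp_pos: [0.571, -0.0351, 0.251]
orientation: [179.8, 0.2, 71.3]
contact_force: [0.8, -0.6, -1.9]
finger_gap: 0.0534
```

Run:
```python
from h import *
w=t2w(-16,123); rel(w[0]+.001,w[1],.25,93.8)
```

```text
rel [0.1135 0.0033 0.0007] spin -22.5 n rows 4.0
```

Request:
{"op": "servo_tool", "data": {
  "motion": [
    [0.5,0.03,0,0,-7],
    [0.5,0.06,0,0,-14],
    [0.5,0.09,0.003,0,-21],
    [0.5,0.113,0.003,0,-22.5],
    [0.5,0.113,0.003,0,-22.5]
  ]
}}

```text
time: 40.5
tcp_pos: [0.6111, 0.0751, 0.25]
orientation: [179.9, 0.1, 94.1]
contact_force: [-0.1, -0.2, -1.5]
finger_gap: 0.0537
```

Request:
{"op": "servo_tool", "data": {
  "motion": [
    [0.5,0,0,0.005,0],
    [0.5,0,0,0.01,0],
    [0.5,0,0,0.01,0]
  ]
}}

```text
time: 40.75
tcp_pos: [0.61, 0.0743, 0.2383]
orientation: [-180.0, 0.1, 94.0]
contact_force: [-1.0, -0.5, -1.9]
finger_gap: 0.0534
```

Run:
```python
from h import *
w=t2w(-16,123); rel(w[0]+.001,w[1],.14,93.8)
s=snap("wrist"); save(s,"w52"); rackview(s)
P=cloud(s); print([(v,P[v,286].round(3).tolist(),w2t(P[v,286]).round(1).tolist()) for v in range(200,340,15)])
print(ctrl.observe()["tcp_pos"],ctrl.observe()["orientation"])
```

```text
rel [-0.0028  0.0004  0.0983] spin 0.2 n rows 3.0
{-74: 0, -70: 184, -66: 194, -62: 194, -58: 159, -54: 35, -50: 0, -46: 0, -42: 0, -38: 182, -34: 202, -30: 156, -26: 139, -22: 37, -18: 0, -14: 0, -10: 0, -6: 180, -2: 217, 2: 132, 6: 107, 10: 92, 14: 0, 18: 0, 22: 0, 26: 0, 30: 0, 34: 0, 38: 0, 42: 0, 46: 0, 50: 0, 54: 0, 58: 0, 62: 0, 66: 0, 70: 0, 74: 0}
[(200, [0.61, 0.073, 0.055], [-15.2, 124.8]), (215, [0.618, 0.074, 0.079], [-7.2, 124.9]), (230, [0.63, 0.075, 0.084], [5.1, 124.9]), (245, [0.606, 0.073, 0.188], [-19.8, 124.9]), (260, [0.606, 0.073, 0.208], [-19.1, 124.9]), (275, [0.607, 0.073, 0.224], [-18.4, 124.9]), (290, [0.606, 0.073, 0.239], [-19.1, 124.9]), (305, [0.606, 0.073, 0.252], [-19.5, 124.9]), (320, [0.606, 0.073, 0.261], [-19.3, 124.9]), (335, [0.606, 0.073, 0.27], [-19.1, 124.9])]
[0.61011587 0.07410933 0.23884366] [-1.79988499e+02  1.15629920e-01  9.40295679e+01]
```

View pics/w52.png

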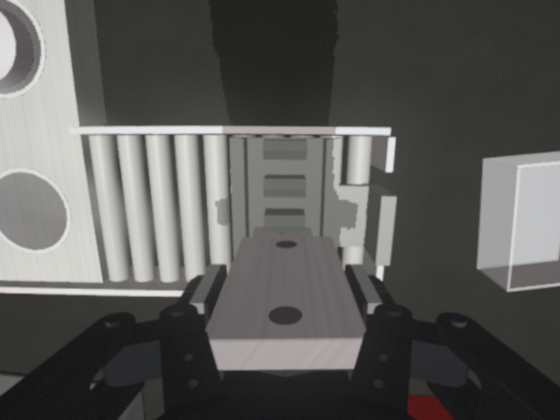

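Request:
{"op": "servo_tool", "data": {
  "motion": [
    [0.5,-0.0025,-0.002,0.03,0],
    [0.5,-0.0025,-0.002,0.055,0],
    [0.5,-0.0025,-0.002,0.075,0],
    [0.5,-0.0025,-0.002,0.093,0],
    [0.5,-0.0025,-0.002,0.093,0]
  ]
}}

```text
time: 41.22
tcp_pos: [0.6064, 0.0699, 0.1424]
orientation: [-179.7, 0.1, 93.9]
contact_force: [1.2, -0.0, -3.8]
finger_gap: 0.0532
```

Run:
```python
from h import *
s=snap("wrist"); save(s,"w53"); print(ctrl.observe()["tcp_pos"],ctrl.observe()["contact_force"])
P=cloud(s); print([(v,P[v,286].round(3).tolist(),w2t(P[v,286]).round(1).tolist()) for v in range(200,340,15)])
```

```text
[0.60713206 0.07014634 0.14444605] [-0.12808249  0.03273623 -1.69029325]
[(200, [0.585, 0.067, 0.053], [-40.6, 120.7]), (215, [0.588, 0.068, 0.081], [-37.9, 120.7]), (230, [0.595, 0.068, 0.086], [-30.5, 120.7]), (245, [0.602, 0.069, 0.091], [-23.4, 120.7]), (260, [0.602, 0.069, 0.113], [-23.4, 120.7]), (275, [0.602, 0.069, 0.13], [-23.2, 120.7]), (290, [0.603, 0.069, 0.143], [-22.9, 120.7]), (305, [0.602, 0.069, 0.156], [-23.5, 120.7]), (320, [0.603, 0.069, 0.165], [-22.9, 120.8]), (335, [0.603, 0.069, 0.173], [-22.4, 120.8])]
```

View pics/w53.png

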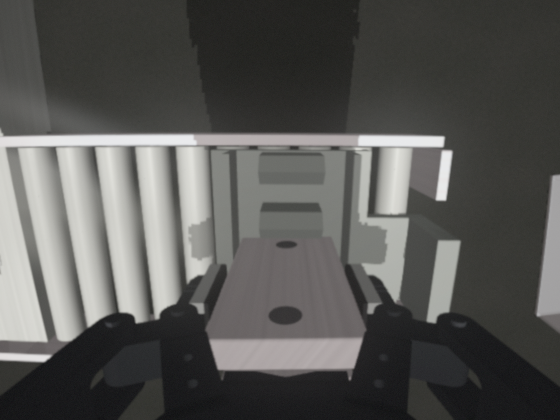

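Request:
{"op": "servo_tool", "data": {
  "motion": [
    [0.5,0.001,0.001,0.006,0],
    [0.5,0.001,0.001,0.012,0],
    [0.5,0.001,0.001,0.017,0],
    [0.5,0.001,0.001,0.021,0],
    [0.5,0.001,0.001,0.0235,0]
  ]
}}

```text
time: 41.68
tcp_pos: [0.6082, 0.0712, 0.1214]
orientation: [-179.9, 0.1, 93.9]
contact_force: [-5.8, 0.2, 21.1]
finger_gap: 0.0531
```

Run:
```python
from h import *
s=snap("wrist"); print(ctrl.observe()["tcp_pos"],ctrl.observe()["contact_force"])
P=cloud(s); print([(v,P[v,286].round(3).tolist(),w2t(P[v,286]).round(1).tolist()) for v in range(290,360,10)])
```

```text
[0.60821178 0.07118936 0.12169048] [-1.58283188  0.38670482 -0.36002189]
[(290, [0.604, 0.07, 0.123], [-21.3, 121.9]), (300, [0.604, 0.07, 0.131], [-21.5, 121.9]), (310, [0.605, 0.07, 0.137], [-20.7, 121.9]), (320, [0.604, 0.07, 0.145], [-21.5, 121.9]), (330, [0.605, 0.07, 0.149], [-20.4, 121.9]), (340, [0.605, 0.07, 0.155], [-20.8, 121.9]), (350, [0.608, 0.07, 0.155], [-17.3, 121.9])]
```

Request:
{"op": "servo_tool", "data": {
  "motion": [
    [0.6,0,0,0,0],
    [0.68,0,0,-0.001,0],
    [0.75,0,0,-0.001,0],
    [0.78,0,0,-0.001,0]
  ]
}}

```text
time: 42.07
tcp_pos: [0.6086, 0.0713, 0.123]
orientation: [-179.9, 0.1, 93.9]
contact_force: [-0.1, -0.1, -0.4]
finger_gap: 0.0665
```

Request:
{"op": "servo_tool", "data": {
  "motion": [
    [0.8,0,0,-0.03,0],
    [0.8,0,0,-0.07,0],
    [0.8,0,0,-0.11,0],
    [1,0,0,-0.13,0],
    [1,0,0,-0.13,0]
  ]
}}

```text
time: 42.48
tcp_pos: [0.6118, 0.072, 0.2594]
orientation: [179.5, 0.1, 93.9]
contact_force: [-0.0, -1.2, 0.3]
finger_gap: 0.0856
```

Run:
```python
from h import *
s=snap("wrist"); save(s,"w54")
P=cloud(s); q=w2t(P); z=P[:,:,2]
for a,b in((-27,2),(5,32),(36,64)):
    m=(abs(z-.155)<.006)&(q[:,:,0]>a)&(q[:,:,0]<b)&(q[:,:,1]>80)&(q[:,:,1]<170); p=q[m]; print(m.sum(),p.min(0),p.max(0),np.median(z[m]))
t=snap("side"); save(t,"s54",(140,100,400,300),3)
print(ctrl.observe()["tcp_pos"])
```

```text
1354 [-21.92440436  95.33560027] [ -8.46906062 148.81684966] 0.15498727136604518
1295 [10.01667361 94.44786327] [ 22.72857876 148.44157481] 0.15495179897969272
1204 [42.88457472 96.87805274] [ 56.09303507 150.56080856] 0.15468842906663055
[0.60947566 0.07169277 0.25411563]
```

View pics/s54.png

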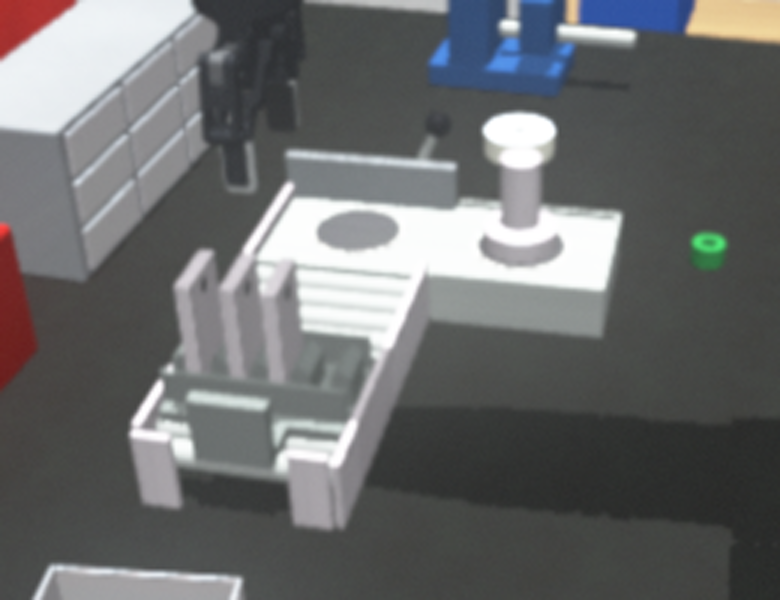

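Run:
```python
from h import *
w=t2w(1,245); print(w); rel(w[0],w[1],.25,3.8)
```

```text
[0.61838117 0.19422643]
rel [0.1216 0.0173 0.0039] spin -89.9 n rows 13.0
```

Request:
{"op": "servo_tool", "data": {
  "motion": [
    [0.4,0.03,0.005,0,7],
    [0.2,0.06,0.01,0,14],
    [0.2,0.09,0.015,0,21],
    [0.2,0.12,0.017,0,28],
    [0.2,0.122,0.017,0,35]
  ]
}}

```text
time: 43.0
tcp_pos: [0.6169, 0.1991, 0.2513]
orientation: [-179.9, 0.1, 58.8]
contact_force: [-0.1, -0.8, 0.1]
finger_gap: 0.0258
```

Request:
{"op": "servo_tool", "data": {
  "motion": [
    [0.2,0,0,0,7],
    [0.2,0,0,0,14],
    [0.2,0,0,0,21],
    [0.2,0,0,0,28],
    [0.2,0,0,0,35]
  ]
}}

```text
time: 43.42
tcp_pos: [0.6158, 0.1989, 0.2488]
orientation: [-180.0, 0.3, 23.5]
contact_force: [0.2, -0.0, -0.1]
finger_gap: 0.0173
```

Run:
```python
from h import *
w=t2w(1,245); rel(w[0],w[1],.11,3.8); o=ctrl.observe(); print(o["tcp_pos"],o["orientation"],o["finger_gap"])
```

```text
rel [0.0013 0.0053 0.1388] spin 19.7 n rows 4.0
[0.6158429  0.19890074 0.24881949] [-179.98112534    0.3301883    23.50678783] 0.017347745542750103
```

Request:
{"op": "servo_tool", "data": {
  "motion": [
    [0.2,0.001,0.003,0.03,7],
    [0.2,0.001,0.003,0.06,14],
    [0.2,0.001,0.003,0.1,19.7],
    [0.2,0.001,0.003,0.135,19.7],
    [0.2,0.001,0.003,0.135,19.7]
  ]
}}

```text
time: 43.83
tcp_pos: [0.6106, 0.1941, 0.1042]
orientation: [179.7, 1.2, 3.8]
contact_force: [-1.6, -1.2, -1.3]
finger_gap: 0.0175
```

Run:
```python
from h import *
s=snap("wrist"); save(s,"w55"); 
w=t2w(1,240); rel(w[0],w[1],.075,3.8); o=ctrl.observe(); print(o["tcp_pos"],w2t(o["tcp_pos"]))
```

```text
rel [0.0063 0.0058 0.0331] spin 0.0 n rows 1.0
[0.61253698 0.19480739 0.10822358] [ -4.7928426  245.96699084]
```

View pics/w55.png

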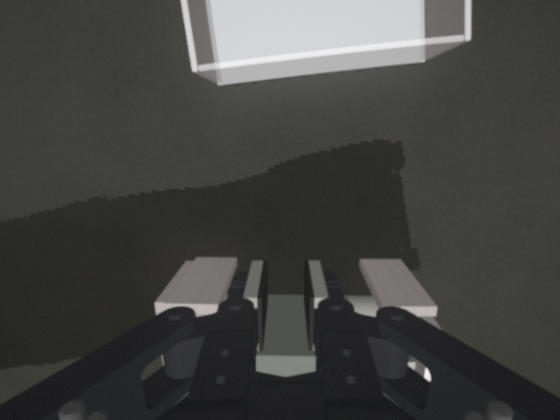

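Run:
```python
from h import *
s=snap("wrist"); P=cloud(s); q=w2t(P); z=P[:,:,2]
for (u,v) in [(200,270),(210,285),(170,302),(235,262),(365,262),(395,285),(425,305),(290,330),(290,310)]: print((u,v),q[v,u].round(1),z[v,u].round(3))
t=snap("side"); save(t,"s55",(140,150,300,300),5)
```

```text
(200, 270) [-63.  219.6] 0.026
(210, 285) [-51. 220.] 0.049
(170, 302) [-69.8 218.2] 0.066
(235, 262) [-43.9 213.8] -0.001
(365, 262) [ 51.2 219.3] 0.011
(395, 285) [ 62.6 218.9] 0.045
(425, 305) [ 73.5 217.2] 0.066
(290, 330) [ -2.  213.6] 0.085
(290, 310) [ -2.1 213.3] 0.065
```

View pics/s55.png

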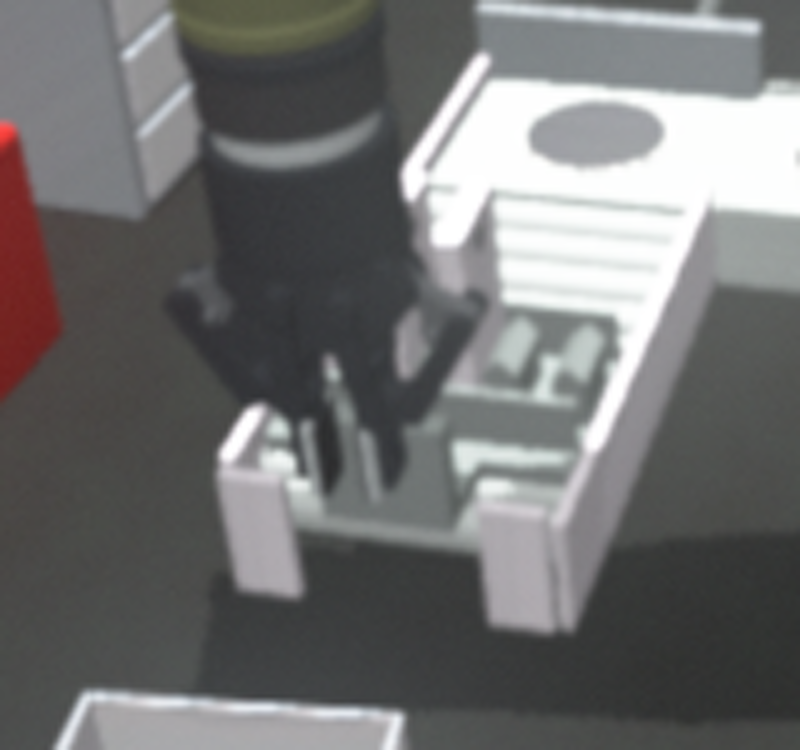

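Request:
{"op": "servo_tool", "data": {
  "motion": [
    [0.2,0.005,0.003,0.01,0],
    [0.2,0.005,0.003,0.02,0],
    [0.2,0.005,0.003,0.028,0],
    [0.2,0.005,0.003,0.028,0]
  ]
}}

```text
time: 44.32
tcp_pos: [0.6213, 0.1931, 0.0846]
orientation: [179.9, 0.5, 3.8]
contact_force: [-0.7, -0.2, -0.5]
finger_gap: 0.0168
```

Run:
```python
from h import *
w=t2w(0.5,225); rel(w[0],w[1],.075,3.8); o=ctrl.observe(); print(o["tcp_pos"],w2t(o["tcp_pos"]))
w=t2w(0.5,25); rel(w[0],w[1],.075,3.8)
```

```text
rel [-0.0033  0.0187  0.0096] spin 0.0 n rows 1.0
[0.62132937 0.19314174 0.08456875] [  3.86983132 243.72230168]
rel [-0.0034  0.2187  0.0101] spin 0.0 n rows 6.0
```

Request:
{"op": "servo_tool", "data": {
  "motion": [
    [0.2,-0.003,0.006,0.008,0],
    [0.2,-0.003,0.012,0.008,0],
    [0.2,-0.003,0.016,0.008,0],
    [0.2,-0.003,0.02,0.008,0],
    [0.2,-0.003,0.025,0.008,0]
  ]
}}

```text
time: 44.73
tcp_pos: [0.6199, 0.1681, 0.0769]
orientation: [179.9, 0.5, 3.8]
contact_force: [-0.8, 2.8, -0.3]
finger_gap: 0.0168
```

Request:
{"op": "servo_tool", "data": {
  "motion": [
    [0.2,0,0.006,0,0],
    [0.2,0,0.013,0,0],
    [0.2,0,0.02,0,0],
    [0.2,0,0.028,0,0],
    [0.2,0,0.036,0,0]
  ]
}}

```text
time: 45.15
tcp_pos: [0.6227, 0.1315, 0.0774]
orientation: [180.0, 0.4, 3.8]
contact_force: [0.0, 3.9, 1.8]
finger_gap: 0.0172
```

Run:
```python
from h import *
o=ctrl.observe(); print(o["tcp_pos"],w2t(o["tcp_pos"]),o["contact_force"])
w=t2w(0.5,25); rel(w[0],w[1],.075,3.8)
s=snap("side"); save(s,"s56",(140,100,400,300),3)
```

```text
[0.62270896 0.13154404 0.07739353] [  1.16406995 182.16859624] [0.03497401 3.87782093 1.77545417]
rel [-0.0007  0.1572  0.0025] spin 0.0 n rows 4.0
```

View pics/s56.png

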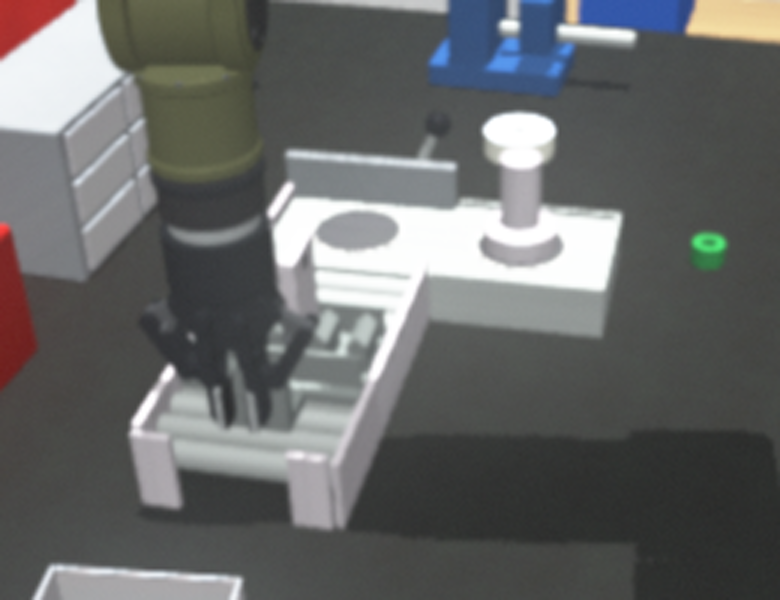

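Request:
{"op": "servo_tool", "data": {
  "motion": [
    [0.2,-0.001,0.009,0.001,0],
    [0.2,-0.001,0.018,0.001,0],
    [0.2,-0.001,0.027,0.001,0],
    [0.2,-0.001,0.036,0.001,0],
    [0.2,-0.001,0.045,0.001,0]
  ]
}}

```text
time: 45.62
tcp_pos: [0.6258, 0.0842, 0.0772]
orientation: [179.9, 0.3, 3.8]
contact_force: [1.1, 5.0, 5.1]
finger_gap: 0.0173
```

Request:
{"op": "servo_tool", "data": {
  "motion": [
    [0.2,-0.001,0.009,0.001,0],
    [0.2,-0.001,0.018,0.001,0],
    [0.2,-0.001,0.027,0.001,0],
    [0.2,-0.001,0.036,0.001,0],
    [0.2,-0.001,0.045,0.001,0]
  ]
}}

```text
time: 46.03
tcp_pos: [0.6287, 0.0387, 0.0772]
orientation: [179.9, 0.2, 3.8]
contact_force: [1.2, 5.0, 5.2]
finger_gap: 0.017
```

Request:
{"op": "servo_tool", "data": {
  "motion": [
    [0.2,-0.001,0.009,0.001,0],
    [0.2,-0.001,0.018,0.001,0],
    [0.2,-0.001,0.027,0.001,0],
    [0.2,-0.001,0.036,0.001,0],
    [0.2,-0.001,0.045,0.001,0]
  ]
}}

```text
time: 46.45
tcp_pos: [0.6316, -0.0071, 0.0772]
orientation: [179.9, 0.1, 3.8]
contact_force: [0.8, 4.0, 7.0]
finger_gap: 0.0172
```

Run:
```python
from h import *
o=ctrl.observe(); print(o["tcp_pos"],w2t(o["tcp_pos"]),o["contact_force"])
w=t2w(0.5,-36); rel(w[0],w[1],.075,3.8)
s=snap("side"); save(s,"s57",(140,100,400,300),3)
```

```text
[ 0.63157745 -0.00710423  0.07718786] [ 0.82429973 43.23739787] [0.81515529 3.9999836  7.01790787]
rel [-0.0003  0.0792  0.0023] spin -0.0 n rows 2.0
```

View pics/s57.png

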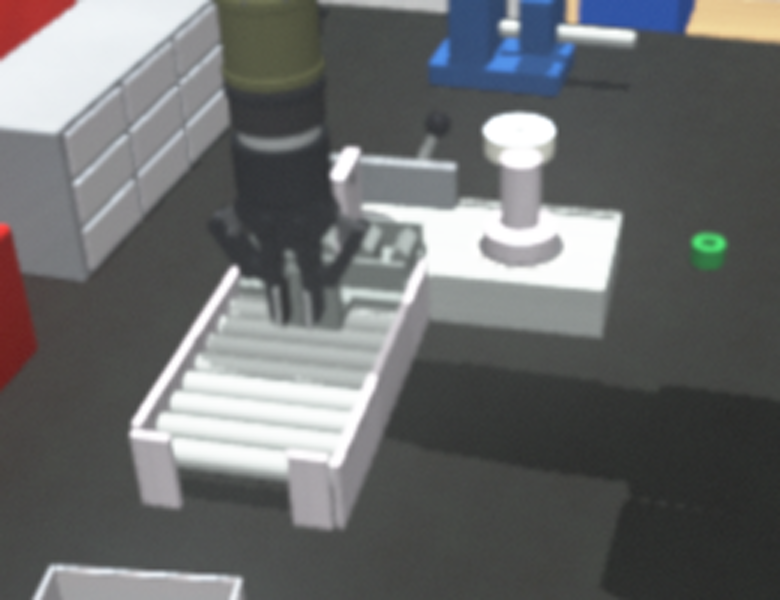

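Request:
{"op": "servo_tool", "data": {
  "motion": [
    [0.2,0,0.008,0,0],
    [0.2,0,0.016,0,0],
    [0.2,0,0.024,0,0],
    [0.2,0,0.032,0,0],
    [0.2,0,0.04,0,0]
  ]
}}

```text
time: 46.92
tcp_pos: [0.633, -0.0487, 0.0763]
orientation: [179.9, 0.2, 3.7]
contact_force: [0.7, 7.8, -1.2]
finger_gap: 0.0168
```

Request:
{"op": "servo_tool", "data": {
  "motion": [
    [0.2,0,0.006,0,0],
    [0.2,0,0.012,0,0],
    [0.2,0,0.018,0,0],
    [0.2,0,0.024,0,0],
    [0.2,0,0.028,0,0]
  ]
}}

```text
time: 47.33
tcp_pos: [0.634, -0.0762, 0.0756]
orientation: [-180.0, 0.3, 3.7]
contact_force: [-0.3, 8.3, 0.1]
finger_gap: 0.017
```

Run:
```python
from h import *
o=ctrl.observe(); print(o["tcp_pos"],w2t(o["tcp_pos"]),o["contact_force"])
s=snap("side"); save(s,"s58",(180,100,380,250),4)
```

```text
[ 0.63400315 -0.07623673  0.07562188] [ -1.3370148  -25.90387538] [-0.2594861   8.29839178  0.12682447]
```

View pics/s58.png

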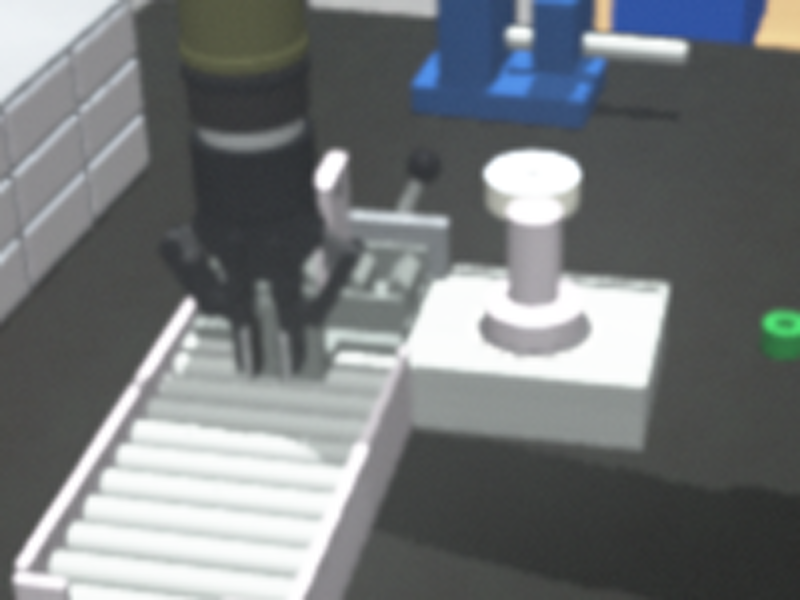

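Keep pushing in small steps and watch force.

Request:
{"op": "servo_tool", "data": {
  "motion": [
    [0.2,0.001,0.002,0,0],
    [0.2,0.001,0.004,0,0],
    [0.2,0.001,0.006,0,0],
    [0.2,0.001,0.008,0,0],
    [0.2,0.001,0.009,0,0]
  ]
}}

```text
time: 47.8
tcp_pos: [0.6347, -0.0832, 0.075]
orientation: [-179.6, 0.4, 3.8]
contact_force: [-0.5, 16.3, 2.6]
finger_gap: 0.017
```

Request:
{"op": "servo_tool", "data": {
  "motion": [
    [0.2,0,0.001,0,0],
    [0.2,0,0.002,0,0],
    [0.2,0,0.003,0,0]
  ]
}}

```text
time: 48.05
tcp_pos: [0.6341, -0.083, 0.0747]
orientation: [-179.2, 0.4, 3.9]
contact_force: [-1.4, 17.3, 4.0]
finger_gap: 0.017
```

Request:
{"op": "servo_tool", "data": {
  "motion": [
    [0.2,0,0.003,0,0],
    [0.2,0,0.005,0,0],
    [0.2,0,0.006,0,0],
    [0.2,0,0.006,0,0]
  ]
}}

```text
time: 48.38
tcp_pos: [0.6341, -0.0829, 0.0747]
orientation: [-178.5, 0.4, 4.1]
contact_force: [-1.1, 23.5, 6.5]
finger_gap: 0.0171
```

Run:
```python
from h import *
o=ctrl.observe(); print(o["tcp_pos"],w2t(o["tcp_pos"]),o["contact_force"],o["orientation"])
s=snap("side"); save(s,"s59",(250,120,350,220),7)
s=snap("wrist"); save(s,"w59")
```

```text
[ 0.63406225 -0.08288851  0.07471099] [ -1.71888159 -32.54494043] [-1.12862726 23.53952943  6.50003123] [-178.50099897    0.4079434     4.10338542]
```

View pics/s59.png

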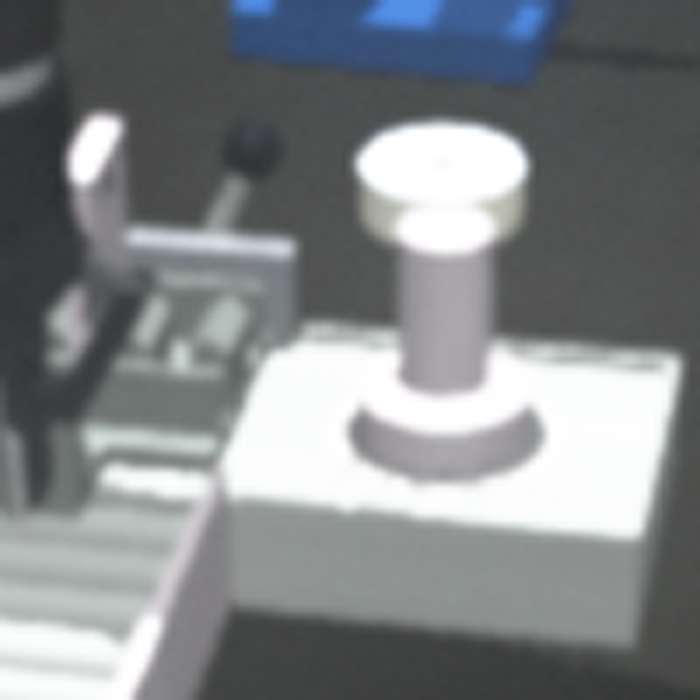

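Request:
{"op": "servo_tool", "data": {
  "motion": [
    [0.2,0,-0.006,0,0],
    [0.2,0,-0.02,0,0],
    [0.2,0,-0.03,-0.02,0],
    [0.2,0,-0.04,-0.06,0],
    [0.2,0,-0.05,-0.1,0]
  ]
}}

```text
time: 48.9
tcp_pos: [0.6291, -0.0356, 0.1748]
orientation: [-178.6, 0.7, 4.1]
contact_force: [2.0, 0.7, 0.0]
finger_gap: 0.0167
```

Request:
{"op": "servo_tool", "data": {
  "motion": [
    [0.2,0,0,-0.04,0],
    [0.2,0,0,-0.08,0],
    [0.2,0,0.03,-0.12,0],
    [0.2,0,0.06,-0.14,0],
    [0.2,0,0.06,-0.14,0]
  ]
}}

```text
time: 49.32
tcp_pos: [0.6371, -0.1038, 0.319]
orientation: [-179.0, 0.3, 3.9]
contact_force: [0.2, 0.2, -1.3]
finger_gap: 0.0172
```

Run:
```python
from h import *
s=snap("wrist"); save(s,"w60"); P=cloud(s); q=w2t(P); z=P[:,:,2]
m=(abs(z-.154)<.006)&(abs(q[:,:,0])<77)&(q[:,:,1]<-90)&(q[:,:,1]>-180); p=q[m]; print(len(p),p.min(0) if len(p) else 0,p.max(0) if len(p) else 0)
m=(abs(z-.099)<.005)&(abs(q[:,:,0])<40)&(q[:,:,1]<-30)&(q[:,:,1]>-75); p=q[m]; print("tab",len(p),p.min(0) ,p.max(0))
for lo,hi in ((-30,-20),(20,30)):
    k=p[(p[:,0]>lo)&(p[:,0]<hi)]; print(lo,k[:,1].min(),k[:,1].max())
m=(abs(z-.0895)<.005)&(abs(q[:,:,0])<80)&(q[:,:,1]<-182)&(q[:,:,1]>-210); p=q[m]; print("stop",len(p),np.percentile(p[:,1],[2,50,98]))
# rack side walls z=.044+.038=.082
m=(abs(z-.082)<.004)&(abs(q[:,:,0])<75)&(q[:,:,1]<-90)&(q[:,:,1]>-182); h,e=np.histogram(q[m][:,1],bins=np.arange(-186,-90,3)); print(dict(zip(e.round().astype(int).tolist(),h.tolist())))
print(ctrl.observe()["tcp_pos"])
```

```text
1051 [ -19.22701392 -166.07080703] [  55.4070385  -110.01545312]
tab 722 [-30.29069475 -59.72171952] [ 29.55990711 -47.37060571]
-30 -59.66157630072534 -47.3886887876772
20 -59.640135274717025 -47.44294248769294
stop 189 [-196.35006559 -190.26519588 -186.00668394]
{-186: 0, -183: 0, -180: 0, -177: 6, -174: 65, -171: 38, -168: 0, -165: 3, -162: 3, -159: 2, -156: 38, -153: 55, -150: 57, -147: 62, -144: 64, -141: 69, -138: 63, -135: 85, -132: 122, -129: 126, -126: 111, -123: 143, -120: 114, -117: 3, -114: 48, -111: 22, -108: 0, -105: 201, -102: 404, -99: 2, -96: 0}
[ 0.63656017 -0.10214687  0.31642812]
```

View pics/w60.png

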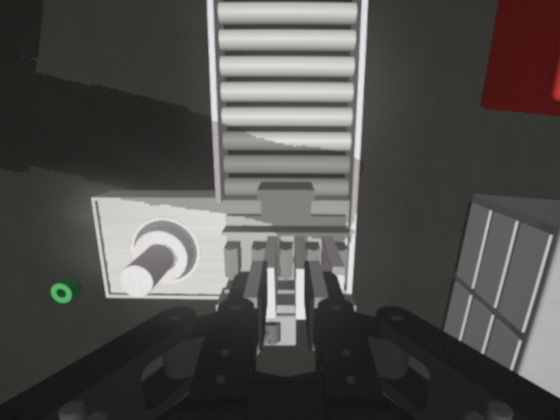

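Run:
```python
from h import *
w=t2w(-115,-265); print(w); rel(w[0],w[1],.25,3.8)
```

```text
[ 0.53643589 -0.32234009]
rel [-0.1142  0.2143  0.0629] spin 0.1 n rows 7.0
```

Request:
{"op": "servo_tool", "data": {
  "motion": [
    [0,-0.023,0.04,0.01,0],
    [0,-0.046,0.08,0.02,0],
    [0,-0.07,0.12,0.03,0],
    [0,-0.09,0.16,0.045,0],
    [0,-0.11,0.2,0.06,0]
  ]
}}

```text
time: 49.78
tcp_pos: [0.5492, -0.2825, 0.261]
orientation: [-178.8, 0.6, 3.9]
contact_force: [1.2, -0.4, 0.1]
finger_gap: -0.0002
```

Run:
```python
from h import *
s=snap("wrist"); save(s,"w61"); P=cloud(s); q=w2t(P); z=P[:,:,2]
m=(z>.06)&(z<.115)&(abs(q[:,:,0]+20)<90)&(abs(q[:,:,1]+265)<40); p=q[m]; print(len(p),p.min(0) if len(p) else 0,p.max(0) if len(p) else 0,z[m].max() if len(p) else 0)
w=t2w(-115,-265); rel(w[0],w[1],.14,3.8)
```

```text
679 [ -62.66884514 -277.0384623 ] [ -31.04567622 -252.3029314 ] 0.11063716121329686
rel [-0.0087  0.0354  0.1173] spin -0.3 n rows 3.0
```

View pics/w61.png

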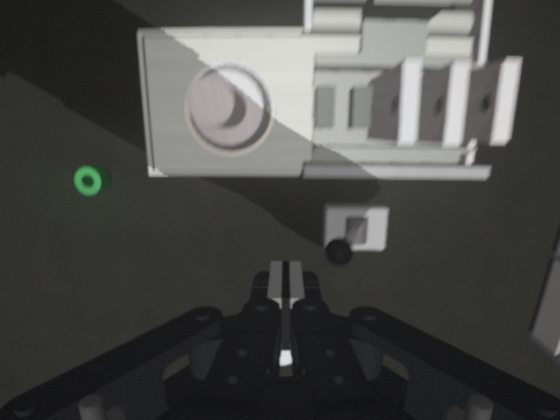

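Request:
{"op": "servo_tool", "data": {
  "motion": [
    [0,-0.008,0.035,0.03,0],
    [0,-0.008,0.035,0.06,0],
    [0,-0.008,0.035,0.09,0],
    [0,-0.008,0.035,0.115,0],
    [0,-0.008,0.035,0.115,0]
  ]
}}

```text
time: 50.25
tcp_pos: [0.5325, -0.3192, 0.1349]
orientation: [-178.6, 1.5, 3.5]
contact_force: [-0.9, 0.4, -0.3]
finger_gap: -0.0003
```

Run:
```python
from h import *
o=ctrl.observe(); print(o["tcp_pos"],w2t(o["tcp_pos"]),o["orientation"])
w=t2w(-110,-265); rel(w[0],w[1],.092,3.8)
```

```text
[ 0.53249642 -0.31919557  0.13493007] [-118.72241167 -261.60131542] [-178.59775902    1.54340593    3.51099597]
rel [0.0099 0.0044 0.0426] spin -0.3 n rows 2.0
```

Request:
{"op": "servo_tool", "data": {
  "motion": [
    [0,0.008,0.004,0.015,0],
    [0,0.008,0.004,0.03,0],
    [0,0.008,0.004,0.042,0],
    [0,0.008,0.004,0.042,0]
  ]
}}

```text
time: 50.58
tcp_pos: [0.5382, -0.3203, 0.0905]
orientation: [-178.5, 1.8, 3.5]
contact_force: [-0.5, 0.4, -0.1]
finger_gap: -0.0002
```

Run:
```python
from h import *
o=ctrl.observe(); print(o["tcp_pos"],w2t(o["tcp_pos"]),o["orientation"])
for x in (-10,10):
  w=t2w(x,-265); rel(w[0],w[1],.092,3.8)
```

```text
[ 0.5381525  -0.32030746  0.09053871] [-113.15245477 -263.08560588] [-178.48464384    1.75148095    3.54546299]
rel [ 0.1031  0.0013 -0.0047] spin -0.3 n rows 3.0
rel [ 0.1231  0.0012 -0.0053] spin -0.3 n rows 3.0
```

Request:
{"op": "servo_tool", "data": {
  "motion": [
    [0,0.015,0.001,-0.001,0],
    [0,0.03,0.001,-0.001,0],
    [0,0.045,0.001,-0.002,0],
    [0,0.06,0.001,-0.003,0],
    [0,0.075,0.001,-0.003,0]
  ]
}}

```text
time: 51.0
tcp_pos: [0.6142, -0.3168, 0.0932]
orientation: [-178.6, 1.7, 3.5]
contact_force: [-1.5, 0.2, 0.3]
finger_gap: -0.0001
```

Request:
{"op": "servo_tool", "data": {
  "motion": [
    [0,0.01,0,0,0],
    [0,0.02,0,0,0],
    [0,0.026,0,0,0],
    [0,0.032,0,0,0]
  ]
}}

```text
time: 51.33
tcp_pos: [0.643, -0.3148, 0.0931]
orientation: [-178.6, 2.1, 3.5]
contact_force: [-26.3, 0.3, 19.4]
finger_gap: -0.0004
```

Run:
```python
from h import *
o=ctrl.observe(); print(o["tcp_pos"],w2t(o["tcp_pos"]),o["orientation"],o["contact_force"])
s=snap("wrist"); save(s,"w62"); s=snap("side"); save(s,"s62",(220,100,360,220),5)
```

```text
[ 0.64302207 -0.31479686  0.09314301] [  -8.14823159 -264.53724432] [-178.61731131    2.10887059    3.53464508] [-26.25267514   0.25192166  19.35942093]
```

View pics/s62.png

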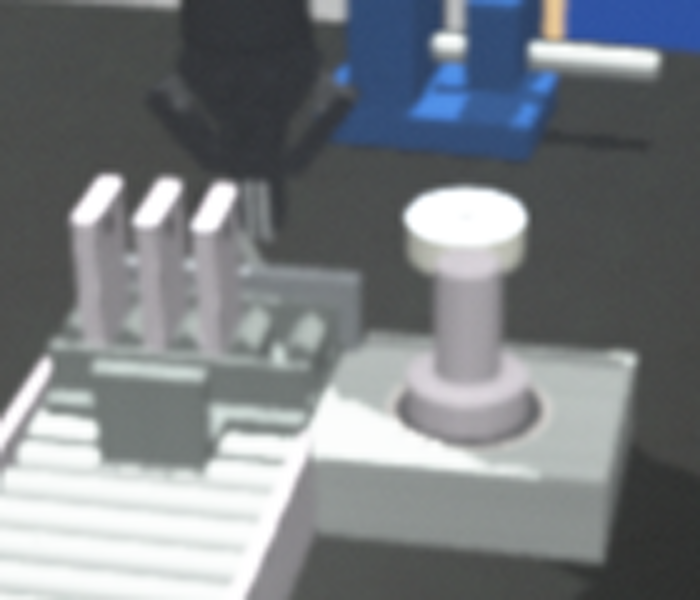

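View pics/w62.png

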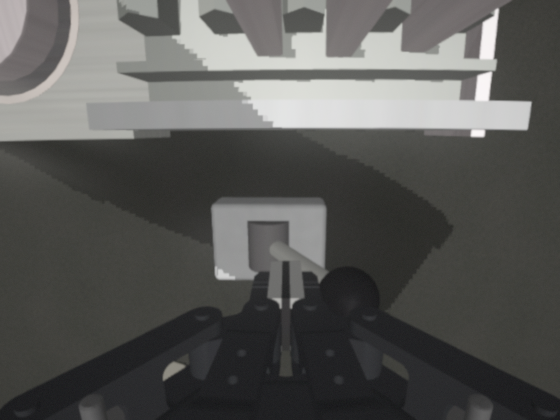

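Request:
{"op": "servo_tool", "data": {
  "motion": [
    [0,-0.01,0,0,0],
    [0,-0.03,0,0,0],
    [0,-0.06,0,-0.02,0],
    [0,-0.09,0,-0.06,0],
    [0,-0.11,0,-0.1,0]
  ]
}}

```text
time: 51.85
tcp_pos: [0.5384, -0.3224, 0.1867]
orientation: [-178.5, 2.4, 3.5]
contact_force: [0.6, -0.8, 0.2]
finger_gap: 0.0001
```

Request:
{"op": "servo_tool", "data": {
  "motion": [
    [0,0,-0.02,-0.04,0],
    [0,0.02,-0.04,-0.08,0],
    [0,0.04,-0.06,-0.12,0],
    [0,0.04,-0.08,-0.13,0],
    [0,0.04,-0.08,-0.13,0]
  ]
}}

```text
time: 52.27
tcp_pos: [0.5823, -0.2402, 0.3246]
orientation: [-178.6, 1.8, 3.7]
contact_force: [-0.5, -0.4, 1.3]
finger_gap: -0.0001
```

Run:
```python
from h import *
o=ctrl.observe(); print(o["tcp_pos"],w2t(o["tcp_pos"]),o["orientation"])
s=snap("wrist"); save(s,"w63"); P=cloud(s); q=w2t(P); z=P[:,:,2]
def rep(n,m):
    p=q[m]; print(n,len(p),(p.min(0).round(1),p.max(0).round(1),np.median(z[m]).round(4)) if len(p) else "")
rep("knob",(z>.06)&(z<.11)&(abs(q[:,:,0]+0)<60)&(abs(q[:,:,1]+265)<30))
rep("seater top",(abs(z-.132)<.006)&(abs(q[:,:,0]+155)<60)&(abs(q[:,:,1]+137)<60))
for a in(-16,16,48): rep(a,(abs(z-.154)<.006)&(abs(q[:,:,0]-a)<13)&(abs(q[:,:,1]+137)<45))
rep("tab",(abs(z-.099)<.004)&(abs(q[:,:,0])<40)&(abs(q[:,:,1]+53)<20))
t=snap("top"); save(t,"top63",(130,110,470,280),2.3)
```

```text
[ 0.58226411 -0.24018244  0.32460119] [ -63.82762752 -186.06019666] [-178.60741346    1.78600506    3.69432783]
knob 498 (array([  -5.5, -276.1]), array([  30.2, -252.7]), np.float64(0.099))
seater top 1167 (array([-171., -154.]), array([-136.1, -118.5]), np.float64(0.134))
-16 905 (array([ -22.5, -165.2]), array([  -9.6, -111.8]), np.float64(0.1543))
16 959 (array([   8.8, -165.9]), array([  21.6, -112.5]), np.float64(0.1542))
48 985 (array([  42.5, -164.1]), array([  55.5, -110.6]), np.float64(0.1541))
tab 879 (array([-30.7, -60.1]), array([ 29.9, -47.1]), np.float64(0.0998))
```

View pics/w63.png

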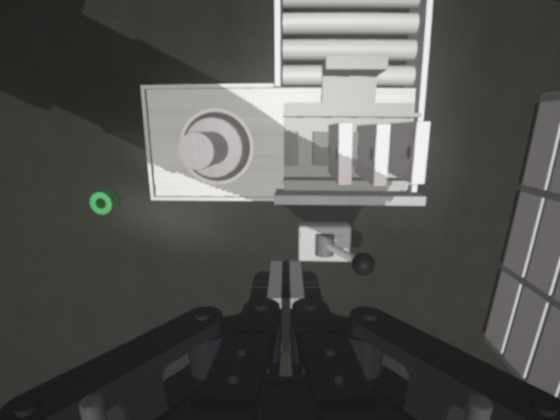

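View pics/top63.png

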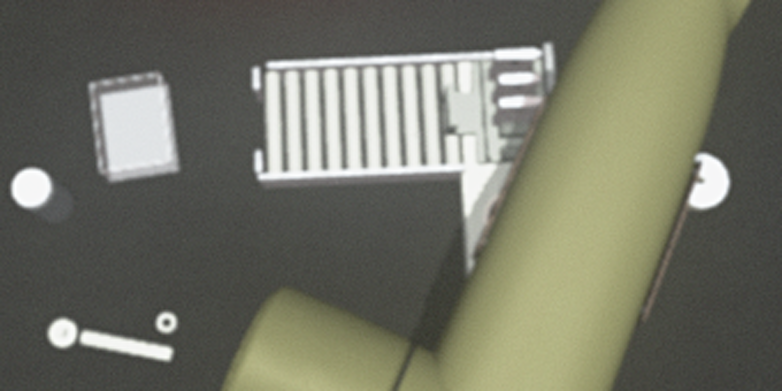

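Run:
```python
from h import *
from scipy.optimize import least_squares
s=snap("wrist"); P=cloud(s); q=w2t(P); z=P[:,:,2]*1000
save(s,"w64",(280,200,420,300),5)
m=(z>65)&(z<115)&(q[:,:,0]>8)&(q[:,:,0]<60)&(abs(q[:,:,1]+265)<16)
X=np.c_[q[m],z[m]]; print(len(X),X.min(0),X.max(0))
f=least_squares(lambda c:np.linalg.norm(X-c,axis=1)-13,[22,-265,90],loss="soft_l1"); print(f.x,np.sqrt(np.mean(f.fun**2)))
c=f.x; print("angle from vertical",np.arctan2(c[0]+20,c[2]-22),"arm",np.hypot(c[0]+20,c[2]-22))
```

```text
368 [   8.02121084 -275.40720499   73.30915862] [  29.31451003 -252.7140024   106.23943691]
[  18.040388   -265.35457898   91.83720216] 1.0246060453415013
angle from vertical 0.49876571514765833 arm 79.52550486938216
```

View pics/w64.png

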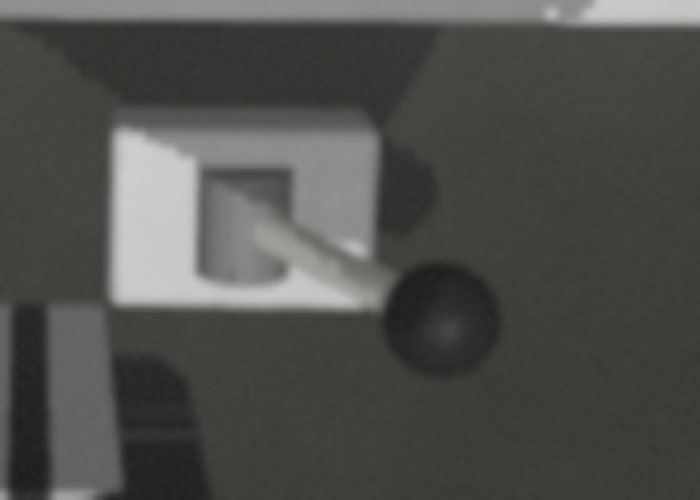

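Run:
```python
from h import *
s=snap("wrist")
def grn(im): h=cv2.cvtColor(im,cv2.COLOR_RGB2HSV); m=cv2.inRange(h,(45,100,50),(85,255,255)); v,u=np.nonzero(m); return [u.mean(),v.mean()],len(u)
g,n=grn(s["im"]); print("bushing now",plane(s,g,.018),n)
im=cv2.imread("pics/top0.png")[:,:,::-1].copy(); t=snap("top"); g,n=grn(im); print("start",plane(t,g,.018),n)
s2=snap("side"); im=cv2.imread("pics/side0.png")[:,:,::-1].copy(); print(grn(im),grn(s2["im"]))
P=cloud(s);q=w2t(P);z=P[:,:,2]; m=(abs(z-.132)<.006)&(abs(q[:,:,0]+155)<60)&(abs(q[:,:,1]+137)<60); print("seater",(q[m].min(0)+q[m].max(0))/2)
o=ctrl.observe(); print(o["time"],o["contact_force"])
ctrl.sign_off()
```

```text
bushing now [[ 0.323528 -0.281747  0.018   ]] 382
start [[ 0.32566974 -0.2819111   0.018     ]] 90
([np.float64(375.7235772357724), np.float64(182.9430894308943)], 123) ([np.float64(375.5625), np.float64(182.890625)], 128)
seater [-153.29500386 -136.25749331]
52.5667 [ 0.17633628  0.35389554 -1.01833823]
the job is handed in; nothing more can be done
```

The job is done and handed in at about 52.6 s, in the order asked. The robot was touching nothing when I handed in.

**What I did**
- **Seater:** I slid it along the deck into the parking ring, with one small regrip to centre it.
- **Plates:** Three plates were present; I saw no fourth in any view. I let each one swing to hang, stood it on the cart, regripped it and lowered it into its own slot (x = 48, 16 and -16 mm).
- **Rack:** I rolled it by its tab until it pressed against the end stop at about 23 N with no further motion.
- **Lever:** I pushed it over to its stop, ending at about 26 N.

**What the last checks showed**
- **Seater:** its centre is about 2 mm from the park point. While I was sliding it, the vertical force briefly read -3 N. The tool height did not change, so I take it that it was not lifted.
- **Plates:** the tops are at z ≈ 154 mm, which means bottomed.
- **Rack:** the tab face is at y = -47.1 to -47.4 mm, where -47.0 is expected when home. Both ends of the tab read the same.
- **Lever:** it stands 0.50 rad past vertical. I take this as about 1.0 on its scale, assuming its travel is symmetric about vertical.
- **Bystanders:** the bushing is unmoved. The ratchet, socket, bin and can look as they did at the start in the last top view. The arm partly hid the wheel there.

**What went wrong:** the third plate slipped from the grip once and fell flat near the deck. It touched nothing else that I could see, and the second try worked.

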